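Seat a proud test bar on its parallels in a tilted laboratory vise

TASK

The aluminium test bar is clamped in the tilted vise but rides above its two parallels, and the parallel on the low side has walked out at the end away from the robot: first slide it back until it sticks out evenly on both sides. Then take the tapping drift from its rubber mat and, holding it square to the bar's top face, tap the bar down until both its ends sit fully home and it grips both parallels (push the bar only with the drift), and stand the drift back upright in the middle of its mat. Last, try the far end of that low parallel with the fingertips to feel that it no longer slides, leave both parallels evenly placed, and leave the glassware, cup and balance where they are.

Things in the scene. Friction and masses are not known exactly. Their poses are not given: they have to be found in the camera images.
- bed: Inclined bed of the vise, 140 (x) by 120 (y) mm. Origin: centre of its top surface, 85 mm above the bench. z: square to the bed, tilted 30 degrees from vertical, leaning to the robot's left; x: up the slope, to the robot's right; y: level, along the jaws, away from the robot (yaw of the vise varies by 30 degrees).
- vise: The blue tilting vise, fixed; place and yaw vary. Origin: on the bench, under the bed's centre; z up. In the bed's axes: jaws at x = +-32.5 to +-54.5, y within +-45, 32 mm high; a rib between the parallels (x within +-16, 9 mm high); clamping screw along -x to x = -104 at z = 12, with a 78 mm T-bar along y
- bar: Aluminium bar clamped in the jaws, 64 (x) by 100 (y) by 30 (z) mm. Origin: centre of its underside. Held by jaw friction, it moves only along bed z and rocks about bed x, and stays put. Starts 5 to 8 mm above the parallels, one end up to 2.5 mm higher; home: underside at bed z = 18 mm. 5 to 12 N moves it, first at the end pushed; pressed with 15 to 25 N at each end it stays pinched on the parallels.
- bar_far (a point): Point on the underside of the bar, 45 mm from its middle towards the far (+y) end; at bed z = 18 mm when home.
- bar_near (a point): Point on the underside of the bar, 45 mm from its middle towards the near (-y) end; at bed z = 18 mm when home.
- low_parallel: Loose steel parallel, 14 (x) by 180 (y) by 18 (z) mm, 0.34 kg, flat on the bed in a 16.5 mm groove under the bar's lower edge, bed x about -24 mm. Origin: centre of its underside, axes as the bed's. Slides freely along y until the bar is home; starts 28 to 45 mm too far out (+y). In place: middle at bed y = 0, 45 mm out past the jaws on each side.
- high_parallel: Its twin under the bar's upper edge, at bed x = about +24 mm; starts within 4 mm of even and should stay so.
- drift: Tapping drift, 90 mm tall, 0.25 kg, standing upright on the mat. White nylon head at the bottom, 36 mm diameter, 28 mm high, whose flat underside is the tapping face; above it an orange square handle, 22 by 22 mm, from 28 to 90 mm height; balance point 52 mm up. Origin: centre of the tapping face; z: up along the handle, x and y square to the handle's flats. Grip it by two flats, or it swings in the fingers when tilted.
- mat: Round black rubber mat fixed on the bench, 90 mm diameter, 4 mm thick, the drift's place. Origin: centre of its underside, on the bench. It swaps places with the beaker and the burner.
- beaker: Glass beaker, 66 mm diameter, 85 mm tall, loose; leave alone. Origin: centre of its underside.
- burner: Unlit amber glass spirit burner with a steel cap, 76 mm diameter, 85 mm tall, loose; leave alone. Origin: centre of its underside.
- cup: Brown cup, 68 mm diameter, 70 mm tall, loose; leave alone. Origin: centre of its underside.
- balance: Cream laboratory balance, about 200 by 280 by 73 mm, fixed to the bench on the left; leave alone. Origin: centre of its underside.
Mind the look-alikes: they are no part of the job. Leave any turquoise look-alike of the drift alone.

How it is judged:
By the outcome, as a careful person would: the job done as asked, in the order asked, and still so for the second after the job is handed in, with the robot touching nothing.
It also fails if it takes over 72 s, if anything falls off the work surface, if the arm or the gripper's body presses on something with over 40 N, if the wrist force passes 120 N, or if a joint passes its speed limit or range.

ROBOT

A 6-joint arm with a two-finger parallel gripper is mounted at the origin on the work surface. World frame = base frame: x ahead of the robot, y to its left, z up, the work surface at z = 0. Lengths are in mm, angles in rad, forces in N, time in s.
With the tool pointing down it reaches from about 350 to 775 mm from the base axis. Payload 7.3 kg.
Tool frame: the origin (TCP) lies at the centre of the arm's flange, where the gripper is bolted on; the fingertips stand 178 mm ahead of it and the grasp point (between the pads) lies 159 mm ahead of it; z points along the fingers, y is the direction in which the jaws open and shut (so a half turn about z gives the same grasp; the last joint's range is limited). The gripper opens to 92 mm and grips with 3 to 60 N. Pads are 19 mm wide; open, the fingers measure 130 mm over their backs; the gripper's body (75 mm by 190 mm) begins 47 mm behind the grasp point.
Start: joints at [-1.363, 0.342, 1.524, -0, 1.275, -0.146], TCP at [181.914, -492.479, 404.741] pointing down, gripper open.
Joint ranges: [-2.53, 2.53], [-0.77, 2.02], [0.04, 2.7], [-1, 4.14], [0.28, 2.66], [-3.11, 3.11]. Speed limits (rad/s): [2.57, 2.57, 3.14, 3.14, 3.14, 3.14].

INTERFACE

Orientations are given as [roll, pitch, yaw] about the fixed x, y, z axes, in that order (R = Rz(yaw) Ry(pitch) Rx(roll)).
In Python, from plant import status, viewer, ticket gives the robot as it stands.
- The arm moves only by the tool play_rows, never from a script. Its argument "commands" is a list of rows, each an object with "offset": the shift along the tool's x, y, z in m, a list of three; "twist": the turn about the tool's z in degrees. A call has 1 to 5 rows; each row shifts and turns the commanded pose from where the row before left it, along the tool's axes as they then stand; what a row does not reach is not made up. A row lasts 1/10 s, in which the tool goes at most 50 mm and 8.59 degrees, less where a joint would pass 70% of its speed; a pose out of reach is approached as far as the arm can. A call with a gripper value outside its range is refused whole. "jaw" is the closure in counts, from 0 (fully open) to 255 (shut), set as the call begins (left out, the last holds). The fingers move at their own pace and stop on an object; the grip force is fixed at half the most. Time passes only in rows, so rows that do not move let the fingers close. It gives the time, the measured TCP pose, the force and the opening at its end, in the units of the state.
- status.get_obs(): the state, without advancing time (a new reading comes with each control period).
- viewer.capture(name): name is "scene" or "side" or "wrist"; returns the picture (384x512x3 uint8, red, green, blue); there is no depth.
- viewer.camera_params(name): a dict with "fov_y" (degrees; the focal length in pixels is half the picture's height over the tangent of half this angle, whatever the lens; pixels are square), "cx", "cy" (the principal point, pixels), "rvec" (rotation vector, rad) and "tvec" (3), from world to camera coordinates, as OpenCV has them; the wrist camera has in their place "T_tool_cam" (4x4, takes a point from camera to tool coordinates, whose origin is the TCP and whose axes are the flange's). Camera axes: x right, y down, z forward; pixel columns grow to the right and rows downward; lengths in mm; the calibration is good to about 2 mm. A picture is of the moment at which its call begins: read the wrist's pose just before it. camera_params takes no time and is no camera call.
- ticket.close_job(): hands the job in, once; it reports no verdict.
The state is a dict: "time": time; "joint_positions": joint angles; "dq": joint speeds; "tau": joint torques, N m; "tool_pos": TCP position; "tcp_rot": TCP orientation; "contact_force": force on the tool from outside, world axes, zero at the start; "moment": the same for the moment, N m; "grip_width": finger opening in mm.
Only numpy, scipy, OpenCV 4.12 (cv2) and the standard library are available. Lean on these libraries where they do the work, as an engineer would, in place of code of your own. Each camera call takes 0.05 s, during which the arm holds its last target.

## Working session

There is one attempt and no reset: what is moved stays moved. The work goes in short steps, Python scripts to look and compute and a tool call to move; the robot and the scene stay as the last step left them, time stands still between calls to the robot, and variables do not carry over. Pictures are saved under pics/ and viewed, and the job is handed in when it is done.

Besides the shell and the picture viewer there is one more tool, called by a JSON object that holds its "name" and its "arguments". play_rows: Moves the arm, as the interface text tells. Its arguments: {"type":"object","properties":{"commands":{"type":"array"},"jaw":{"type":"number"}},"required":["commands"]}

```bash
ls; mkdir -p pics; python3 - <<'E'
from plant import status, viewer
import cv2
print(status.get_obs())
for n in ["scene","side","wrist"]:
    im=viewer.capture(n); cv2.imwrite(f"pics/{n}0.png",im[:,:,::-1]); print(n,viewer.camera_params(n))
E
```

```text
pics
{'time': 0.0, 'joint_positions': array([-1.36299243e+00,  3.42710067e-01,  1.52499802e+00, -5.87315138e-07,
        1.27540071e+00, -1.45990420e-01]), 'dq': array([-9.04053118e-04,  1.75131422e-03,  8.69356799e-04,  3.57445099e-04,
       -4.45913731e-05,  7.41141278e-04]), 'tau': array([-1.09991252e-03, -4.31245708e+01, -2.44224304e+01,  7.16293976e-02,
        5.60534012e-02, -1.18482512e-04]), 'tool_pos': array([ 181.88921495, -492.34373366,  404.05795812]), 'tcp_rot': array([-3.14009256e+00, -2.20001136e-04,  3.53794321e-01]), 'contact_force': array([ 0.38326495, -1.0701391 ,  0.02724673]), 'moment': array([-0.04578357, -0.00659927, -0.0588493 ]), 'grip_width': 91.74715523401646}
scene {'fov_y': 49.82488386574455, 'cx': 251.66015230089923, 'cy': 184.28590769148127, 'rvec': array([ 2.42916318,  0.61235227, -0.20669797]), 'tvec': array([-555.14699543, -112.3920008 , 1323.26705193])}
side {'fov_y': 54.8297742383111, 'cx': 256.18741768510466, 'cy': 189.40906916282592, 'rvec': array([ 0.8914325 , -2.36298645,  1.2551295 ]), 'tvec': array([467.18741078, 263.78747553, 731.83340439])}
wrist {'fov_y': 68.98667943465362, 'cx': 254.64679025296675, 'cy': 196.2381167107077, 'T_tool_cam': array([[-4.93751942e-04, -9.51278724e-01, -3.08331877e-01,
         8.40215243e+01],
       [ 9.99999576e-01, -2.29965560e-04, -8.91864934e-04,
        -1.04027288e-01],
       [ 7.77506423e-04, -3.08332186e-01,  9.51278434e-01,
         1.94942531e+01],
       [ 0.00000000e+00,  0.00000000e+00,  0.00000000e+00,
         1.00000000e+00]])}
```

View pics/scene0.png

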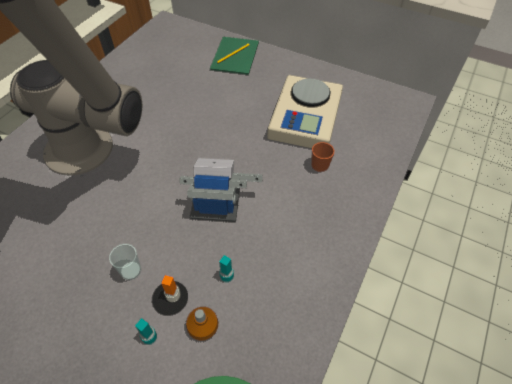

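View pics/side0.png

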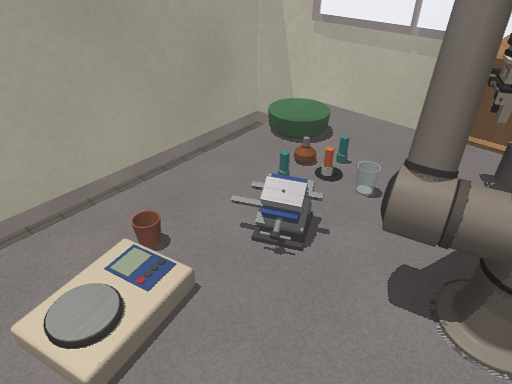

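View pics/wrist0.png

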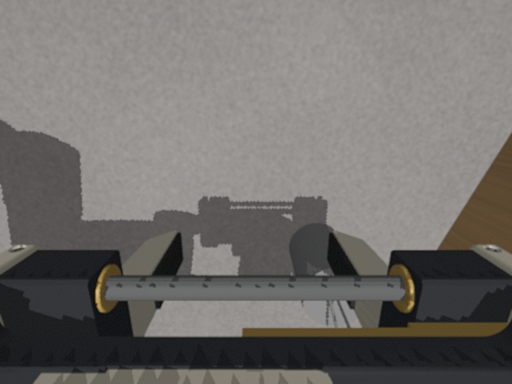

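Scene view: the orange drift is at (169,290) on the black mat (170,297). The turquoise look-alikes are at (226,268) and (146,330), the beaker at (125,262), the burner at (202,322), the cup at (322,157) and the vise at about (213,190).

```bash
cat > h.py <<'E'
import numpy as np, cv2
from scipy.spatial.transform import Rotation as Rn
from plant import status, viewer
def cam(n,obs=None):
    p=viewer.camera_params(n); f=192/np.tan(np.radians(p['fov_y']/2))
    K=np.array([[f,0,p['cx']],[0,f,p['cy']],[0,0,1]])
    if 'rvec' in p:
        R=cv2.Rodrigues(p['rvec'])[0]; t=p['tvec']
    else:
        o=obs or status.get_obs()
        T=np.eye(4); T[:3,:3]=Rn.from_euler('xyz',o['tcp_rot']).as_matrix(); T[:3,3]=o['tool_pos']
        W=np.linalg.inv(T@p['T_tool_cam']); R=W[:3,:3]; t=W[:3,3]
    return K,R,t
def ray(c,uv):
    K,R,t=c; d=R.T@np.linalg.inv(K)@np.array([uv[0],uv[1],1.]); return -R.T@t, d/np.linalg.norm(d)
def onz(c,uv,z):
    o,d=ray(c,uv); return o+d*(z-o[2])/d[2]
def proj(c,P):
    K,R,t=c; q=(K@(R@np.atleast_2d(P).T+t[:,None])).T; return q[:,:2]/q[:,2:]
def tri(rs):
    A=sum(np.eye(3)-np.outer(d,d) for o,d in rs); b=sum((np.eye(3)-np.outer(d,d))@o for o,d in rs); return np.linalg.solve(A,b)
def crop(im,x0,y0,x1,y1,s,name):
    cv2.imwrite('pics/'+name,cv2.resize(im[y0:y1,x0:x1],None,fx=s,fy=s,interpolation=cv2.INTER_CUBIC))
def bedT(o,yaw):
    # o: bed origin; yaw: direction of bed y ; returns R with columns x,y,z
    y=np.array([np.cos(yaw),np.sin(yaw),0]); xh=np.array([np.sin(yaw),-np.cos(yaw),0])
    a=np.radians(30); x=np.cos(a)*xh+np.array([0,0,np.sin(a)]); return np.c_[x,y,np.cross(x,y)]
E
python3 - <<'E'
from h import *
s=cv2.imread('pics/scene0.png'); d=cv2.imread('pics/side0.png')
crop(s,170,145,280,225,7,'sv.png'); crop(d,220,160,340,250,6,'dv.png'); crop(s,100,230,250,350,5,'sd.png')
c=cam('scene');e=cam('side')
for n,uv,z in [('mat',(170,297),4),('beaker',(125,262),40),('burner',(202,322),30),('t1',(227,275),10),('t2',(147,335),10),('vise',(213,190),85),('cup',(322,157),35)]: print(n,onz(c,uv,z).round())
E
```

```text
mat [ 545. -267.    4.]
beaker [ 406. -255.   40.]
burner [ 655. -288.   30.]
t1 [ 641. -152.   10.]
t2 [ 554. -370.   10.]
vise [503.  16.  85.]
cup [707. 308.  35.]
```

View pics/sv.png

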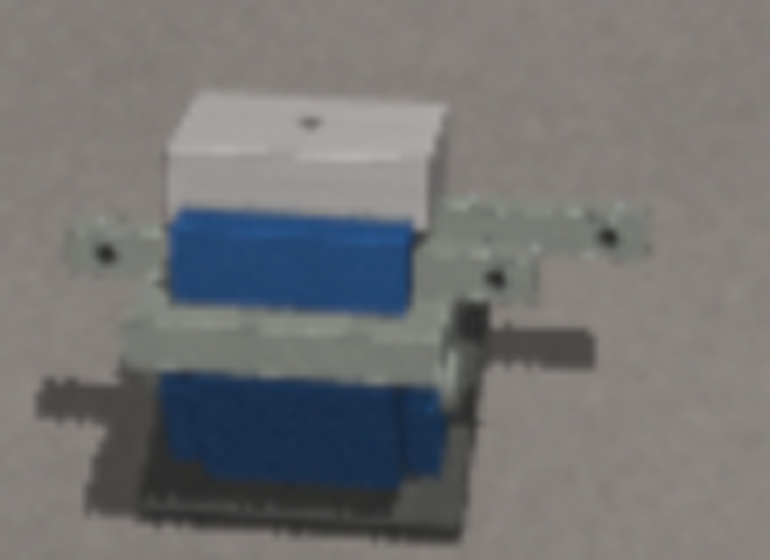

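View pics/dv.png

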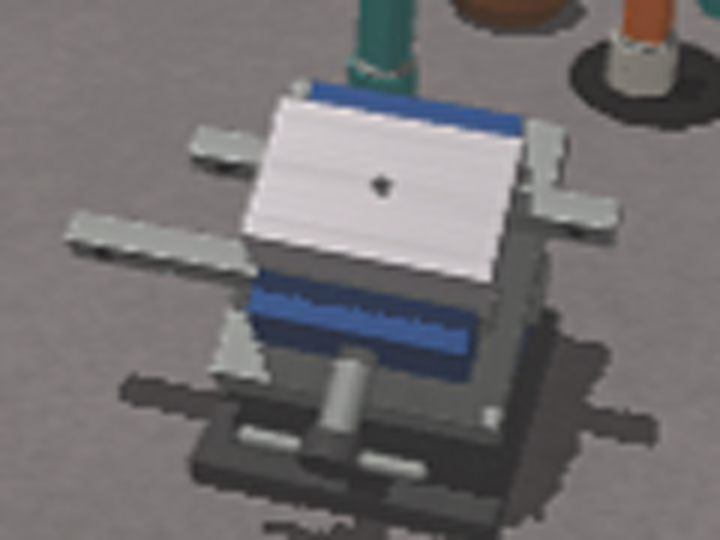

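View pics/sd.png

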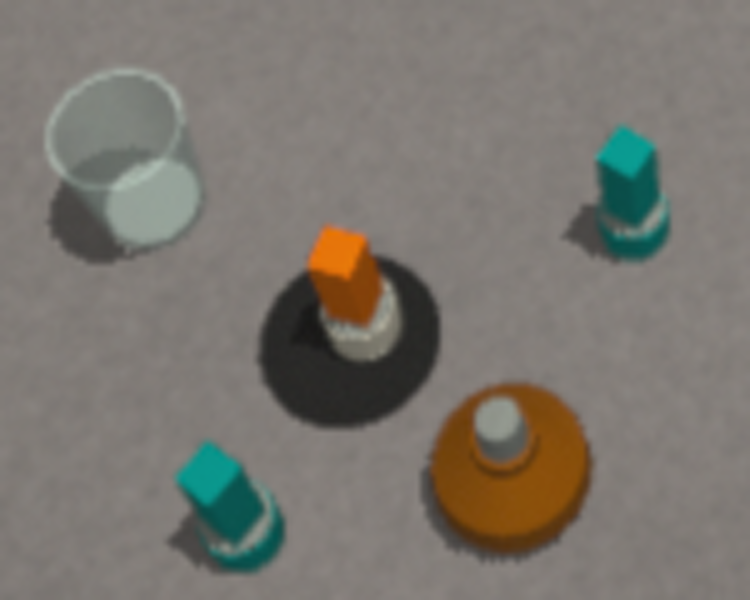

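The crop confirms it: only the object at scene (169,290) has an orange handle, and it stands on the black mat, so it is the drift. Next I'll find the vise pose from the bar's top face.

```bash
python3 - <<'E'
from h import *
c=cam('scene');e=cam('side')
S=lambda u,v:(u/7+170,v/7+145); D=lambda u,v:(u/6+220,v/6+160)
# crop resize offset half pixel ignored
pts={'hole':(S(311,123),D(381,185)),'farlow':(S(447,104),D(490-245,238)),'farhigh':(S(430,163),D(285,98)),'nearlow':(S(200,92),D(490,280)),'nearhigh':(S(168,150),D(520,140)),
}
P={}
for k,(a,b) in pts.items():
    P[k]=tri([ray(c,a),ray(e,b)]); print(k,P[k].round(1),(proj(c,P[k])[0]-a).round(1),(proj(e,P[k])[0]-b).round(1))
v=P['farlow']-P['nearlow']+P['farhigh']-P['nearhigh']; print(v/2,np.degrees(np.arctan2(v[1],v[0])))
v=P['farhigh']-P['farlow']+P['nearhigh']-P['nearlow']; print(v/2,np.degrees(np.arctan2(v[1],v[0])))
ctr=np.mean([P[k] for k in P],0);yaw=np.arctan2(*(P['farlow']-P['nearlow']+P['farhigh']-P['nearhigh'])[[1,0]])
B=bedT(0,yaw); print('ctr',ctr,yaw,'bed o', ctr-B[:,2]*55)
E
```

```text
hole [478.7  67.4 131.8] [-0.5  0. ] [-0.5 -0. ]
farlow [511.6 112.3 114.7] [-0.8  0.1] [-1.  -0.1]
farhigh [534.7  61.3 146. ] [-0.9  0.1] [-1.  -0.1]
nearlow [422.7  71.4 115.4] [-0.6  0. ] [-0.8 -0. ]
nearhigh [445.2  21.6 145.2] [-0.3  0. ] [-0.4  0. ]
[8.91736556e+01 4.03259990e+01 6.68815303e-02] 24.3333747432538
[ 22.74883696 -50.40845949  30.57709865] -65.71081636102754
ctr [478.58680654  66.78031112 130.62681248] 0.42469750739140866 bed o [489.918049    41.7233172   82.99541527]
```

The two-view triangulation closes to about 1 px: vise yaw is about 24.3° and the bed origin is about (490, 42, 85). The rows cannot tilt the tool directly. I'll check whether pushing past the reach limit makes the arm compromise on orientation, well clear of everything.

{"name": "play_rows", "arguments": {"commands": [{"offset": [0,0.05,0],"twist": 0},{"offset": [0,0.05,0],"twist": 0},{"offset": [0,0.05,0],"twist": 0},{"offset": [0,0.05,0],"twist": 0},{"offset": [0,0.05,0],"twist": 0}]}}

```text
time: 0.65
tool_pos: [266.5, -721.7, 404.3]
tcp_rot: [-3.141, -0.0, 0.354]
contact_force: [-0.2, -1.3, -0.1]
grip_width: 91.9
```

{"name": "play_rows", "arguments": {"commands": [{"offset": [0,0.05,0],"twist": 0},{"offset": [0,0.05,0],"twist": 0},{"offset": [0,0.05,0],"twist": 0},{"offset": [0,0.05,0],"twist": 0}]}}

```text
time: 1.05
tool_pos: [292.8, -795.2, 371.2]
tcp_rot: [3.095, -0.002, 0.354]
contact_force: [0.2, -0.1, -1.0]
grip_width: 91.6
```

The compromise does tilt the tool, and outward as needed. I'll carry on.

{"name": "play_rows", "arguments": {"commands": [{"offset": [0,0.05,0],"twist": 0},{"offset": [0,0.05,0],"twist": 0},{"offset": [0,0.05,0],"twist": 0},{"offset": [0,0.05,0],"twist": 0}]}}

```text
time: 1.45
tool_pos: [302.6, -821.4, 350.5]
tcp_rot: [2.95, -0.0, 0.354]
contact_force: [-0.4, 0.4, -0.4]
grip_width: 91.5
```

{"name": "play_rows", "arguments": {"commands": [{"offset": [0.048,-0.005,0],"twist": 0},{"offset": [0.048,-0.005,0],"twist": 0},{"offset": [0.0,0,0],"twist": 0}]}}

```text
time: 1.75
tool_pos: [396.9, -774.5, 349.7]
tcp_rot: [2.95, -0.003, 0.363]
contact_force: [1.6, 0.3, 0.1]
grip_width: 92.2
```

{"name": "play_rows", "arguments": {"commands": [{"offset": [0.005,0.049,0],"twist": 0},{"offset": [0.005,0.049,0],"twist": 0},{"offset": [0.005,0.049,0],"twist": 0},{"offset": [0.005,0.049,0],"twist": 0},{"offset": [0.005,0.049,0],"twist": 0}]}}

```text
time: 2.25
tool_pos: [400.7, -805.4, 348.1]
tcp_rot: [2.79, -0.016, 0.359]
contact_force: [1.3, -0.5, 0.5]
grip_width: 91.7
```

```bash
cat >> h.py <<'E'
YAW=np.radians(24.33)
def tilt():
    o=status.get_obs(); z=Rn.from_euler('xyz',o['tcp_rot']).as_matrix()[:,2]
    w=-bedT(0,YAW)[:,2]
    print('tilt',np.degrees(np.arccos(-z[2])).round(2),'az',np.degrees(np.arctan2(z[1],z[0])).round(2),'err',np.degrees(np.arccos(z@w)).round(2),o['joint_positions'].round(3),o['tool_pos'].round(1),'t',o['time'])
E
python3 -c "from h import *;tilt()"
```

```text
tilt 20.18 az -66.89 err 9.84 [-1.196  1.208  0.038  0.01   1.544  0.021] [ 400.7 -805.4  348.1] t 2.25
```

{"name": "play_rows", "arguments": {"commands": [{"offset": [0.003,0.045,0],"twist": 0},{"offset": [0.003,0.045,0],"twist": 0},{"offset": [0.003,0.045,0],"twist": 0},{"offset": [0.003,0.045,0],"twist": 0}]}}

```text
time: 2.65
tool_pos: [399.9, -818.2, 369.1]
tcp_rot: [2.669, -0.028, 0.363]
contact_force: [-0.4, 0.4, 0.1]
grip_width: 92.2
```

```bash
python3 -c "from h import *;tilt()"
```

```text
tilt 27.13 az -66.09 err 2.88 [-1.204  1.192  0.037  0.023  1.44   0.013] [ 399.9 -818.2  369.1] t 2.65
```

{"name": "play_rows", "arguments": {"commands": [{"offset": [0.006,0.045,0],"twist": 0},{"offset": [0.006,0.034,0],"twist": 0}]}}

```text
time: 2.85
tool_pos: [405.1, -819.1, 383.2]
tcp_rot: [2.616, -0.032, 0.366]
contact_force: [-0.1, 0.2, -0.3]
grip_width: 91.6
```

```bash
python3 -c "from h import *;tilt()"
```

```text
tilt 30.14 az -65.85 err 0.17 [-1.199  1.179  0.037  0.025  1.4    0.017] [ 405.1 -819.1  383.2] t 2.85
```

The tool axis is now 0.2° from square to the bed, and that orientation persists. It suits the parallel push, so I'll go over the vise and look with the wrist camera.

```bash
cat >> h.py <<'E'
BO=np.array([490.5,41.5,85.])
def bed2w(p): return BO+bedT(0,YAW)@np.asarray(p,float)
def w2bed(p): return bedT(0,YAW).T@(np.asarray(p,float)-BO)
def go(tip_w,L=178.,twist_to=None):
    """tool-axis offset in m bringing the point L ahead of TCP to world tip_w (after no twist)"""
    o=status.get_obs(); R=Rn.from_euler('xyz',o['tcp_rot']).as_matrix()
    p=o['tool_pos']+R[:,2]*L
    print('cur tip w',p.round(1),'bed',w2bed(p).round(1),'offset mm',(R.T@(np.asarray(tip_w)-p)).round(1))
    x=bedT(0,YAW).T@R[:,0]; print('tool x in bed, angle from bed y (deg)',np.degrees(np.arctan2(-x[0],x[1])).round(2), 'yaw world',np.degrees(np.arctan2(R[1,0],R[0,0])).round(2))
E
python3 -c "
from h import *
go(bed2w([0,60,150]))"
```

```text
cur tip w [ 441.6 -900.6  229.3] bed [ 798.1 -432.7 -294.2] offset mm [ 437.2 -828.4 -447. ]
tool x in bed, angle from bed y (deg) -3.86 yaw world 20.94
```

{"name": "play_rows", "arguments": {"commands": [{"offset": [0.02,-0.036,-0.028],"twist": 0},{"offset": [0.02,-0.036,-0.028],"twist": 0},{"offset": [0.02,-0.036,-0.028],"twist": 0},{"offset": [0.02,-0.036,-0.028],"twist": 0},{"offset": [0.02,-0.036,-0.028],"twist": -4}]}}

```text
time: 3.35
tool_pos: [418.4, -623.0, 414.2]
tcp_rot: [2.617, 0.002, 0.426]
contact_force: [1.6, -0.1, 1.6]
grip_width: 92.1
```

{"name": "play_rows", "arguments": {"commands": [{"offset": [0.02,-0.041,-0.02],"twist": 0},{"offset": [0.02,-0.041,-0.02],"twist": 0},{"offset": [0.02,-0.041,-0.02],"twist": 0},{"offset": [0.02,-0.041,-0.02],"twist": 0},{"offset": [0.02,-0.041,-0.02],"twist": 0}]}}

```text
time: 3.85
tool_pos: [415.5, -374.7, 397.9]
tcp_rot: [2.616, 0.001, 0.425]
contact_force: [0.7, 0.5, 0.4]
grip_width: 91.9
```

```bash
python3 -c "
from h import *
go(bed2w([0,60,150]));tilt()"
```

```text
cur tip w [ 452.2 -456.1  243.9] bed [ 458.5 -239.9  -81.2] offset mm [ 300.3 -457.7 -232.1]
tool x in bed, angle from bed y (deg) 0.07 yaw world 24.37
tilt 30.1 az -65.73 err 0.11 [-0.832  0.312  1.643 -0.245  0.698  0.462] [ 415.5 -374.7  397.9] t 3.85
```

{"name": "play_rows", "arguments": {"commands": [{"offset": [0.027,-0.036,-0.021],"twist": 0},{"offset": [0.027,-0.036,-0.021],"twist": 0},{"offset": [0.027,-0.036,-0.021],"twist": 0},{"offset": [0.027,-0.036,-0.021],"twist": 0},{"offset": [0.027,-0.036,-0.021],"twist": 0}]}}

```text
time: 4.35
tool_pos: [452.7, -129.4, 398.9]
tcp_rot: [2.616, -0.0, 0.425]
contact_force: [1.4, -0.2, 0.1]
grip_width: 92.0
```

{"name": "play_rows", "arguments": {"commands": [{"offset": [0.027,-0.036,-0.021],"twist": 0},{"offset": [0.027,-0.036,-0.021],"twist": 0},{"offset": [0.027,-0.036,-0.021],"twist": 0},{"offset": [0.027,-0.036,-0.021],"twist": 0},{"offset": [0.027,-0.036,-0.021],"twist": 0}], "jaw": 255}}

```text
time: 4.85
tool_pos: [489.7, 116.4, 399.6]
tcp_rot: [2.618, -0.001, 0.426]
contact_force: [0.9, -0.4, -0.7]
grip_width: 56.7
```

```bash
python3 -c "
from h import *
go(bed2w([0,60,150]));tilt()"
```

```text
cur tip w [526.5  35.4 245.4] bed [ 97.8  30.3 128.7] offset mm [ 29.8 -97.8 -21.2]
tool x in bed, angle from bed y (deg) 0.05 yaw world 24.4
tilt 30.0 az -65.54 err 0.06 [ 0.218  0.308  1.643 -0.569  1.139  1.593] [489.7 116.4 399.6] t 4.85
```

{"name": "play_rows", "arguments": {"commands": [{"offset": [0.01,-0.04,-0.01],"twist": 0},{"offset": [0.01,-0.04,-0.01],"twist": 0},{"offset": [0.01,-0.018,-0.001],"twist": 0},{"offset": [0,0,0],"twist": 0}]}}

```text
time: 5.25
tool_pos: [477.4, 215.8, 367.1]
tcp_rot: [2.619, 0.002, 0.429]
contact_force: [0.7, -0.7, 0.7]
grip_width: 24.5
```

```bash
python3 - <<'E'
from h import *
go(bed2w([0,60,150]));tilt()
o=status.get_obs(); im=viewer.capture('wrist')[:,:,::-1]; cv2.imwrite('pics/w1.png',im); np.save('w1.npy',[o['tool_pos'],o['tcp_rot']])
c=cam('wrist',o)
v=im.copy()
for P in [[-32,-50,53],[32,-50,53],[-32,50,53],[32,50,53],[-31,90,18],[-17,90,18],[-31,125,18],[31,90,18],[17,90,18],[-54.5,45,32],[54.5,45,32],[70,60,0],[-70,60,0]]:
    u=proj(c,bed2w(P))[0]; cv2.circle(v,tuple(int(round(a)) for a in u),2,(0,0,255),-1)
cv2.imwrite('pics/w1o.png',cv2.resize(v,(768,576)))
E
```

```text
cur tip w [514.  134.9 212.8] bed [ -1.4  59.9 148.4] offset mm [ 0.1  1.4 -1.6]
tool x in bed, angle from bed y (deg) 0.29 yaw world 24.6
tilt 29.92 az -65.61 err 0.08 [ 0.412  0.4    1.601 -0.566  1.194  1.78 ] [477.4 215.8 367.1] t 5.25
```

View pics/w1o.png

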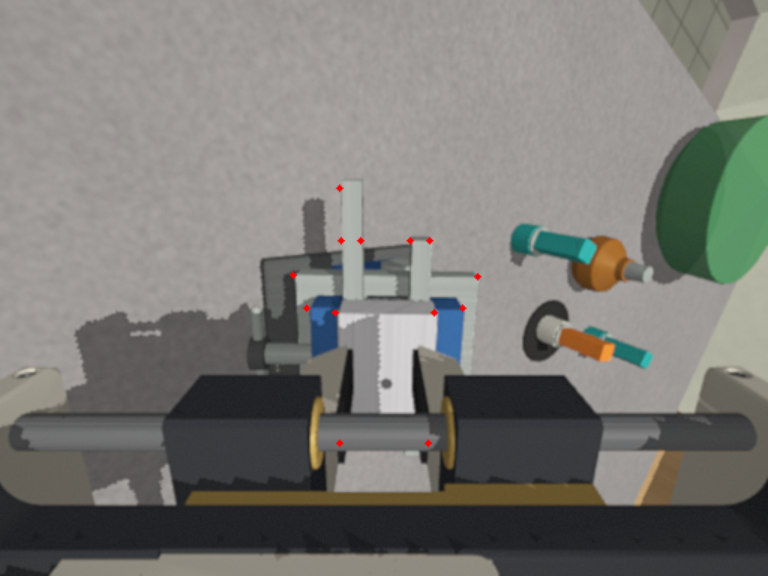

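The wrist view agrees with the model to 1–2 mm. The low parallel's far end is at (352,181) and the high one's at (421,239), in 768-wide pixels. I'll zoom in.

```bash
python3 - <<'E'
from h import *
im=cv2.imread('pics/w1.png'); crop(im,190,110,330,240,5.5,'w1c.png')
E
```

```text
(no output)
```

View pics/w1c.png

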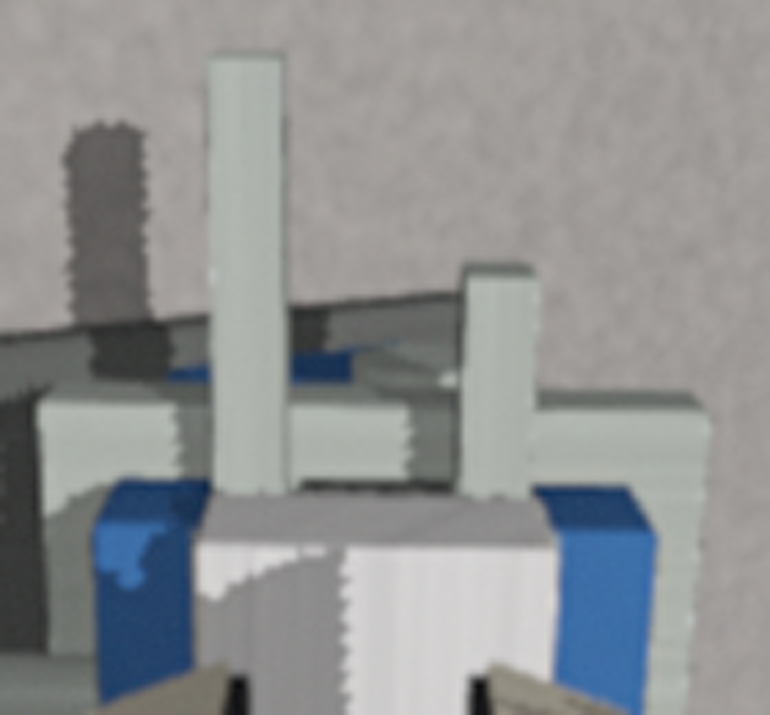

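```bash
cat >> h.py <<'E'
def onbed(c,uv,z):
    o,d=ray(c,uv); B=bedT(0,YAW); n=B[:,2]; return w2bed(o+d*(((BO+n*z)-o)@n)/(d@n))
E
python3 - <<'E'
from h import *
a=np.load('w1.npy'); c=cam('wrist',{'tool_pos':a[0],'tcp_rot':a[1]})
for n,x,y,z in [('lowL',209,58,18),('lowR',283,58,18),('highL',465,277,18),('highR',537,277,18),('bedL',42,403,0),('bedR',710,410,0),('jawL',97,525,32),('jawR',655,537,32),('barL',195,545,54),('barR',556,545,54)]:
    print(n,onbed(c,((x+.5)/5.5-.5+190,(y+.5)/5.5-.5+110),z).round(1))
E
```

```text
lowL [-29.  130.1  18. ]
lowR [-15.6 130.1  18. ]
highL [18.5 90.2 18. ]
highR [32.2 90.3 18. ]
bedL [-67.   60.1   0. ]
bedR [71.2 59.3  0. ]
jawL [-51.1  44.9  32. ]
jawR [55. 43. 32.]
barL [-30.1  49.2  54. ]
barR [33.2 49.5 54. ]
```

{"name": "play_rows", "arguments": {"commands": [{"offset": [0.045,-0.01,0.0],"twist": 0},{"offset": [0.045,-0.011,0.01],"twist": 0},{"offset": [0.012,0,0.045],"twist": 0},{"offset": [0,0,0.045],"twist": 0},{"offset": [0,0,0.03],"twist": 0}]}}

```text
time: 5.8
tool_pos: [590.3, 209.9, 242.4]
tcp_rot: [2.619, 0.004, 0.423]
contact_force: [-0.7, 0.6, 0.2]
grip_width: 0.6
```

```bash
sed -i '/^def bed2w/i BO=BO+bedT(0,YAW)@np.array([1.5,-.4,0])' h.py; python3 - <<'E'
from h import *
go(bed2w([-24,155,6]));tilt();print(status.get_obs()['contact_force'])
im=viewer.capture('wrist')[:,:,::-1]; cv2.imwrite('pics/w2.png',im)
E
```

```text
cur tip w [626.2 128.6  88.2] bed [-20.2 160.   14.5] offset mm [-4.9 -3.8  8.5]
tool x in bed, angle from bed y (deg) 0.03 yaw world 24.24
tilt 29.96 az -66.17 err 0.25 [ 0.331  0.703  1.443 -0.615  1.04   1.808] [590.3 209.9 242.4] t 5.8
[-0.71954382  0.58817194  0.21880857]
```

View pics/w2.png

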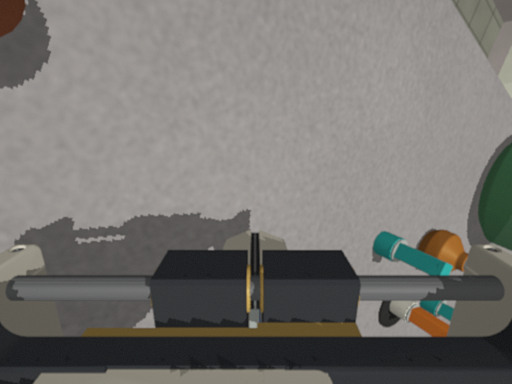

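{"name": "play_rows", "arguments": {"commands": [{"offset": [0,-0.004,0.008],"twist": 0},{"offset": [-0.012,0,0],"twist": 0},{"offset": [-0.014,0,0],"twist": 0},{"offset": [-0.014,0,0],"twist": 0},{"offset": [-0.014,0,0],"twist": 0}]}}

```text
time: 6.35
tool_pos: [541.0, 190.3, 238.2]
tcp_rot: [2.618, -0.003, 0.426]
contact_force: [1.3, 0.5, -1.3]
grip_width: 0.5
```

```bash
python3 - <<'E'
from h import *
go(bed2w([-24,100,6]));tilt();print(status.get_obs()['contact_force'])
im=viewer.capture('scene')[:,:,::-1]; crop(im,170,130,290,220,6,'s3.png')
E
```

```text
cur tip w [578.3 109.5  84. ] bed [-24.3 108.4  12. ] offset mm [-8.4  0.3  6. ]
tool x in bed, angle from bed y (deg) -0.03 yaw world 24.41
tilt 29.99 az -65.25 err 0.21 [ 0.326  0.629  1.613 -0.657  0.952  1.877] [541.  190.3 238.2] t 6.35
[ 1.33589861  0.46137167 -1.28713162]
```

View pics/s3.png

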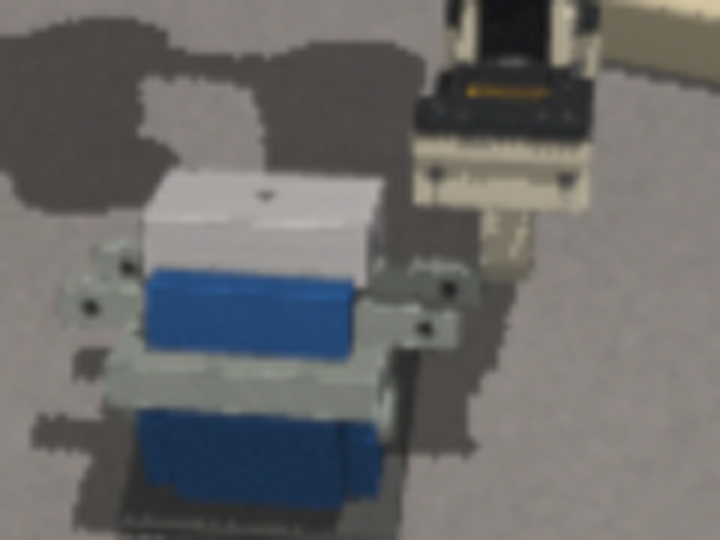

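```bash
cat >> h.py <<'E'
def onbx(c,uv,x):
    o,d=ray(c,uv); n=bedT(0,YAW)[:,0]; return w2bed(o+d*(((BO+n*x)-o)@n)/(d@n))
E
python3 - <<'E'
from h import *
c=cam('scene')
for n,x,y,X in [('lowfar',448,289,-17),('lownear',128,267,-17),('hifar',425,328,31),('hinear',90,307,31),('lowend',478,280,-17),('jawfar',354,315,54.5),('jawnear',147,310,54.5)]:
    print(n,onbx(c,((x+.5)/6-.5+170,(y+.5)/6-.5+130),X).round(1))
E
```

```text
lowfar [-17.   82.5   9.7]
lownear [-17.  -66.3  12. ]
hifar [31. 76. 10.]
hinear [ 31.  -73.9  11.2]
lowend [-17.   96.2  15. ]
jawfar [54.5 46.8 24.2]
jawnear [ 54.5 -43.6  21.2]
```

{"name": "play_rows", "arguments": {"commands": [{"offset": [-0.003,0,0.002],"twist": 0},{"offset": [-0.003,0,0.001],"twist": 0},{"offset": [-0.001,0,0],"twist": 0},{"offset": [0,0,0],"twist": 0}]}}

```text
time: 6.8
tool_pos: [536.7, 186.5, 235.0]
tcp_rot: [2.618, -0.005, 0.427]
contact_force: [3.6, 3.6, 3.7]
grip_width: 0.0
```

```bash
python3 -c "
from h import *
go(bed2w([-24,100,6]));tilt();print(status.get_obs()['contact_force'])"
```

```text
cur tip w [574.2 105.8  80.9] bed [-24.4 103.2   8.5] offset mm [-3.2  0.4  2.4]
tool x in bed, angle from bed y (deg) -0.01 yaw world 24.47
tilt 30.01 az -65.07 err 0.3 [ 0.323  0.626  1.633 -0.665  0.936  1.886] [536.7 186.5 235. ] t 6.8
[3.63232715 3.61140101 3.72679991]
```

{"name": "play_rows", "arguments": {"commands": [{"offset": [0.03,0,0],"twist": 0},{"offset": [0.04,0,-0.02],"twist": 0},{"offset": [0,0.015,-0.045],"twist": 0},{"offset": [-0.025,0.01,-0.045],"twist": 0},{"offset": [-0.025,0,-0.03],"twist": 0}]}}

```text
time: 7.3
tool_pos: [535.3, 238.1, 367.7]
tcp_rot: [2.618, -0.002, 0.424]
contact_force: [0.2, 0.3, -0.3]
grip_width: 0.3
```

{"name": "play_rows", "arguments": {"commands": [{"offset": [0,0,0],"twist": 0}]}}

```text
time: 7.4
tool_pos: [533.4, 238.8, 369.6]
tcp_rot: [2.618, -0.005, 0.426]
contact_force: [0.4, -0.2, 0.7]
grip_width: 0.5
```

```bash
python3 - <<'E'
from h import *
go(bed2w([-24,100,6]))
o=status.get_obs(); im=viewer.capture('wrist')[:,:,::-1]; cv2.imwrite('pics/w4.png',im); np.save('w4.npy',[o['tool_pos'],o['tcp_rot']])
crop(im,190,110,330,240,5.5,'w4c.png')
im=viewer.capture('scene')[:,:,::-1]; crop(im,170,130,290,220,6,'s4.png')
E
```

```text
cur tip w [570.8 158.1 215.4] bed [  0.4 121.6 149.5] offset mm [-22.4 -24.3 143.4]
tool x in bed, angle from bed y (deg) -0.05 yaw world 24.43
```

View pics/w4c.png

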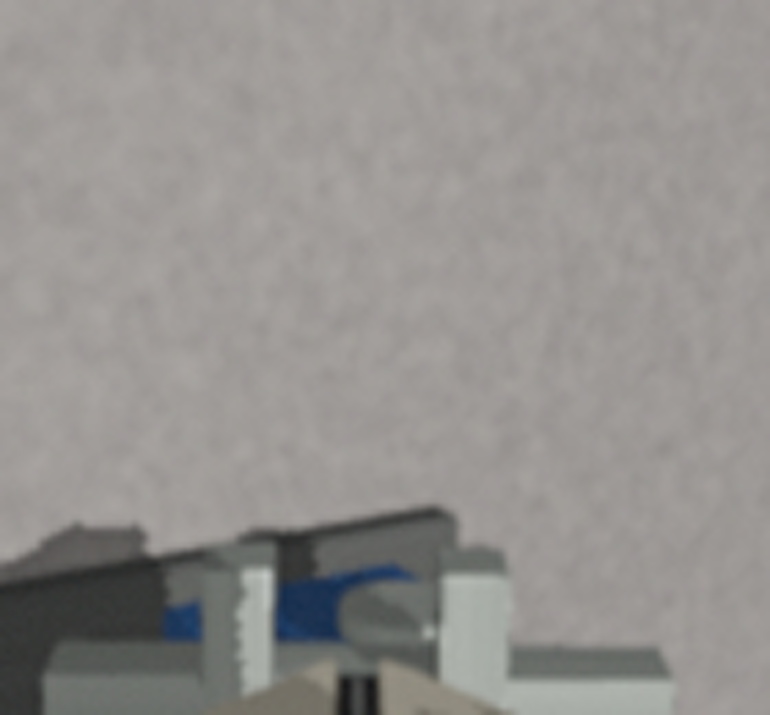

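View pics/s4.png

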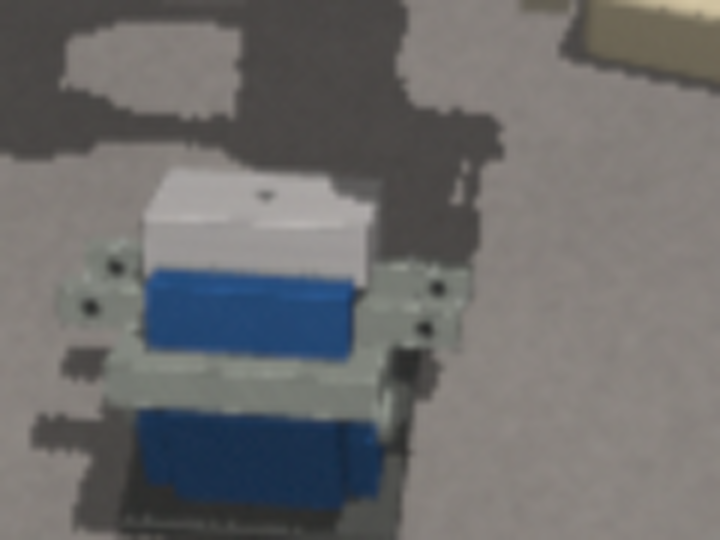

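```bash
python3 - <<'E'
from h import *
a=np.load('w4.npy'); c=cam('wrist',{'tool_pos':a[0],'tcp_rot':a[1]})
for n,x,y,z in [('lowL',203,566,18),('lowR',274,567,18),('highL',442,573,18),('highR',509,575,18),('bedL',45,676,0),('bedR',672,682,0)]:
    print(n,onbed(c,((x+.5)/5.5-.5+190,(y+.5)/5.5-.5+110),z).round(1))
c=cam('scene')
for n,x,y,X in [('lowfar',437,288,-17),('lownear',116,267,-17),('hifar',425,328,31),('hinear',90,307,31)]:
    print(n,onbx(c,((x+.5)/6-.5+170,(y+.5)/6-.5+130),X).round(1))
E
```

```text
lowL [-31.1  93.3  18. ]
lowR [-16.7  93.1  18. ]
highL [17.2 91.7 18. ]
highR [30.8 91.3 18. ]
bedL [-68.6  60.6  -0. ]
bedR [69.2 59.  -0. ]
lowfar [-17.   77.4   9.9]
lownear [-17.  -71.9  11.7]
hifar [31. 76. 10.]
hinear [ 31.  -73.9  11.2]
```

The low parallel is still about 2.3 mm too far out, so I'll give it one more small push.

{"name": "play_rows", "arguments": {"commands": [{"offset": [0.02,-0.024,0.045],"twist": 0},{"offset": [0.003,0,0.045],"twist": 0},{"offset": [0,0,0.05],"twist": 0},{"offset": [-0.015,0,0.002],"twist": 0},{"offset": [-0.02,0,0],"twist": 0}]}}

```text
time: 8.0
tool_pos: [543.1, 184.8, 229.6]
tcp_rot: [2.619, 0.009, 0.423]
contact_force: [0.7, -0.2, 0.5]
grip_width: 0.4
```

```bash
python3 -c "
from h import *
go(bed2w([-24,101,7]));tilt();print(status.get_obs()['contact_force'])"
```

```text
cur tip w [578.2 103.3  75.3] bed [-23.8 105.8   1.7] offset mm [-4.8 -0.3 -5.3]
tool x in bed, angle from bed y (deg) 0.17 yaw world 24.23
tilt 29.92 az -66.68 err 0.51 [ 0.316  0.643  1.616 -0.659  0.946  1.874] [543.1 184.8 229.6] t 8.0
[ 0.65288771 -0.17370081  0.49560893]
```

{"name": "play_rows", "arguments": {"commands": [{"offset": [-0.003,0,-0.004],"twist": 0},{"offset": [0,0,0],"twist": 0},{"offset": [0,0,0],"twist": 0}]}}

```text
time: 8.3
tool_pos: [540.1, 187.4, 237.9]
tcp_rot: [2.618, 0.001, 0.425]
contact_force: [1.0, 0.1, 0.2]
grip_width: 0.2
```

```bash
python3 -c "
from h import *
go(bed2w([-24,101,7]));tilt();print(status.get_obs()['contact_force'])"
```

```text
cur tip w [576.7 106.3  83.7] bed [-22.6 105.7  10.7] offset mm [-4.7 -1.5  3.7]
tool x in bed, angle from bed y (deg) 0.06 yaw world 24.37
tilt 29.98 az -65.71 err 0.03 [ 0.322  0.627  1.618 -0.657  0.951  1.873] [540.1 187.4 237.9] t 8.3
[0.99217602 0.14572471 0.1726641 ]
```

{"name": "play_rows", "arguments": {"commands": [{"offset": [-0.002,0,0.002],"twist": 0},{"offset": [-0.002,0,0],"twist": 0},{"offset": [-0.002,0,0],"twist": 0},{"offset": [0,0,0],"twist": 0}]}}

```text
time: 8.7
tool_pos: [534.2, 183.7, 236.1]
tcp_rot: [2.619, 0.002, 0.425]
contact_force: [1.9, 0.6, -0.6]
grip_width: 0.5
```

```bash
python3 -c "
from h import *
go(bed2w([-24,101,7]));tilt();print(status.get_obs()['contact_force'])"
```

```text
cur tip w [570.6 102.6  81.9] bed [-22.7  98.6   8.6] offset mm [ 2.4 -1.3  1.6]
tool x in bed, angle from bed y (deg) 0.08 yaw world 24.37
tilt 29.97 az -65.8 err 0.07 [ 0.319  0.62   1.64  -0.663  0.939  1.881] [534.2 183.7 236.1] t 8.7
[ 1.86719569  0.62867753 -0.57089156]
```

{"name": "play_rows", "arguments": {"commands": [{"offset": [0.03,0,0],"twist": 0},{"offset": [0.03,0.02,-0.03],"twist": 0},{"offset": [-0.02,0.04,-0.03],"twist": 0},{"offset": [-0.04,0.02,-0.04],"twist": 0},{"offset": [-0.02,0,-0.045],"twist": 0}]}}

```text
time: 9.2
tool_pos: [521.0, 180.4, 391.6]
tcp_rot: [2.618, 0.005, 0.421]
contact_force: [-0.1, 1.0, 0.3]
grip_width: 0.6
```

{"name": "play_rows", "arguments": {"commands": [{"offset": [0,0,0],"twist": 0},{"offset": [0,0,0],"twist": 0}]}}

```text
time: 9.4
tool_pos: [521.4, 182.8, 392.0]
tcp_rot: [2.618, 0.0, 0.426]
contact_force: [0.8, -0.4, -0.3]
grip_width: 0.4
```

```bash
python3 - <<'E'
from h import *
go(bed2w([-24,100,6]))
o=status.get_obs(); im=viewer.capture('wrist')[:,:,::-1]; cv2.imwrite('pics/w5.png',im); np.save('w5.npy',[o['tool_pos'],o['tcp_rot']])
crop(im,150,130,290,260,5.5,'w5c.png')
im=viewer.capture('scene')[:,:,::-1]; crop(im,170,130,290,220,6,'s5.png')
im=viewer.capture('side')[:,:,::-1]; crop(im,220,160,340,250,6,'d5.png')
E
```

```text
cur tip w [558.1 101.8 237.8] bed [ 51.5  86.8 145.9] offset mm [ 13.2 -75.4 139.9]
tool x in bed, angle from bed y (deg) 0.05 yaw world 24.38
```

View pics/w5c.png

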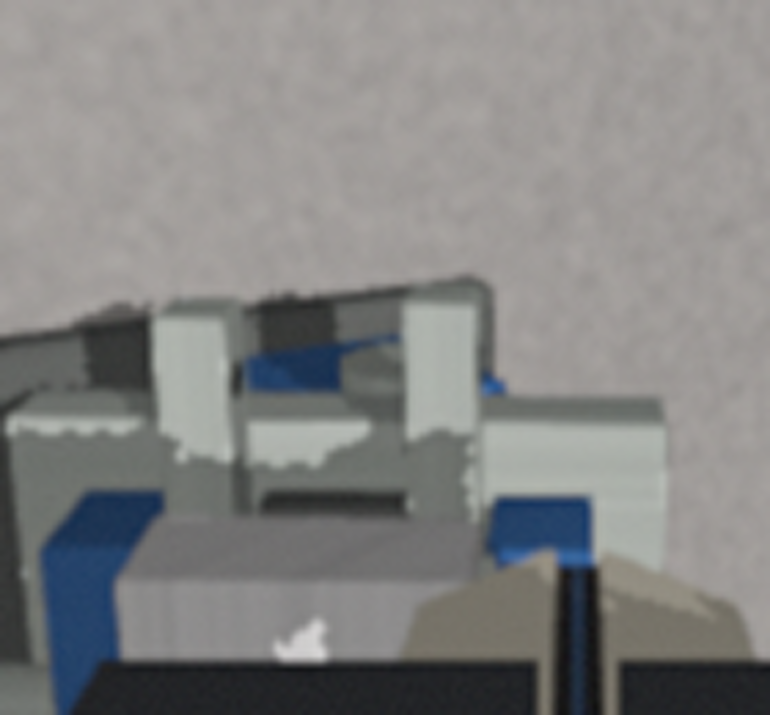

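View pics/s5.png

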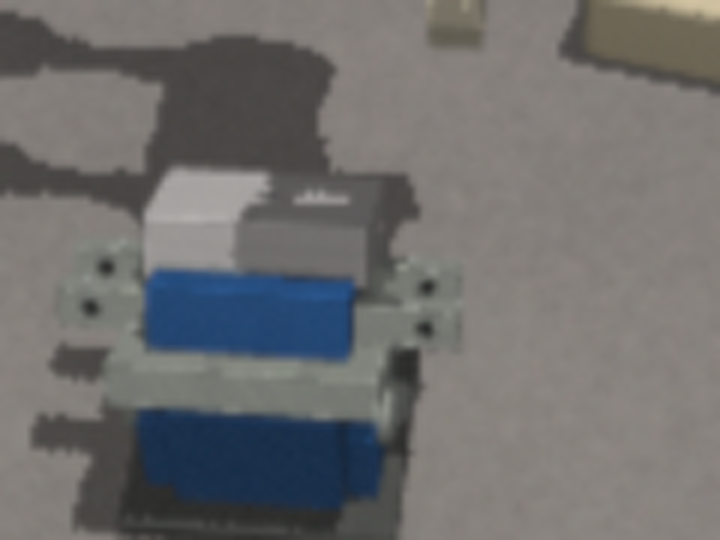

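View pics/d5.png

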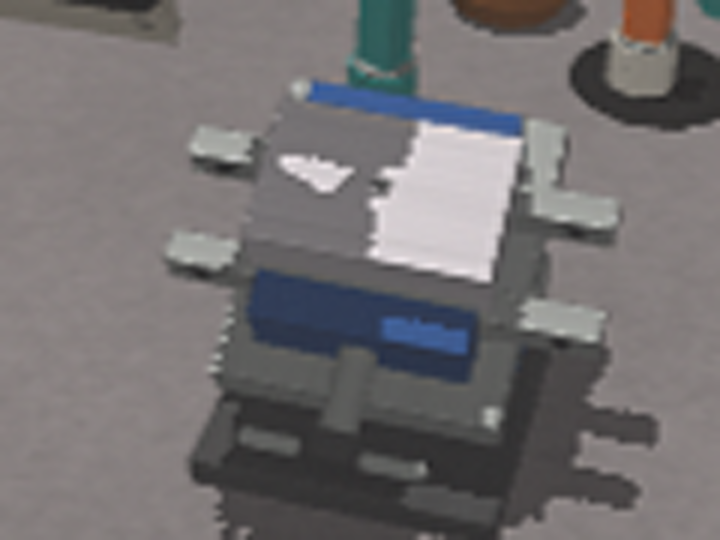

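```bash
python3 - <<'E'
from h import *
a=np.load('w5.npy'); c=cam('wrist',{'tool_pos':a[0],'tcp_rot':a[1]})
for n,x,y,z in [('lowL',155,316,18),('lowR',225,316,18),('highL',408,301,18),('highR',474,303,18),('bedL',10,416,0),('bedR',665,424,0)]:
    print(n,onbed(c,((x+.5)/5.5-.5+150,(y+.5)/5.5-.5+130),z).round(1))
c=cam('scene')
for n,x,y,X in [('lowfar',427,286,-17),('lownear',106,266,-17),('hifar',425,328,31),('hinear',90,307,31)]:
    print(n,onbx(c,((x+.5)/6-.5+170,(y+.5)/6-.5+130),X).round(1))
c=cam('side')
for n,x,y in [('lowfarTop',165,253),('lownearTop',605,325),('lowfarTop2',180,232),('lownear2',608,305),('hfar2',198,125),('hnear2',622,198)]:
    print(n,onbed(c,((x+.5)/6-.5+220,(y+.5)/6-.5+160),18).round(1))
E
```

```text
lowL [-30.7  88.3  18. ]
lowR [-17.1  88.3  18. ]
highL [18.5 91.3 18. ]
highR [31.2 90.9 18. ]
bedL [-68.2  61.2  -0. ]
bedR [69.7 59.5 -0. ]
lowfar [-17.   72.8  10.7]
lownear [-17.  -76.6  11.9]
hifar [31. 76. 10.]
hinear [ 31.  -73.9  11.2]
lowfarTop [-31.7  87.3  18. ]
lownearTop [-27.6 -93.4  18. ]
lowfarTop2 [-21.3  83.7  18. ]
lownear2 [-18.9 -93.   18. ]
hfar2 [28.6 89.4 18. ]
hnear2 [ 28.4 -90.   18. ]
```

The low parallel is now about 2.3 mm too far toward the robot, because the arm overshot. I'll grip its far end and draw it back slightly.

{"name": "play_rows", "arguments": {"commands": [{"offset": [-0.002,-0.038,0.01],"twist": 0},{"offset": [-0.003,-0.037,0.02],"twist": 0},{"offset": [0,0,0.04],"twist": 0},{"offset": [0,0,0.03],"twist": 0},{"offset": [0,0,0.01],"twist": 0}], "jaw": 186}}

```text
time: 10.05
tool_pos: [512.6, 188.2, 253.8]
tcp_rot: [2.619, 0.01, 0.424]
contact_force: [0.2, -0.4, 0.6]
grip_width: 24.8
```

```bash
python3 -c "
from h import *
go(bed2w([-24,82,7]));tilt();print(status.get_obs()['grip_width'])"
```

```text
cur tip w [547.7 106.6  99.6] bed [-25.2  79.4  30.5] offset mm [ 2.8  1.2 23.5]
tool x in bed, angle from bed y (deg) 0.24 yaw world 24.28
tilt 29.94 az -66.73 err 0.53 [ 0.34   0.572  1.673 -0.649  0.968  1.88 ] [512.6 188.2 253.8] t 10.05
24.770096074896728
```

{"name": "play_rows", "arguments": {"commands": [{"offset": [0.002,0.001,0.012],"twist": 0},{"offset": [0.001,0,0.006],"twist": 0},{"offset": [0,0,0],"twist": 0},{"offset": [0,0,0],"twist": 0}]}}

```text
time: 10.45
tool_pos: [520.0, 182.1, 243.8]
tcp_rot: [2.618, 0.001, 0.425]
contact_force: [-0.0, -0.7, 0.4]
grip_width: 24.8
```

```bash
python3 -c "
from h import *
go(bed2w([-24,82,7]));tilt();print(status.get_obs()['contact_force'])
im=viewer.capture('scene')[:,:,::-1]; crop(im,170,130,290,220,6,'s6.png')"
```

```text
cur tip w [556.6 101.   89.6] bed [-22.5  85.1  17.5] offset mm [-3.1 -1.5 10.5]
tool x in bed, angle from bed y (deg) 0.04 yaw world 24.36
tilt 29.99 az -65.72 err 0.03 [ 0.325  0.59   1.674 -0.665  0.938  1.889] [520.  182.1 243.8] t 10.45
[-0.02799916 -0.71278763  0.43313456]
```

View pics/s6.png

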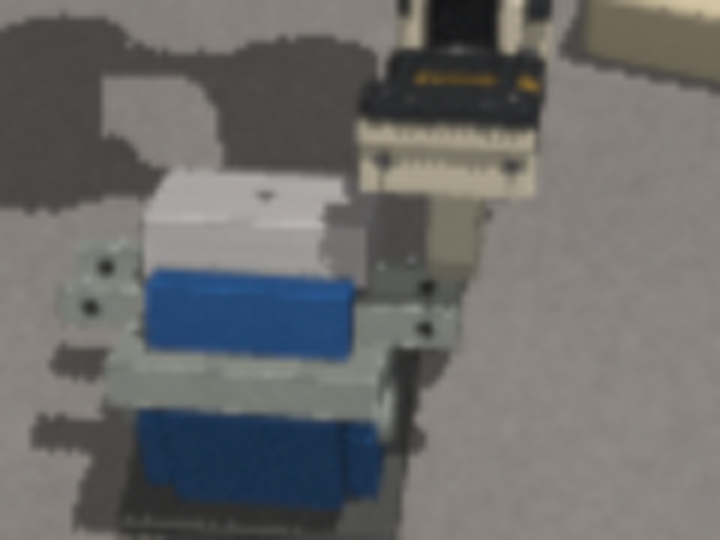

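{"name": "play_rows", "arguments": {"commands": [{"offset": [-0.003,-0.001,0.006],"twist": 0},{"offset": [0,0,0.005],"twist": 0},{"offset": [0,0,0],"twist": 0}]}}

```text
time: 10.8
tool_pos: [518.6, 176.0, 232.4]
tcp_rot: [2.619, 0.003, 0.425]
contact_force: [-0.1, -0.0, 0.1]
grip_width: 24.9
```

{"name": "play_rows", "arguments": {"commands": [{"offset": [0,0,0],"twist": 0},{"offset": [0,0,0],"twist": 0},{"offset": [0,0,0],"twist": 0}], "jaw": 255}}

```text
time: 11.1
tool_pos: [518.9, 176.4, 232.9]
tcp_rot: [2.619, 0.002, 0.425]
contact_force: [-0.1, -0.3, -1.0]
grip_width: 13.3
```

```bash
python3 -c "
from h import *
go(bed2w([-24,82,7]));tilt();print(status.get_obs()['contact_force'],status.get_obs()['grip_width'])"
```

```text
cur tip w [555.2  95.3  78.7] bed [-24.   81.6   5.7] offset mm [ 0.4  0.  -1.3]
tool x in bed, angle from bed y (deg) 0.07 yaw world 24.34
tilt 29.96 az -65.87 err 0.11 [ 0.315  0.602  1.691 -0.679  0.912  1.904] [518.9 176.4 232.9] t 11.1
[-0.13485135 -0.29274287 -0.95756323] 13.30143557326515
```

Gripped, with 13.3 mm between the pads. Now I'll pull it +2.3 mm along the bed.

{"name": "play_rows", "arguments": {"commands": [{"offset": [0.0013,0,0],"twist": 0},{"offset": [0.001,0,0],"twist": 0},{"offset": [0,0,0],"twist": 0},{"offset": [0,0,0],"twist": 0}]}}

```text
time: 11.5
tool_pos: [520.8, 177.3, 232.9]
tcp_rot: [2.619, 0.003, 0.425]
contact_force: [-4.4, 1.1, 1.5]
grip_width: 13.3
```

```bash
python3 -c "
from h import *
go(bed2w([-24,82,7]));print(status.get_obs()['contact_force'])
im=viewer.capture('scene')[:,:,::-1]; crop(im,170,130,290,220,6,'s7.png')"
```

```text
cur tip w [557.   96.1  78.7] bed [-24.1  83.5   5.7] offset mm [-1.5  0.1 -1.3]
tool x in bed, angle from bed y (deg) 0.09 yaw world 24.33
[-4.41847362  1.05025088  1.46302952]
```

View pics/s7.png

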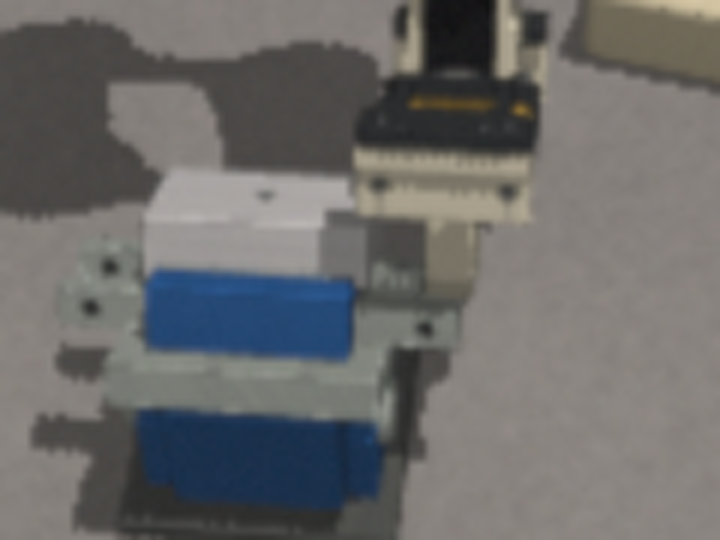

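{"name": "play_rows", "arguments": {"commands": [{"offset": [0.0008,0,0],"twist": 0},{"offset": [0,0,0],"twist": 0},{"offset": [0,0,0],"twist": 0}]}}

```text
time: 11.85
tool_pos: [521.8, 177.6, 232.9]
tcp_rot: [2.619, 0.002, 0.425]
contact_force: [-4.1, 1.8, -0.2]
grip_width: 13.8
```

{"name": "play_rows", "arguments": {"commands": [{"offset": [0,0,0],"twist": 0},{"offset": [0,0,0],"twist": 0},{"offset": [0,0,-0.02],"twist": 0},{"offset": [0,0,-0.04],"twist": 0},{"offset": [0,0.02,-0.04],"twist": 0}], "jaw": 186}}

```text
time: 12.35
tool_pos: [507.9, 208.5, 329.2]
tcp_rot: [2.619, 0.005, 0.427]
contact_force: [1.0, 0.2, 0.3]
grip_width: 24.8
```

{"name": "play_rows", "arguments": {"commands": [{"offset": [0,0.03,-0.04],"twist": 0},{"offset": [0,0,0],"twist": 0},{"offset": [0,0,0],"twist": 0}]}}

```text
time: 12.65
tool_pos: [511.3, 201.9, 380.6]
tcp_rot: [2.618, -0.002, 0.425]
contact_force: [-0.5, 0.7, -0.0]
grip_width: 24.6
```

```bash
python3 - <<'E'
from h import *
go(bed2w([-24,100,6]));tilt()
o=status.get_obs(); im=viewer.capture('wrist')[:,:,::-1]; cv2.imwrite('pics/w8.png',im); np.save('w8.npy',[o['tool_pos'],o['tcp_rot']])
crop(im,150,130,290,260,5.5,'w8c.png')
im=viewer.capture('scene')[:,:,::-1]; crop(im,170,130,290,220,6,'s8.png')
E
```

```text
cur tip w [548.3 120.9 226.5] bed [ 27.2  85.7 146.8] offset mm [ 14.  -51.2 140.8]
tool x in bed, angle from bed y (deg) -0.03 yaw world 24.35
tilt 30.0 az -65.48 err 0.1 [ 0.364  0.425  1.52  -0.561  1.217  1.715] [511.3 201.9 380.6] t 12.65
```

View pics/w8c.png

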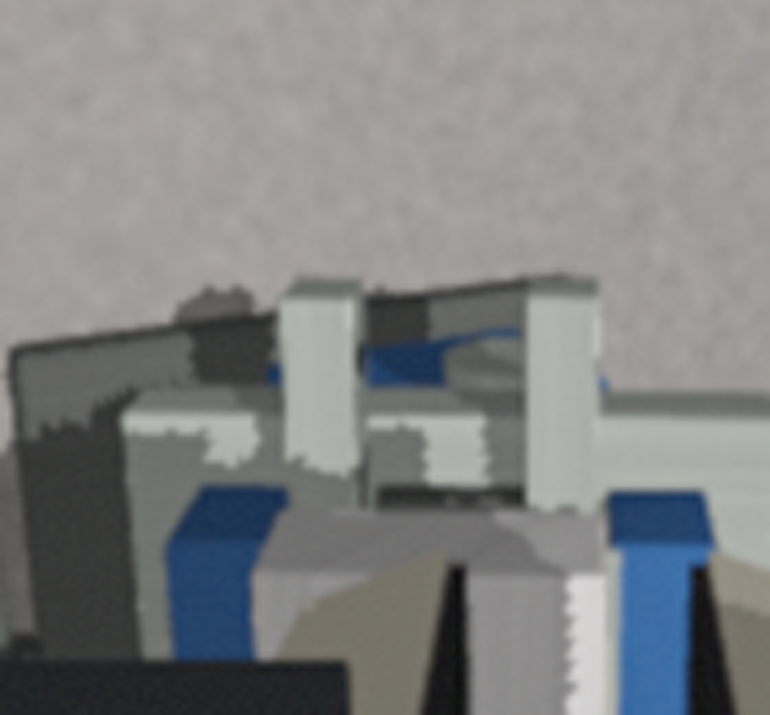

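View pics/s8.png

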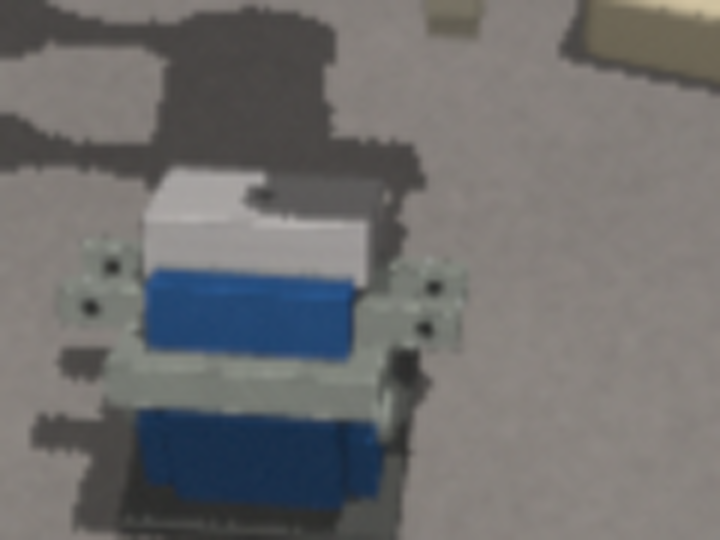

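The low parallel is now even with the high one, with hole midpoints at 0.9 vs 1.05 mm raw and the far ends level in the wrist view. Next I'll un-tilt at the inner reach limit, at the same azimuth.

```bash
cat >> h.py <<'E'
def legs(pts,step=48):
    o=status.get_obs(); R=Rn.from_euler('xyz',o['tcp_rot']).as_matrix(); p=o['tool_pos']
    for q in pts:
        q=np.array(q,float); d=R.T@(q-p); n=max(1,int(np.ceil(np.linalg.norm(d)/step))); print(q,'rows',n,'each mm',(d/n).round(1)); p=q
E
python3 -c "
from h import *
legs([(460,-150,450),(175,-380,450)])"
```

```text
[ 460. -150.  450.] rows 8 each mm [-24.   36.9  11. ]
[ 175. -380.  450.] rows 8 each mm [-44.3   9.9   5.9]
```

{"name": "play_rows", "arguments": {"commands": [{"offset": [-0.02,0.03,-0.03],"twist": 0},{"offset": [-0.024,0.037,0.011],"twist": 0},{"offset": [-0.024,0.037,0.011],"twist": 0},{"offset": [-0.024,0.037,0.011],"twist": 0},{"offset": [-0.024,0.037,0.011],"twist": 0}], "jaw": 0}}

```text
time: 13.25
tool_pos: [471.5, 5.9, 454.9]
tcp_rot: [2.619, 0.005, 0.426]
contact_force: [0.5, 0.4, 0.4]
grip_width: 60.5
```

{"name": "play_rows", "arguments": {"commands": [{"offset": [-0.024,0.037,0.011],"twist": 0},{"offset": [-0.024,0.037,0.011],"twist": 0},{"offset": [-0.024,0.037,0.011],"twist": 0},{"offset": [-0.044,0.01,0.006],"twist": 0},{"offset": [-0.044,0.01,0.006],"twist": 0}]}}

```text
time: 13.75
tool_pos: [381.5, -183.9, 481.4]
tcp_rot: [2.621, 0.004, 0.425]
contact_force: [0.1, -2.0, -0.5]
grip_width: 91.3
```

{"name": "play_rows", "arguments": {"commands": [{"offset": [-0.044,0.01,0.006],"twist": 0},{"offset": [-0.044,0.01,0.006],"twist": 0},{"offset": [-0.044,0.01,0.006],"twist": 0},{"offset": [-0.044,0.01,0.006],"twist": 0}]}}

```text
time: 14.15
tool_pos: [239.7, -298.2, 481.4]
tcp_rot: [2.621, 0.003, 0.425]
contact_force: [1.4, 0.4, -0.6]
grip_width: 91.7
```

```bash
python3 -c "
from h import *
tilt()"
```

```text
tilt 29.86 az -65.92 err 0.19 [-1.082 -0.111  1.887 -0.045  0.845  0.084] [ 239.7 -298.2  481.4] t 14.15
```

{"name": "play_rows", "arguments": {"commands": [{"offset": [-0.03,-0.03,-0.01],"twist": 0},{"offset": [0,-0.042,-0.025],"twist": 0},{"offset": [0,-0.042,-0.025],"twist": 0},{"offset": [0,-0.042,-0.025],"twist": 0}]}}

```text
time: 14.55
tool_pos: [139.9, -146.9, 476.8]
tcp_rot: [2.623, 0.002, 0.424]
contact_force: [-0.8, -0.3, 1.0]
grip_width: 92.0
```

```bash
python3 -c "
from h import *
tilt()"
```

```text
tilt 29.73 az -65.95 err 0.31 [-1.223 -0.543  2.144  0.041  1.023 -0.088] [ 139.9 -146.9  476.8] t 14.55
```

{"name": "play_rows", "arguments": {"commands": [{"offset": [-0.01,-0.042,-0.02],"twist": 0},{"offset": [0,-0.042,-0.02],"twist": 0},{"offset": [0,-0.042,-0.02],"twist": 0}]}}

```text
time: 14.85
tool_pos: [106.8, -58.4, 468.0]
tcp_rot: [2.652, 0.01, 0.402]
contact_force: [0.3, 0.4, 0.6]
grip_width: 91.9
```

```bash
python3 -c "
from h import *
tilt()"
```

```text
tilt 28.03 az -68.0 err 2.27 [-1.161 -0.769  2.205 -0.013  1.217  0.007] [106.8 -58.4 468. ] t 14.85
```

{"name": "play_rows", "arguments": {"commands": [{"offset": [0,-0.045,0],"twist": 0},{"offset": [0,-0.045,0],"twist": 0},{"offset": [0,-0.045,0],"twist": 0}]}}

```text
time: 15.15
tool_pos: [97.4, -13.6, 445.2]
tcp_rot: [2.697, 0.007, 0.417]
contact_force: [-0.8, 0.2, -0.1]
grip_width: 91.9
```

```bash
python3 -c "
from h import *
tilt()"
```

```text
tilt 25.49 az -67.02 err 4.55 [-0.602 -0.749  2.255 -0.245  1.262  0.581] [ 97.4 -13.6 445.2] t 15.15
```

Near the base axis the base swings instead of tilting the tool. I'll try the inner limit lower down, further from the axis.

```bash
python3 -c "
from h import *
legs([(209,-290,320),(209,-290,270)])"
```

```text
[ 209. -290.  320.] rows 7 each mm [-1.3 30.7 34.5]
[ 209. -290.  270.] rows 2 each mm [  0.2 -10.8  22.6]
```

{"name": "play_rows", "arguments": {"commands": [{"offset": [0,0.035,0.024],"twist": 0},{"offset": [0,0.035,0.034],"twist": 0},{"offset": [0,0.035,0.034],"twist": 0},{"offset": [0,0.035,0.034],"twist": 0},{"offset": [0,0.03,0.034],"twist": 0}]}}

```text
time: 15.65
tool_pos: [180.8, -192.0, 377.4]
tcp_rot: [2.704, 0.007, 0.422]
contact_force: [-0.6, 0.8, 1.5]
grip_width: 91.7
```

{"name": "play_rows", "arguments": {"commands": [{"offset": [0,0.02,0.04],"twist": 0},{"offset": [0,0.01,0.04],"twist": 0},{"offset": [0,-0.01,0.03],"twist": 0},{"offset": [0,-0.03,0.02],"twist": 0},{"offset": [0,-0.04,0],"twist": 0}]}}

```text
time: 16.15
tool_pos: [189.9, -204.0, 274.5]
tcp_rot: [2.744, 0.013, 0.419]
contact_force: [-0.7, 0.6, 0.1]
grip_width: 91.8
```

```bash
python3 -c "
from h import *
tilt()"
```

```text
tilt 22.81 az -67.7 err 7.24 [-1.078  0.029  2.437 -0.144  0.282  0.202] [ 189.9 -204.   274.5] t 16.15
```

{"name": "play_rows", "arguments": {"commands": [{"offset": [0,-0.045,0],"twist": 0},{"offset": [0,-0.045,0],"twist": 0},{"offset": [0,-0.045,0],"twist": 0}]}}

```text
time: 16.45
tool_pos: [141.7, -86.0, 258.5]
tcp_rot: [2.761, 0.02, 0.416]
contact_force: [0.5, 1.0, -0.3]
grip_width: 91.8
```

```bash
python3 -c "
from h import *
tilt()"
```

```text
tilt 21.83 az -69.02 err 8.29 [-0.931 -0.166  2.675 -0.369  0.282  0.557] [141.7 -86.  258.5] t 16.45
```

{"name": "play_rows", "arguments": {"commands": [{"offset": [0,0.046,0.019],"twist": 0},{"offset": [0,0.046,0.019],"twist": 0},{"offset": [0,-0.015,0.042],"twist": 0},{"offset": [0,-0.015,0.035],"twist": 0}]}}

```text
time: 16.85
tool_pos: [204.7, -180.8, 247.7]
tcp_rot: [2.817, 0.049, 0.404]
contact_force: [-0.1, -0.1, -0.5]
grip_width: 91.8
```

```bash
python3 -c "
from h import *
tilt();go(bed2w([0,0,0]))"
```

```text
tilt 18.82 az -75.17 err 11.81 [-0.946  0.118  2.457 -0.428  0.282  0.608] [ 204.7 -180.8  247.7] t 16.85
cur tip w [ 219.4 -236.3   79.2] bed [ 118.1 -361.   -75.8] offset mm [ 357.3 -132.   -70. ]
tool x in bed, angle from bed y (deg) 0.4 yaw world 23.16
```

{"name": "play_rows", "arguments": {"commands": [{"offset": [0,-0.04,0.02],"twist": 0},{"offset": [0,-0.04,0.02],"twist": 0},{"offset": [0,-0.045,0.01],"twist": 0}]}}

```text
time: 17.15
tool_pos: [194.0, -100.6, 224.9]
tcp_rot: [2.844, 0.086, 0.394]
contact_force: [0.3, 0.4, 0.2]
grip_width: 91.6
```

```bash
python3 -c "
from h import *
tilt();go(bed2w([0,0,0]))"
```

```text
tilt 17.71 az -83.17 err 14.06 [-0.696  0.14   2.583 -0.847  0.282  1.271] [ 194.  -100.6  224.9] t 17.15
cur tip w [ 200.4 -154.4   55.3] bed [  34.7 -344.6  -55.2] offset mm [338.8 -47.9 -77.2]
tool x in bed, angle from bed y (deg) 0.93 yaw world 22.55
```

The inner limit is inefficient, so I'll un-tilt with the outer over-reach at the opposite azimuth, which is the mechanism I know works. First I'll work out the drift pose from the scene picture to choose the twist.

```bash
cat >> h.py <<'E'
def plan(pts,step=46,tmax=8.0):
    """pts: (xyz, twist_deg total over leg)"""
    o=status.get_obs(); R=Rn.from_euler('xyz',o['tcp_rot']).as_matrix(); p=o['tool_pos'].copy()
    for q,tw in pts:
        q=np.array(q,float); n=int(max(1,np.ceil(np.linalg.norm(q-p)/step),np.ceil(abs(tw)/tmax))); d=(q-p)/n
        print(q,'rows',n)
        for i in range(n):
            print('  {"offset": [%.3f, %.3f, %.3f], "twist": %.0f},'%(*(R.T@d/1000),round(tw/n)),end='\n'); R=R@Rn.from_euler('z',round(tw/n),degrees=True).as_matrix()
        p=q
E
python3 - <<'E'
from h import *
c=cam('scene'); P=[onz(c,((x+.5)/5-.5+100,(y+.5)/5-.5+230),94)[:2] for x,y in [(330,228),(368,240),(350,277),(311,265)]]
P=np.array(P); print(P.round(1),P.mean(0)); 
for i in range(4): d=P[(i+1)%4]-P[i]; print(np.hypot(*d).round(1),np.degrees(np.arctan2(d[1],d[0])).round(1))
print('head',onz(c,((361+.5)/5-.5+100,(318+.5)/5-.5+230),18))
im=cv2.imread('pics/scene0.png'); g=im.max(2); m=((g<45)&True).astype(np.uint8); m[:280]=0;m[312:]=0;m[:,:150]=0;m[:,190:]=0
cn=max(cv2.findContours(m,0,2)[0],key=cv2.contourArea); el=cv2.fitEllipse(cv2.convexHull(cn)); print(el,onz(c,el[0],4).round(1))
plan([((400,-150,430),0),((440,150,430),-40),((200,480,430),0),((-40,640,420),0)])
E
```

```text
[[ 539.2 -251.7]
 [ 558.2 -248.2]
 [ 561.4 -267.1]
 [ 542.2 -270.8]] [ 550.25644561 -259.45551169]
19.3 10.3
19.1 -80.4
19.5 -169.1
19.4 98.9
head [ 548.70523676 -260.6457437    18.        ]
((169.57537841796875, 297.8615417480469), (30.47846221923828, 34.76396179199219), 54.387149810791016) [ 545.6 -269.4    4. ]
[ 400. -150.  430.] rows 7
  {"offset": [0.022, 0.026, -0.025], "twist": 0},
  {"offset": [0.022, 0.026, -0.025], "twist": 0},
  {"offset": [0.022, 0.026, -0.025], "twist": 0},
  {"offset": [0.022, 0.026, -0.025], "twist": 0},
  {"offset": [0.022, 0.026, -0.025], "twist": 0},
  {"offset": [0.022, 0.026, -0.025], "twist": 0},
  {"offset": [0.022, 0.026, -0.025], "twist": 0},
[440. 150. 430.] rows 7
  {"offset": [0.022, -0.035, -0.013], "twist": -6},
  {"offset": [0.025, -0.033, -0.013], "twist": -6},
  {"offset": [0.028, -0.030, -0.013], "twist": -6},
  {"offset": [0.031, -0.027, -0.013], "twist": -6},
  {"offset": [0.034, -0.023, -0.013], "twist": -6},
  {"offset": [0.036, -0.020, -0.013], "twist": -6},
  {"offset": [0.038, -0.016, -0.013], "twist": -6},
[200. 480. 430.] rows 9
  {"offset": [0.021, -0.039, -0.012], "twist": 0},
  {"offset": [0.021, -0.039, -0.012], "twist": 0},
  {"offset": [0.021, -0.039, -0.012], "twist": 0},
  {"offset": [0.021, -0.039, -0.012], "twist": 0},
  {"offset": [0.021, -0.039, -0.012], "twist": 0},
  {"offset": [0.021, -0.039, -0.012], "twist": 0},
  {"offset": [0.021, -0.039, -0.012], "twist": 0},
  {"offset": [0.021, -0.039, -0.012], "twist": 0},
  {"offset": [0.021, -0.039, -0.012], "twist": 0},
[-40. 640. 420.] rows 7
  {"offset": [0.006, -0.040, -0.007], "twist": 0},
  {"offset": [0.006, -0.040, -0.007], "twist": 0},
  {"offset": [0.006, -0.040, -0.007], "twist": 0},
  {"offset": [0.006, -0.040, -0.007], "twist": 0},
  {"offset": [0.006, -0.040, -0.007], "twist": 0},
  {"offset": [0.006, -0.040, -0.007], "twist": 0},
  {"offset": [0.006, -0.040, -0.007], "twist": 0},
```

Drift: centre about (549.5, −260), flats at about 10°. Mat centre about (545.5, −269). Heading to azimuth 97°.

{"name": "play_rows", "arguments": {"commands": [{"offset": [0.022,0.026,-0.03],"twist": 0},{"offset": [0.022,0.026,-0.025],"twist": 0},{"offset": [0.022,0.026,-0.025],"twist": 0},{"offset": [0.022,0.026,-0.025],"twist": 0},{"offset": [0.022,0.026,-0.025],"twist": 0}]}}

```text
time: 17.65
tool_pos: [333.1, -133.2, 367.2]
tcp_rot: [2.834, 0.095, 0.39]
contact_force: [0.4, -2.4, -0.6]
grip_width: 91.8
```

{"name": "play_rows", "arguments": {"commands": [{"offset": [0.022,-0.035,-0.033],"twist": -6},{"offset": [0.025,-0.033,-0.023],"twist": -6},{"offset": [0.028,-0.03,-0.013],"twist": -6},{"offset": [0.031,-0.027,-0.013],"twist": -6},{"offset": [0.034,-0.023,-0.013],"twist": -6}]}}

```text
time: 18.15
tool_pos: [359.3, 89.1, 391.6]
tcp_rot: [2.92, 0.238, 0.905]
contact_force: [0.8, -0.7, -0.4]
grip_width: 91.8
```

```bash
python3 -c "
from h import *
tilt()
plan([((400,200,430),-10),((200,480,430),0),((-40,640,420),0)])
"
```

```text
tilt 18.52 az -84.4 err 13.69 [ 0.157  0.093  1.914 -0.351  1.177  0.938] [359.3  89.1 391.6] t 18.15
[400. 200. 430.] rows 3
  {"offset": [0.033, -0.007, -0.023], "twist": -3},
  {"offset": [0.034, -0.005, -0.023], "twist": -3},
  {"offset": [0.034, -0.004, -0.023], "twist": -3},
[200. 480. 430.] rows 8
  {"offset": [0.018, -0.037, -0.012], "twist": 0},
  {"offset": [0.018, -0.037, -0.012], "twist": 0},
  {"offset": [0.018, -0.037, -0.012], "twist": 0},
  {"offset": [0.018, -0.037, -0.012], "twist": 0},
  {"offset": [0.018, -0.037, -0.012], "twist": 0},
  {"offset": [0.018, -0.037, -0.012], "twist": 0},
  {"offset": [0.018, -0.037, -0.012], "twist": 0},
  {"offset": [0.018, -0.037, -0.012], "twist": 0},
[-40. 640. 420.] rows 7
  {"offset": [0.004, -0.040, -0.007], "twist": 0},
  {"offset": [0.004, -0.040, -0.007], "twist": 0},
  {"offset": [0.004, -0.040, -0.007], "twist": 0},
  {"offset": [0.004, -0.040, -0.007], "twist": 0},
  {"offset": [0.004, -0.040, -0.007], "twist": 0},
  {"offset": [0.004, -0.040, -0.007], "twist": 0},
  {"offset": [0.004, -0.040, -0.007], "twist": 0},
```

{"name": "play_rows", "arguments": {"commands": [{"offset": [0.032,-0.007,-0.024],"twist": 0},{"offset": [0.034,-0.005,-0.023],"twist": 0},{"offset": [0.018,-0.037,-0.012],"twist": 0},{"offset": [0.018,-0.037,-0.012],"twist": 0},{"offset": [0.018,-0.037,-0.012],"twist": 0}]}}

```text
time: 18.65
tool_pos: [330.7, 275.9, 415.4]
tcp_rot: [2.918, 0.238, 0.9]
contact_force: [1.1, 0.2, -0.6]
grip_width: 92.5
```

{"name": "play_rows", "arguments": {"commands": [{"offset": [0.018,-0.037,-0.012],"twist": 0},{"offset": [0.016,-0.038,-0.012],"twist": 0},{"offset": [0.012,-0.04,-0.012],"twist": 0},{"offset": [0.008,-0.042,-0.012],"twist": 0},{"offset": [0.004,-0.044,-0.01],"twist": 0}]}}

```text
time: 19.15
tool_pos: [203.6, 452.1, 413.4]
tcp_rot: [2.917, 0.237, 0.9]
contact_force: [0.2, 0.7, 0.1]
grip_width: 91.7
```

```bash
python3 -c "
from h import *
tilt()
plan([((-130,630,420),0),((-150,830,420),0)])
"
```

```text
tilt 18.64 az -84.24 err 13.57 [ 1.046  0.359  1.494 -0.188  1.555  1.718] [203.6 452.1 413.4] t 19.15
[-130.  630.  420.] rows 9
  {"offset": [-0.008, -0.041, -0.008], "twist": 0},
  {"offset": [-0.008, -0.041, -0.008], "twist": 0},
  {"offset": [-0.008, -0.041, -0.008], "twist": 0},
  {"offset": [-0.008, -0.041, -0.008], "twist": 0},
  {"offset": [-0.008, -0.041, -0.008], "twist": 0},
  {"offset": [-0.008, -0.041, -0.008], "twist": 0},
  {"offset": [-0.008, -0.041, -0.008], "twist": 0},
  {"offset": [-0.008, -0.041, -0.008], "twist": 0},
  {"offset": [-0.008, -0.041, -0.008], "twist": 0},
[-150.  830.  420.] rows 5
  {"offset": [0.028, -0.026, -0.013], "twist": 0},
  {"offset": [0.028, -0.026, -0.013], "twist": 0},
  {"offset": [0.028, -0.026, -0.013], "twist": 0},
  {"offset": [0.028, -0.026, -0.013], "twist": 0},
  {"offset": [0.028, -0.026, -0.013], "twist": 0},
```

{"name": "play_rows", "arguments": {"commands": [{"offset": [-0.004,-0.043,-0.008],"twist": 0},{"offset": [-0.004,-0.043,-0.008],"twist": 0},{"offset": [-0.004,-0.043,-0.008],"twist": 0},{"offset": [-0.004,-0.043,-0.008],"twist": 0},{"offset": [-0.004,-0.043,-0.008],"twist": 0}]}}

```text
time: 19.65
tool_pos: [18.4, 570.4, 409.3]
tcp_rot: [2.916, 0.237, 0.9]
contact_force: [0.3, 0.9, -0.3]
grip_width: 91.8
```

{"name": "play_rows", "arguments": {"commands": [{"offset": [-0.004,-0.043,-0.008],"twist": 0},{"offset": [0.0,-0.043,-0.008],"twist": 0},{"offset": [0.01,-0.041,-0.01],"twist": 0},{"offset": [0.028,-0.028,-0.013],"twist": 0},{"offset": [0.028,-0.028,-0.013],"twist": 0}]}}

```text
time: 20.15
tool_pos: [-90.9, 734.9, 404.6]
tcp_rot: [2.916, 0.237, 0.901]
contact_force: [0.6, 1.5, 0.9]
grip_width: 91.7
```

```bash
python3 -c "
from h import *
tilt()
plan([((-150,900,420),0)])
"
```

```text
tilt 18.67 az -83.89 err 13.48 [ 1.596  0.909  0.532 -0.029  2.026  2.229] [-90.9 734.9 404.6] t 20.15
[-150.  900.  420.] rows 4
  {"offset": [0.022, -0.034, -0.017], "twist": 0},
  {"offset": [0.022, -0.034, -0.017], "twist": 0},
  {"offset": [0.022, -0.034, -0.017], "twist": 0},
  {"offset": [0.022, -0.034, -0.017], "twist": 0},
```

{"name": "play_rows", "arguments": {"commands": [{"offset": [0.018,-0.042,-0.017],"twist": 0},{"offset": [0.02,-0.04,-0.016],"twist": 0},{"offset": [0.022,-0.04,-0.015],"twist": 0},{"offset": [0.024,-0.04,-0.015],"twist": 0},{"offset": [0.024,-0.04,-0.014],"twist": 0}]}}

```text
time: 20.65
tool_pos: [-148.1, 795.6, 371.3]
tcp_rot: [2.981, 0.179, 0.91]
contact_force: [0.2, 0.4, 0.4]
grip_width: 91.6
```

```bash
python3 -c "
from h import *
tilt()
"
```

```text
tilt 13.74 az -85.58 err 17.66 [1.66  1.174 0.039 0.003 2.167 2.307] [-148.1  795.6  371.3] t 20.65
```

{"name": "play_rows", "arguments": {"commands": [{"offset": [0.026,-0.041,-0.012],"twist": 0},{"offset": [0.026,-0.041,-0.011],"twist": 0},{"offset": [0.026,-0.041,-0.01],"twist": 0},{"offset": [0.026,-0.041,-0.009],"twist": 0},{"offset": [0.026,-0.041,-0.008],"twist": 0}]}}

```text
time: 21.15
tool_pos: [-190.0, 821.1, 327.0]
tcp_rot: [3.096, 0.082, 0.921]
contact_force: [-0.5, -0.5, -0.1]
grip_width: 91.5
```

```bash
python3 -c "
from h import *
tilt()
"
```

```text
tilt 5.38 az -98.35 err 25.62 [1.703 1.223 0.039 0.028 1.97  2.361] [-190.   821.1  327. ] t 21.15
```

{"name": "play_rows", "arguments": {"commands": [{"offset": [0.042,-0.026,-0.002],"twist": 0},{"offset": [0.042,-0.026,-0.002],"twist": 0},{"offset": [0.02,-0.015,0],"twist": 0}]}}

```text
time: 21.45
tool_pos: [-159.1, 845.4, 298.6]
tcp_rot: [-3.133, 0.034, 0.92]
contact_force: [0.2, 0.2, -0.9]
grip_width: 92.1
```

```bash
python3 -c "
from h import *
tilt()
"
```

```text
tilt 2.04 az -141.84 err 29.57 [1.663 1.255 0.04  0.031 1.866 2.323] [-159.1  845.4  298.6] t 21.45
```

```bash
python3 -c "
from h import *
plan([((-60,640,430),0),((300,370,430),0),((470,0,430),24),((540,-240,400),18)])
"
```

```text
[-60. 640. 430.] rows 6
  {"offset": [-0.018, 0.034, -0.022], "twist": 0},
  {"offset": [-0.018, 0.034, -0.022], "twist": 0},
  {"offset": [-0.018, 0.034, -0.022], "twist": 0},
  {"offset": [-0.018, 0.034, -0.022], "twist": 0},
  {"offset": [-0.018, 0.034, -0.022], "twist": 0},
  {"offset": [-0.018, 0.034, -0.022], "twist": 0},
[300. 370. 430.] rows 10
  {"offset": [0.000, 0.045, -0.000], "twist": 0},
  {"offset": [0.000, 0.045, -0.000], "twist": 0},
  {"offset": [0.000, 0.045, -0.000], "twist": 0},
  {"offset": [0.000, 0.045, -0.000], "twist": 0},
  {"offset": [0.000, 0.045, -0.000], "twist": 0},
  {"offset": [0.000, 0.045, -0.000], "twist": 0},
  {"offset": [0.000, 0.045, -0.000], "twist": 0},
  {"offset": [0.000, 0.045, -0.000], "twist": 0},
  {"offset": [0.000, 0.045, -0.000], "twist": 0},
  {"offset": [0.000, 0.045, -0.000], "twist": 0},
[470.   0. 430.] rows 9
  {"offset": [-0.021, 0.040, 0.000], "twist": 3},
  {"offset": [-0.019, 0.041, 0.000], "twist": 3},
  {"offset": [-0.017, 0.042, 0.000], "twist": 3},
  {"offset": [-0.015, 0.043, 0.000], "twist": 3},
  {"offset": [-0.012, 0.043, 0.000], "twist": 3},
  {"offset": [-0.010, 0.044, 0.000], "twist": 3},
  {"offset": [-0.008, 0.045, 0.000], "twist": 3},
  {"offset": [-0.006, 0.045, 0.000], "twist": 3},
  {"offset": [-0.003, 0.045, 0.000], "twist": 3},
[ 540. -240.  400.] rows 6
  {"offset": [-0.007, 0.041, 0.006], "twist": 3},
  {"offset": [-0.004, 0.041, 0.006], "twist": 3},
  {"offset": [-0.002, 0.042, 0.006], "twist": 3},
  {"offset": [-0.000, 0.042, 0.006], "twist": 3},
  {"offset": [0.002, 0.042, 0.006], "twist": 3},
  {"offset": [0.004, 0.041, 0.006], "twist": 3},
```

{"name": "play_rows", "arguments": {"commands": [{"offset": [-0.018,0.034,-0.022],"twist": 0},{"offset": [-0.018,0.034,-0.022],"twist": 0},{"offset": [-0.018,0.034,-0.022],"twist": 0},{"offset": [-0.018,0.034,-0.022],"twist": 0},{"offset": [-0.018,0.034,-0.022],"twist": 0}], "jaw": 80}}

```text
time: 21.95
tool_pos: [-86.5, 696.3, 401.7]
tcp_rot: [-3.13, 0.033, 0.922]
contact_force: [0.8, 0.8, 0.5]
grip_width: 63.4
```

{"name": "play_rows", "arguments": {"commands": [{"offset": [-0.01,0.045,-0.012],"twist": 0},{"offset": [0,0.049,0],"twist": 0},{"offset": [0,0.049,0],"twist": 0},{"offset": [0,0.049,0],"twist": 0},{"offset": [0,0.049,0],"twist": 0}]}}

```text
time: 22.45
tool_pos: [100.4, 543.1, 410.5]
tcp_rot: [-3.129, 0.033, 0.922]
contact_force: [0.4, 0.5, 0.2]
grip_width: 62.6
```

{"name": "play_rows", "arguments": {"commands": [{"offset": [0,0.049,0],"twist": 0},{"offset": [0,0.049,0],"twist": 0},{"offset": [0,0.049,0],"twist": 0},{"offset": [-0.01,0.048,0],"twist": 0},{"offset": [-0.021,0.04,0],"twist": 5}]}}

```text
time: 22.95
tool_pos: [269.6, 376.5, 408.3]
tcp_rot: [-3.132, 0.033, 0.832]
contact_force: [0.6, 0.3, -1.1]
grip_width: 63.2
```

{"name": "play_rows", "arguments": {"commands": [{"offset": [-0.019,0.041,0],"twist": 5},{"offset": [-0.016,0.043,0],"twist": 5},{"offset": [-0.013,0.044,0],"twist": 5},{"offset": [-0.01,0.045,0],"twist": 5},{"offset": [-0.006,0.046,0],"twist": 5}]}}

```text
time: 23.45
tool_pos: [351.9, 162.8, 410.0]
tcp_rot: [3.137, 0.035, 0.395]
contact_force: [0.6, 0.0, 0.2]
grip_width: 63.5
```

```bash
python3 -c "
from h import *
tilt();go((549.5,-260,160))
plan([((549,-260,380),13)])
"
```

```text
tilt 2.0 az -149.63 err 29.85 [ 0.239  0.091  1.839 -0.011  1.245  1.418] [351.9 162.8 410. ] t 23.45
cur tip w [346.5 159.6 232.1] bed [-72.5 -82.1 210.9] offset mm [ 28.5 465.1  73.4]
tool x in bed, angle from bed y (deg) -0.5 yaw world 22.61
[ 549. -260.  380.] rows 11
  {"offset": [0.002, 0.042, 0.003], "twist": 1},
  {"offset": [0.003, 0.042, 0.003], "twist": 1},
  {"offset": [0.003, 0.042, 0.003], "twist": 1},
  {"offset": [0.004, 0.042, 0.003], "twist": 1},
  {"offset": [0.005, 0.042, 0.003], "twist": 1},
  {"offset": [0.006, 0.042, 0.003], "twist": 1},
  {"offset": [0.006, 0.042, 0.003], "twist": 1},
  {"offset": [0.007, 0.042, 0.003], "twist": 1},
  {"offset": [0.008, 0.042, 0.003], "twist": 1},
  {"offset": [0.008, 0.042, 0.003], "twist": 1},
  {"offset": [0.009, 0.041, 0.003], "twist": 1},
```

{"name": "play_rows", "arguments": {"commands": [{"offset": [0.003,0.046,0.0],"twist": 2},{"offset": [0.003,0.046,0.003],"twist": 2},{"offset": [0.004,0.046,0.003],"twist": 2},{"offset": [0.005,0.046,0.003],"twist": 2},{"offset": [0.006,0.046,0.003],"twist": 2}]}}

```text
time: 23.95
tool_pos: [445.8, -48.5, 398.7]
tcp_rot: [3.132, 0.033, 0.222]
contact_force: [1.6, 0.6, 0.9]
grip_width: 63.0
```

{"name": "play_rows", "arguments": {"commands": [{"offset": [0.007,0.046,0.003],"twist": 2},{"offset": [0.008,0.046,0.003],"twist": 1},{"offset": [0.009,0.046,0.003],"twist": 0},{"offset": [0.009,0.046,0.003],"twist": 0},{"offset": [0.008,0.04,0.003],"twist": 0}]}}

```text
time: 24.45
tool_pos: [527.1, -261.7, 384.6]
tcp_rot: [3.13, 0.033, 0.17]
contact_force: [0.4, 0.4, 0.3]
grip_width: 62.8
```

```bash
python3 - <<'E'
from h import *
tilt();go((549.5,-260,51))
o=status.get_obs(); im=viewer.capture('wrist')[:,:,::-1]; cv2.imwrite('pics/w9.png',im); np.save('w9.npy',[o['tool_pos'],o['tcp_rot']])
E
```

```text
tilt 1.99 az -151.32 err 29.91 [-0.584  0.479  1.365 -0.032  1.313  0.825] [ 527.1 -261.7  384.6] t 24.45
cur tip w [ 521.7 -264.7  206.7] bed [312.1 -97.3 -40.6] offset mm [ 33.3  -1.7 154.7]
tool x in bed, angle from bed y (deg) -11.76 yaw world 9.75
```

View pics/w9.png

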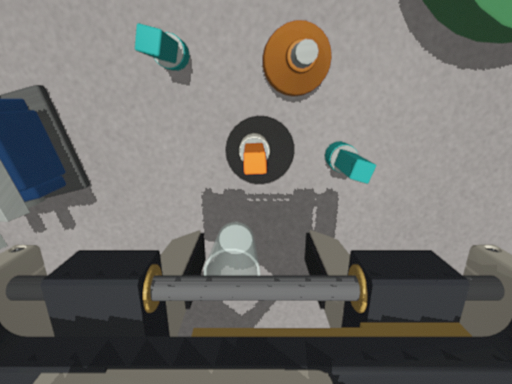

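In the wrist view the orange drift top is at (255,158) on the mat at (260,150). Its flats line up with the jaws. I'll refine the position.

```bash
python3 - <<'E'
from h import *
im=cv2.imread('pics/w9.png'); a=np.load('w9.npy'); c=cam('wrist',{'tool_pos':a[0],'tcp_rot':a[1]})
hsv=cv2.cvtColor(im,cv2.COLOR_BGR2HSV)
m=((hsv[...,0]<16)&(hsv[...,1]>180)&(hsv[...,2]>200)).astype(np.uint8); m[:110]=0;m[190:]=0;m[:,:220]=0;m[:,290:]=0
n,l,s,ce=cv2.connectedComponentsWithStats(m); i=1+np.argmax(s[1:,4]); print(s[i],ce[i])
r=cv2.minAreaRect(np.argwhere(l==i)[:,::-1].astype(np.float32)); print(r)
print('top',onz(c,ce[i],94).round(1)); B=[onz(c,p,94)[:2] for p in cv2.boxPoints(r)]
for k in range(4): d=B[(k+1)%4]-B[k]; print(np.hypot(*d).round(1),np.degrees(np.arctan2(d[1],d[0])).round(1))
k=(im.max(2)<50).astype(np.uint8); k[:100]=0;k[188:]=0;k[:,:215]=0;k[:,300:]=0
cn=max(cv2.findContours(k,0,2)[0],key=cv2.contourArea); el=cv2.fitEllipse(cv2.convexHull(cn)); print(el,'mat',onz(c,el[0],4).round(1))
crop(im,210,100,310,190,7,'w9c.png')
E
```

```text
[244 159  22  15  58] [255.29310345 168.51724138]
((254.5, 166.0), (14.0, 21.0), 90.0)
top [ 543.  -262.6   94. ]
20.5 -80.4
14.1 -169.5
20.8 99.6
14.1 9.0
((252.35195922851562, 176.4600372314453), (9.544347763061523, 31.814716339111328), 104.45254516601562) mat [ 509.4 -265.6    4. ]
```

View pics/w9c.png

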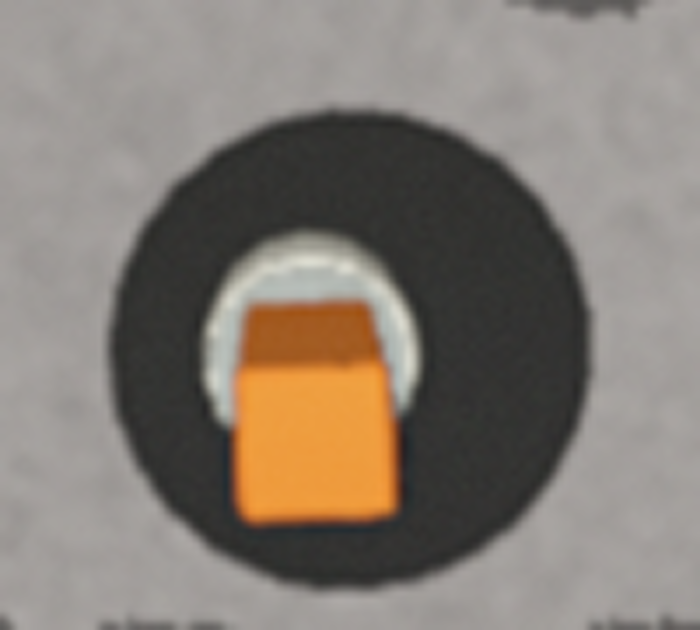

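```bash
python3 - <<'E'
from h import *
a=np.load('w9.npy'); c=cam('wrist',{'tool_pos':a[0],'tcp_rot':a[1]})
f=lambda x,y:((x+.5)/7-.5+210,(y+.5)/7-.5+100)
t=onz(c,f(317,444),94); print('top',t,'mat',onz(c,f(351,348),4),'head',onz(c,f(312,345),32)) 
go((t[0],t[1],54))
E
```

```text
top [ 548.35503156 -261.27228499   94.        ] mat [ 546.69013423 -268.91555147    4.        ] head [ 550.97399998 -260.66627291   32.        ]
cur tip w [ 522.9 -270.1  205.6] bed [316.2 -98.5 -44.2] offset mm [ 31.5  -6.6 150.5]
tool x in bed, angle from bed y (deg) -11.92 yaw world 9.58
```

{"name": "play_rows", "arguments": {"commands": [{"offset": [0.017,-0.002,0.02],"twist": 0},{"offset": [0.016,-0.001,0.03],"twist": 0},{"offset": [0,0,0.03],"twist": 0},{"offset": [0,0,0],"twist": 0}]}}

```text
time: 24.9
tool_pos: [555.4, -251.3, 299.5]
tcp_rot: [3.136, 0.04, 0.172]
contact_force: [-1.1, 0.1, 0.0]
grip_width: 63.0
```

```bash
python3 - <<'E'
from h import *
go((549,-261,54));tilt()
E
```

```text
cur tip w [ 548.6 -253.5  121.6] bed [ 270.3  -68.2 -114.6] offset mm [ 1.8  7.1 67.7]
tool x in bed, angle from bed y (deg) -11.5 yaw world 9.83
tilt 2.3 az -162.48 err 30.35 [-0.544  0.597  1.409 -0.033  1.162  0.869] [ 555.4 -251.3  299.5] t 24.9
```

{"name": "play_rows", "arguments": {"commands": [{"offset": [0.001,0.004,0.02],"twist": 0},{"offset": [0,0,0],"twist": 0},{"offset": [0,0,0],"twist": 0}]}}

```text
time: 25.2
tool_pos: [557.5, -256.5, 285.7]
tcp_rot: [3.129, 0.032, 0.171]
contact_force: [0.5, -0.1, 0.1]
grip_width: 63.1
```

```bash
python3 - <<'E'
from h import *
go((549,-261,54));tilt()
E
```

```text
cur tip w [ 552.3 -259.6  107.8] bed [ 269.6  -67.3 -130.2] offset mm [-1.8  0.1 53.9]
tool x in bed, angle from bed y (deg) -11.77 yaw world 9.79
tilt 1.94 az -148.76 err 29.82 [-0.549  0.616  1.416 -0.033  1.126  0.865] [ 557.5 -256.5  285.7] t 25.2
```

{"name": "play_rows", "arguments": {"commands": [{"offset": [-0.002,0,0.02],"twist": 0},{"offset": [0,0,0.02],"twist": 0},{"offset": [0,0,0.012],"twist": 0},{"offset": [0,0,0],"twist": 0}]}}

```text
time: 25.6
tool_pos: [553.7, -257.6, 232.2]
tcp_rot: [3.131, 0.033, 0.171]
contact_force: [-0.5, -0.1, 0.4]
grip_width: 63.1
```

{"name": "play_rows", "arguments": {"commands": [{"offset": [0,0,0],"twist": 0},{"offset": [0,0,0],"twist": 0},{"offset": [0,0,0],"twist": 0},{"offset": [0,0,0],"twist": 0}], "jaw": 255}}

```text
time: 26.0
tool_pos: [554.1, -257.8, 233.4]
tcp_rot: [3.129, 0.031, 0.171]
contact_force: [0.4, -0.3, 0.9]
grip_width: 35.4
```

```bash
python3 - <<'E'
from h import *
go((549,-261,54));tilt()
im=viewer.capture('wrist')[:,:,::-1]; cv2.imwrite('pics/w10.png',im)
E
```

```text
cur tip w [ 549.1 -261.    55.5] bed [ 243.4  -70.9 -175.4] offset mm [-0.  -0.   1.5]
tool x in bed, angle from bed y (deg) -11.77 yaw world 9.8
tilt 1.93 az -147.64 err 29.79 [-0.554  0.673  1.472 -0.036  1.011  0.865] [ 554.1 -257.8  233.4] t 26.0
```

View pics/w10.png

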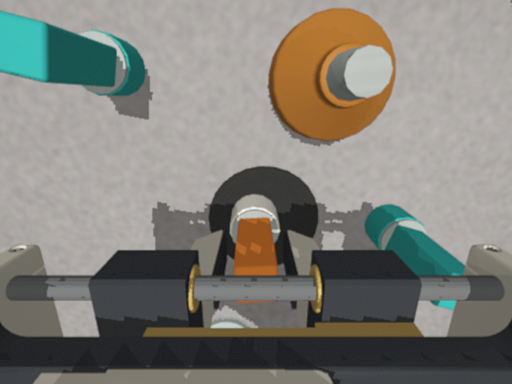

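{"name": "play_rows", "arguments": {"commands": [{"offset": [0,0,0],"twist": 0},{"offset": [0,0,0],"twist": 0},{"offset": [0,0,0],"twist": 0}]}}

```text
time: 26.35
tool_pos: [554.0, -257.8, 232.9]
tcp_rot: [3.129, 0.032, 0.171]
contact_force: [-0.5, 0.9, 2.0]
grip_width: 21.9
```

{"name": "play_rows", "arguments": {"commands": [{"offset": [0,0,-0.02],"twist": 0},{"offset": [0,0,-0.045],"twist": 0},{"offset": [0,0,-0.049],"twist": 0},{"offset": [0,0,-0.049],"twist": 0}]}}

```text
time: 26.75
tool_pos: [558.5, -254.7, 396.5]
tcp_rot: [3.131, 0.033, 0.171]
contact_force: [0.8, -0.2, -2.9]
grip_width: 21.9
```

```bash
python3 - <<'E'
from h import *
tilt()
im=viewer.capture('wrist')[:,:,::-1]; cv2.imwrite('pics/w11.png',im)
plan([((400,-480,420),0),((400,-770,400),0)])
E
```

```text
tilt 2.01 az -152.12 err 29.94 [-0.546  0.519  1.266 -0.031  1.375  0.86 ] [ 558.5 -254.7  396.5] t 26.75
[ 400. -480.  420.] rows 7
  {"offset": [-0.028, 0.028, -0.001], "twist": 0},
  {"offset": [-0.028, 0.028, -0.001], "twist": 0},
  {"offset": [-0.028, 0.028, -0.001], "twist": 0},
  {"offset": [-0.028, 0.028, -0.001], "twist": 0},
  {"offset": [-0.028, 0.028, -0.001], "twist": 0},
  {"offset": [-0.028, 0.028, -0.001], "twist": 0},
  {"offset": [-0.028, 0.028, -0.001], "twist": 0},
[ 400. -770.  400.] rows 7
  {"offset": [-0.007, 0.041, 0.004], "twist": 0},
  {"offset": [-0.007, 0.041, 0.004], "twist": 0},
  {"offset": [-0.007, 0.041, 0.004], "twist": 0},
  {"offset": [-0.007, 0.041, 0.004], "twist": 0},
  {"offset": [-0.007, 0.041, 0.004], "twist": 0},
  {"offset": [-0.007, 0.041, 0.004], "twist": 0},
  {"offset": [-0.007, 0.041, 0.004], "twist": 0},
```

View pics/w11.png

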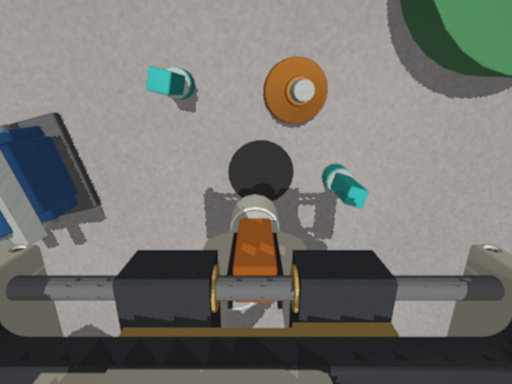

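```bash
cat >> h.py <<'E'
import os,json
def dtilt():
    o=status.get_obs(); R=Rn.from_euler('xyz',o['tcp_rot']).as_matrix(); d=R@np.array(json.load(open('dtool.json')))
    w=-bedT(0,YAW)[:,2]; e=w-d
    print('drift tilt',np.degrees(np.arccos(-d[2])).round(2),'az',np.degrees(np.arctan2(d[1],d[0])).round(2),'err',np.degrees(np.arccos(d@w)).round(2),'need az',np.degrees(np.arctan2(e[1],e[0])).round(1),o['joint_positions'].round(3),o['tool_pos'].round(1),o['time'])
E
python3 - <<'E'
from h import *
o=status.get_obs(); R=Rn.from_euler('xyz',o['tcp_rot']).as_matrix(); d=R.T@[0,0,-1.]; json.dump(list(d),open('dtool.json','w')); print(d)
im=cv2.imread('pics/w11.png'); c=cam('wrist',o); k=(im.max(2)<50).astype(np.uint8); k[:130]=0;k[188:]=0;k[:,:215]=0;k[:,300:]=0
cn=max(cv2.findContours(k,0,2)[0],key=cv2.contourArea); pts=cn[:,0,:]; print(pts[:,0].min(),pts[:,0].max(),pts[:,1].min())
x0,x1,y0=pts[:,0].min(),pts[:,0].max(),pts[:,1].min()
print(onz(c,((x0+x1)/2,y0+(x1-x0)/2),4))
print(onz(c,((x0+x1)/2,y0),4)-np.array([45*np.cos(.171),45*np.sin(.171),0]))
E
```

```text
[ 0.02157468 -0.02093504  0.99954803]
251 272 182
[ 519.61340918 -280.01372865    4.        ]
[ 490.73543506 -284.87016589    4.        ]
```

{"name": "play_rows", "arguments": {"commands": [{"offset": [-0.02,0.02,-0.005],"twist": 0},{"offset": [-0.028,0.028,-0.003],"twist": 0},{"offset": [-0.028,0.028,-0.001],"twist": 0},{"offset": [-0.028,0.033,-0.001],"twist": 0},{"offset": [-0.028,0.033,-0.001],"twist": 0}]}}

```text
time: 27.3
tool_pos: [452.3, -418.2, 411.9]
tcp_rot: [3.13, 0.032, 0.172]
contact_force: [0.9, 0.0, -2.5]
grip_width: 21.9
```

{"name": "play_rows", "arguments": {"commands": [{"offset": [-0.02,0.042,-0.001],"twist": 0},{"offset": [-0.01,0.047,0.002],"twist": 0},{"offset": [-0.004,0.048,0.002],"twist": 0},{"offset": [0,0.048,0.002],"twist": 0},{"offset": [0,0.048,0.002],"twist": 0}]}}

```text
time: 27.8
tool_pos: [457.6, -646.0, 408.7]
tcp_rot: [3.13, 0.032, 0.17]
contact_force: [1.5, -1.9, -2.6]
grip_width: 22.0
```

```bash
python3 -c "
from h import *
dtilt()"
```

```text
drift tilt 0.83 az 147.83 err 30.7 need az -64.8 [-1.045  0.934  0.451 -0.035  1.758  0.349] [ 457.6 -646.   408.7] 27.8
```

```bash
python3 -c "
from h import *
R=Rn.from_euler('xyz',[3.13,.032,.171]).as_matrix(); json.dump(list(R.T@[0,0,-1.]),open('dtool.json','w'));dtilt()"
```

```text
drift tilt 0.03 az 147.62 err 30.03 need az -65.6 [-1.045  0.934  0.451 -0.035  1.758  0.349] [ 457.6 -646.   408.7] 27.8
```

{"name": "play_rows", "arguments": {"commands": [{"offset": [-0.015,0.047,0.0],"twist": 0},{"offset": [-0.01,0.047,0.0],"twist": 0},{"offset": [0.0,0.048,0.0],"twist": 0},{"offset": [0.01,0.048,0.0],"twist": 0},{"offset": [0.012,0.047,0.0],"twist": 0}]}}

```text
time: 28.3
tool_pos: [428.7, -740.2, 371.7]
tcp_rot: [3.035, -0.004, 0.172]
contact_force: [0.3, 0.4, -2.3]
grip_width: 21.8
```

```bash
python3 -c "
from h import *
dtilt()"
```

```text
drift tilt 5.84 az -59.61 err 24.2 need az -67.2 [-1.131  1.17   0.039 -0.026  1.828  0.26 ] [ 428.7 -740.2  371.7] 28.3
```

{"name": "play_rows", "arguments": {"commands": [{"offset": [0.004,0.049,0.0],"twist": 0},{"offset": [0.004,0.049,0.0],"twist": 0},{"offset": [0.008,0.049,0.0],"twist": 0},{"offset": [0.008,0.049,0.0],"twist": 0},{"offset": [0.01,0.048,0.0],"twist": 0}]}}

```text
time: 28.8
tool_pos: [404.9, -787.7, 350.6]
tcp_rot: [2.883, -0.052, 0.181]
contact_force: [1.5, 1.3, -2.4]
grip_width: 21.9
```

```bash
python3 -c "
from h import *
dtilt()"
```

```text
drift tilt 14.94 az -60.94 err 15.16 need az -70.7 [-1.182  1.2    0.039 -0.003  1.639  0.214] [ 404.9 -787.7  350.6] 28.8
```

{"name": "play_rows", "arguments": {"commands": [{"offset": [-0.02,0.045,0.0],"twist": 0},{"offset": [-0.02,0.045,0.0],"twist": 0},{"offset": [-0.014,0.047,0.0],"twist": 0},{"offset": [-0.005,0.049,0.0],"twist": 0},{"offset": [0.0,0.049,0.0],"twist": 0}]}}

```text
time: 29.3
tool_pos: [312.9, -847.5, 362.6]
tcp_rot: [2.74, -0.081, 0.191]
contact_force: [0.1, -1.0, -2.9]
grip_width: 22.0
```

```bash
python3 -c "
from h import *
dtilt()"
```

```text
drift tilt 23.24 az -63.33 err 6.84 need az -74.3 [-1.309  1.195  0.038  0.047  1.503  0.094] [ 312.9 -847.5  362.6] 29.3
```

{"name": "play_rows", "arguments": {"commands": [{"offset": [-0.012,0.048,0.0],"twist": 0},{"offset": [-0.006,0.049,0.0],"twist": 0},{"offset": [0.0,0.049,0.0],"twist": 0},{"offset": [0.0,0.04,0.0],"twist": 0}]}}

```text
time: 29.7
tool_pos: [274.3, -870.0, 388.8]
tcp_rot: [2.62, -0.096, 0.199]
contact_force: [-0.0, -0.6, -2.4]
grip_width: 21.6
```

```bash
python3 -c "
from h import *
dtilt()"
```

```text
drift tilt 30.08 az -65.22 err 0.24 need az -173.2 [-1.361  1.173  0.037  0.08   1.408  0.044] [ 274.3 -870.   388.8] 29.7
```

```bash
cat >> h.py <<'E'
R0=Rn.from_euler('xyz',[3.13,.032,.171]).as_matrix(); FT=R0.T@(np.array([549.3,-261.2,4])-np.array([554.,-257.8,233.]))
def face(target=None):
    o=status.get_obs(); R=Rn.from_euler('xyz',o['tcp_rot']).as_matrix(); f=o['tool_pos']+R@FT; B=bedT(0,YAW)
    print('face bed',w2bed(f).round(1),'F bed',(B.T@o['contact_force']).round(1), 'grip',round(o['grip_width'],1),'t',o['time'])
    if target is not None: print(' offset mm',(R.T@(bed2w(target)-f)).round(1),'TCP',(o['tool_pos']+bed2w(target)-f).round(0))
E
python3 -c "
from h import *
print(FT); face([0,32,80]); dtilt()
plan([((330,-400,430),0),((410,60,430),0)])"
```

```text
[ 2.11939510e+00 -1.04780470e-01  2.29063631e+02]
face bed [ 794.1 -576.9 -336.7] F bed [-0.8 -0.2 -2.4] grip 21.6 t 29.7
 offset mm [ 387.9 -912.2 -438.7] TCP [460. 197. 353.]
drift tilt 30.08 az -65.22 err 0.24 need az -173.2 [-1.361  1.173  0.037  0.08   1.408  0.044] [ 274.3 -870.   388.8] 29.7
[ 330. -400.  430.] rows 11
  {"offset": [0.014, -0.034, -0.022], "twist": 0},
  {"offset": [0.014, -0.034, -0.022], "twist": 0},
  {"offset": [0.014, -0.034, -0.022], "twist": 0},
  {"offset": [0.014, -0.034, -0.022], "twist": 0},
  {"offset": [0.014, -0.034, -0.022], "twist": 0},
  {"offset": [0.014, -0.034, -0.022], "twist": 0},
  {"offset": [0.014, -0.034, -0.022], "twist": 0},
  {"offset": [0.014, -0.034, -0.022], "twist": 0},
  {"offset": [0.014, -0.034, -0.022], "twist": 0},
  {"offset": [0.014, -0.034, -0.022], "twist": 0},
  {"offset": [0.014, -0.034, -0.022], "twist": 0},
[410.  60. 430.] rows 11
  {"offset": [0.015, -0.035, -0.018], "twist": 0},
  {"offset": [0.015, -0.035, -0.018], "twist": 0},
  {"offset": [0.015, -0.035, -0.018], "twist": 0},
  {"offset": [0.015, -0.035, -0.018], "twist": 0},
  {"offset": [0.015, -0.035, -0.018], "twist": 0},
  {"offset": [0.015, -0.035, -0.018], "twist": 0},
  {"offset": [0.015, -0.035, -0.018], "twist": 0},
  {"offset": [0.015, -0.035, -0.018], "twist": 0},
  {"offset": [0.015, -0.035, -0.018], "twist": 0},
  {"offset": [0.015, -0.035, -0.018], "twist": 0},
  {"offset": [0.015, -0.035, -0.018], "twist": 0},
```

{"name": "play_rows", "arguments": {"commands": [{"offset": [0.014,-0.036,-0.026],"twist": 0},{"offset": [0.014,-0.036,-0.026],"twist": 0},{"offset": [0.014,-0.036,-0.026],"twist": 0},{"offset": [0.015,-0.038,-0.026],"twist": 0},{"offset": [0.015,-0.038,-0.026],"twist": 0}]}}

```text
time: 30.2
tool_pos: [297.3, -684.1, 414.7]
tcp_rot: [2.621, -0.098, 0.2]
contact_force: [0.9, -0.4, -1.3]
grip_width: 22.0
```

{"name": "play_rows", "arguments": {"commands": [{"offset": [0.016,-0.039,-0.025],"twist": 0},{"offset": [0.016,-0.039,-0.024],"twist": 0},{"offset": [0.016,-0.039,-0.022],"twist": 0},{"offset": [0.016,-0.039,-0.022],"twist": 0},{"offset": [0.016,-0.039,-0.022],"twist": 0}]}}

```text
time: 30.7
tool_pos: [330.2, -446.7, 425.7]
tcp_rot: [2.621, -0.099, 0.2]
contact_force: [1.6, 0.8, -1.1]
grip_width: 21.9
```

```bash
python3 -c "
from h import *
face([0,32,80]); dtilt()"
```

```text
face bed [ 498.5 -351.  -123.3] F bed [-0.6  1.8 -0.9] grip 21.9 t 30.7
 offset mm [ 246.1 -573.7 -216.4] TCP [459. 197. 353.]
drift tilt 30.09 az -64.96 err 0.37 need az -167.6 [-1.053  0.272  1.62  -0.112  0.729  0.407] [ 330.2 -446.7  425.7] 30.7
```

{"name": "play_rows", "arguments": {"commands": [{"offset": [0.018,-0.041,-0.018],"twist": 0},{"offset": [0.018,-0.041,-0.018],"twist": 0},{"offset": [0.018,-0.041,-0.018],"twist": 0},{"offset": [0.018,-0.041,-0.018],"twist": 0},{"offset": [0.018,-0.041,-0.018],"twist": 0}]}}

```text
time: 31.2
tool_pos: [375.9, -210.5, 411.1]
tcp_rot: [2.621, -0.101, 0.2]
contact_force: [0.9, -0.5, -2.2]
grip_width: 21.7
```

{"name": "play_rows", "arguments": {"commands": [{"offset": [0.018,-0.041,-0.018],"twist": 0},{"offset": [0.018,-0.041,-0.018],"twist": 0},{"offset": [0.018,-0.041,-0.018],"twist": 0},{"offset": [0.018,-0.041,-0.018],"twist": 0},{"offset": [0.018,-0.041,-0.018],"twist": 0}]}}

```text
time: 31.7
tool_pos: [421.8, 26.3, 396.6]
tcp_rot: [2.624, -0.102, 0.2]
contact_force: [1.3, 0.0, -2.4]
grip_width: 21.5
```

```bash
python3 -c "
from h import *
face([0,32,80]); dtilt()"
```

```text
face bed [142.9 -71.9  48. ] F bed [-0.7  1.2 -2.3] grip 21.5 t 31.7
 offset mm [  65.4 -163.6  -34.9] TCP [459. 196. 353.]
drift tilt 29.98 az -64.56 err 0.55 need az -152.9 [ 0.039  0.152  1.864 -0.591  1.02   1.725] [421.8  26.3 396.6] 31.7
```

{"name": "play_rows", "arguments": {"commands": [{"offset": [0.01,-0.03,-0.03],"twist": 0},{"offset": [0.016,-0.04,-0.005],"twist": 0},{"offset": [0.016,-0.04,0],"twist": 0},{"offset": [0.016,-0.04,0],"twist": 0},{"offset": [0.008,-0.014,0],"twist": 0}]}}

```text
time: 32.2
tool_pos: [459.6, 197.7, 350.3]
tcp_rot: [2.626, -0.098, 0.203]
contact_force: [0.3, -0.7, -3.2]
grip_width: 22.0
```

{"name": "play_rows", "arguments": {"commands": [{"offset": [0,0,0],"twist": 0},{"offset": [0,0,0],"twist": 0},{"offset": [0,0,0],"twist": 0}]}}

```text
time: 32.5
tool_pos: [459.5, 193.4, 352.2]
tcp_rot: [2.624, -0.099, 0.198]
contact_force: [-0.3, -0.1, -2.2]
grip_width: 22.0
```

```bash
python3 - <<'E'
from h import *
face([0,32,60]); dtilt()
im=viewer.capture('scene')[:,:,::-1]; crop(im,170,110,290,200,6,'s12.png')
im=viewer.capture('side')[:,:,::-1]; crop(im,220,130,340,220,6,'d12.png')
E
```

```text
face bed [ 2.1 30.3 78. ] F bed [-1.1 -0.3 -1.9] grip 22.0 t 32.5
 offset mm [ 1.6 -2.6 17.9] TCP [464. 188. 336.]
drift tilt 29.93 az -65.0 err 0.34 need az -145.3 [ 0.386  0.378  1.684 -0.58   1.159  2.044] [459.5 193.4 352.2] 32.5
```

View pics/s12.png

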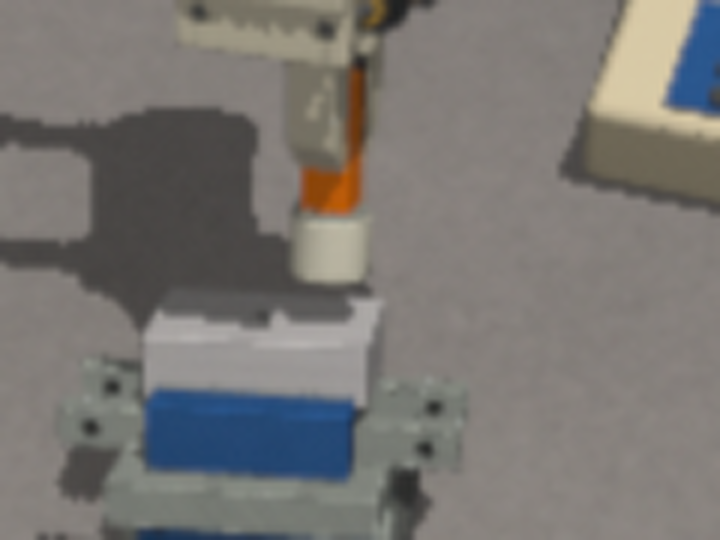

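View pics/d12.png

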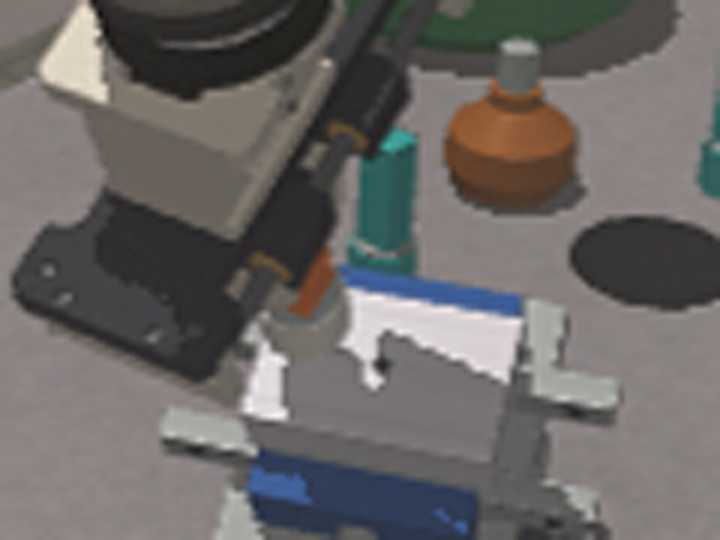

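{"name": "play_rows", "arguments": {"commands": [{"offset": [0.001,-0.002,0.008],"twist": 0},{"offset": [0,0,0.008],"twist": 0},{"offset": [0,0,0.003],"twist": 0},{"offset": [0,0,0.002],"twist": 0},{"offset": [0,0,0.002],"twist": 0}]}}

```text
time: 33.1
tool_pos: [464.5, 185.2, 330.3]
tcp_rot: [2.623, -0.097, 0.199]
contact_force: [-2.6, 0.3, 0.9]
grip_width: 21.6
```

```bash
python3 -c "
from h import *
face([0,32,60]); dtilt()"
```

```text
face bed [-0.6 31.3 54.2] F bed [-0.7 -2.2  1.5] grip 21.6 t 33.1
 offset mm [ 0.6  0.5 -5.8] TCP [464. 188. 336.]
drift tilt 29.93 az -65.15 err 0.27 need az -141.7 [ 0.367  0.406  1.711 -0.597  1.106  2.061] [464.5 185.2 330.3] 33.1
```

{"name": "play_rows", "arguments": {"commands": [{"offset": [0,0,0.002],"twist": 0},{"offset": [0,0,0.002],"twist": 0}]}}

```text
time: 33.3
tool_pos: [465.1, 183.6, 327.1]
tcp_rot: [2.623, -0.097, 0.199]
contact_force: [-2.6, 0.3, 1.1]
grip_width: 21.8
```

```bash
python3 -c "
from h import *
face()"
```

```text
face bed [-0.7 31.3 50.6] F bed [-0.6 -2.2  1.6] grip 21.8 t 33.3
```

{"name": "play_rows", "arguments": {"commands": [{"offset": [0,0,0.002],"twist": 0},{"offset": [0,0,0.001],"twist": 0}]}}

```text
time: 33.5
tool_pos: [465.8, 182.1, 324.4]
tcp_rot: [2.623, -0.097, 0.199]
contact_force: [-2.0, 1.2, 1.8]
grip_width: 22.2
```

```bash
python3 -c "
from h import *
face()"
```

```text
face bed [-0.7 31.3 47.4] F bed [-0.8 -1.3  2.6] grip 22.2 t 33.5
```

{"name": "play_rows", "arguments": {"commands": [{"offset": [0,0,0.001],"twist": 0},{"offset": [0,0,0.001],"twist": 0}]}}

```text
time: 33.7
tool_pos: [466.1, 181.7, 323.8]
tcp_rot: [2.624, -0.099, 0.199]
contact_force: [-9.0, 9.5, 17.6]
grip_width: 21.7
```

```bash
python3 - <<'E'
from h import *
face()
im=viewer.capture('scene')[:,:,::-1]; crop(im,170,110,290,200,6,'s13.png')
E
```

```text
face bed [-0.5 31.8 46.7] F bed [-1.9 -4.3 21.4] grip 21.7 t 33.7
```

View pics/s13.png

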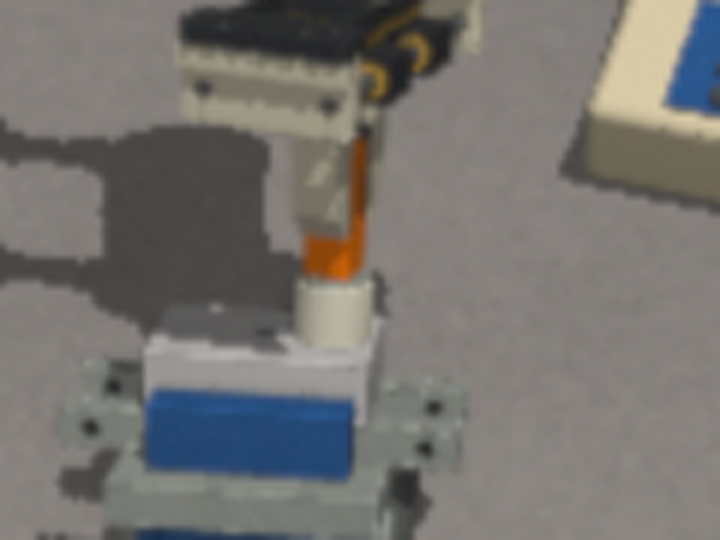

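The far end bottomed out: force jumped from 3 to about 21 N along bed z. Now the near end.

```bash
python3 -c "
from h import *
face([0,31,66]);face([0,-31,66]); face([0,-31,58])"
```

```text
face bed [-0.6 31.7 46.7] F bed [-1.  -2.9 11.1] grip 21.7 t 33.75
 offset mm [ -1.    0.9 -19.2] TCP [462. 190. 341.]
face bed [-0.6 31.7 46.7] F bed [-1.  -2.9 11.1] grip 21.7 t 33.75
 offset mm [-61.2  15.9 -17.6] TCP [405. 164. 341.]
face bed [-0.6 31.7 46.7] F bed [-1.  -2.9 11.1] grip 21.7 t 33.75
 offset mm [-61.   15.8  -9.6] TCP [407. 161. 334.]
```

{"name": "play_rows", "arguments": {"commands": [{"offset": [0,0,-0.018],"twist": 0},{"offset": [-0.03,0.008,0],"twist": 0},{"offset": [-0.03,0.008,0],"twist": 0},{"offset": [0,0,0.002],"twist": 0},{"offset": [0,0,0.002],"twist": 0}]}}

```text
time: 34.25
tool_pos: [407.1, 162.1, 336.9]
tcp_rot: [2.624, -0.098, 0.199]
contact_force: [-0.1, -0.1, -1.4]
grip_width: 21.9
```

```bash
python3 -c "
from h import *
face([0,-31,58]);dtilt()"
```

```text
face bed [  0.4 -30.2  61.3] F bed [-0.6 -0.1 -1.2] grip 21.9 t 34.25
 offset mm [-0.8 -0.3  3.3] TCP [407. 161. 334.]
drift tilt 29.92 az -64.97 err 0.36 need az -144.5 [ 0.365  0.296  1.862 -0.61   1.069  2.086] [407.1 162.1 336.9] 34.25
```

{"name": "play_rows", "arguments": {"commands": [{"offset": [-0.001,0,0.004],"twist": 0},{"offset": [0,0,0.003],"twist": 0},{"offset": [0,0,0.002],"twist": 0}]}}

```text
time: 34.55
tool_pos: [408.1, 157.7, 328.4]
tcp_rot: [2.623, -0.096, 0.199]
contact_force: [-0.5, -0.3, -2.4]
grip_width: 21.5
```

```bash
python3 -c "
from h import *
face()"
```

```text
face bed [ -0.  -31.5  51.6] F bed [-1.2 -0.6 -2.1] grip 21.5 t 34.55
```

{"name": "play_rows", "arguments": {"commands": [{"offset": [0,0,0.002],"twist": 0},{"offset": [0,0,0.001],"twist": 0}]}}

```text
time: 34.75
tool_pos: [408.4, 156.3, 326.0]
tcp_rot: [2.623, -0.097, 0.199]
contact_force: [0.2, -0.6, -2.3]
grip_width: 21.8
```

```bash
python3 -c "
from h import *
face()"
```

```text
face bed [  0.  -31.7  48.9] F bed [-0.6 -0.1 -2.3] grip 21.8 t 34.75
```

{"name": "play_rows", "arguments": {"commands": [{"offset": [0,0,0.001],"twist": 0},{"offset": [0,0,0.001],"twist": 0}]}}

```text
time: 34.95
tool_pos: [408.6, 155.4, 324.6]
tcp_rot: [2.623, -0.097, 0.199]
contact_force: [0.4, -0.5, -1.8]
grip_width: 21.7
```

```bash
python3 -c "
from h import *
face()"
```

```text
face bed [  0.1 -31.8  47.2] F bed [-0.3  0.2 -1.9] grip 21.7 t 34.95
```

{"name": "play_rows", "arguments": {"commands": [{"offset": [0,0,0.001],"twist": 0},{"offset": [0,0,0.001],"twist": 0}]}}

```text
time: 35.15
tool_pos: [408.8, 155.1, 324.5]
tcp_rot: [2.624, -0.099, 0.198]
contact_force: [-10.4, 11.8, 20.4]
grip_width: 22.0
```

```bash
python3 - <<'E'
from h import *
face()
im=viewer.capture('scene')[:,:,::-1]; crop(im,170,110,290,200,6,'s14.png')
E
```

```text
face bed [  0.3 -31.4  47. ] F bed [-2.9 -4.6 25.2] grip 22.0 t 35.15
```

View pics/s14.png

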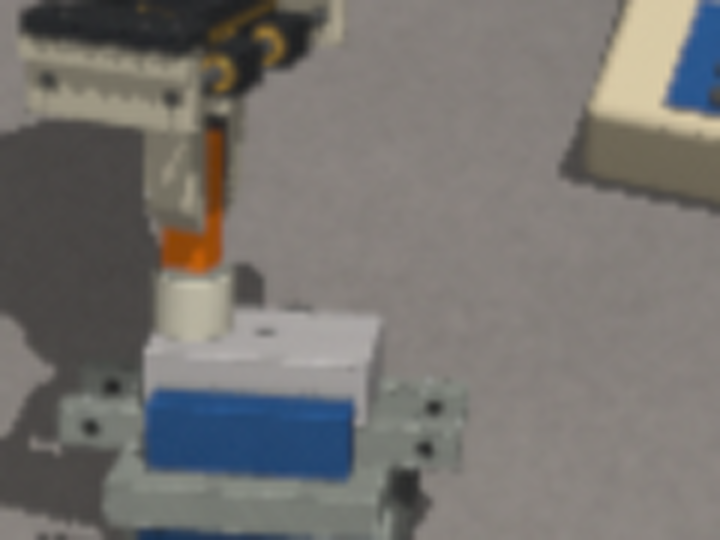

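{"name": "play_rows", "arguments": {"commands": [{"offset": [0,0,0],"twist": 0},{"offset": [0,0,0],"twist": 0}]}}

```text
time: 35.4
tool_pos: [408.7, 155.1, 324.5]
tcp_rot: [2.624, -0.099, 0.199]
contact_force: [-7.5, 7.7, 13.1]
grip_width: 21.8
```

```bash
python3 - <<'E'
from h import *
face();dtilt()
E
```

```text
face bed [  0.3 -31.4  47. ] F bed [-2.2 -3.6 16.4] grip 21.8 t 35.4
drift tilt 29.93 az -64.84 err 0.42 need az -146.5 [ 0.349  0.31   1.884 -0.625  1.031  2.099] [408.7 155.1 324.5] 35.4
```

{"name": "play_rows", "arguments": {"commands": [{"offset": [0,0,0.001],"twist": 0},{"offset": [0,0,0.001],"twist": 0}]}}

```text
time: 35.6
tool_pos: [409.2, 154.9, 324.3]
tcp_rot: [2.624, -0.103, 0.199]
contact_force: [-15.0, 17.0, 32.5]
grip_width: 22.0
```

```bash
python3 - <<'E'
from h import *
face();dtilt()
im=viewer.capture('side')[:,:,::-1]; crop(im,220,130,340,220,6,'d15.png')
E
```

```text
face bed [  0.6 -30.3  46.6] F bed [-2.5 -6.7 39. ] grip 22.0 t 35.6
drift tilt 29.94 az -64.5 err 0.59 need az -149.6 [ 0.348  0.31   1.885 -0.627  1.027  2.101] [409.2 154.9 324.3] 35.6
```

View pics/d15.png

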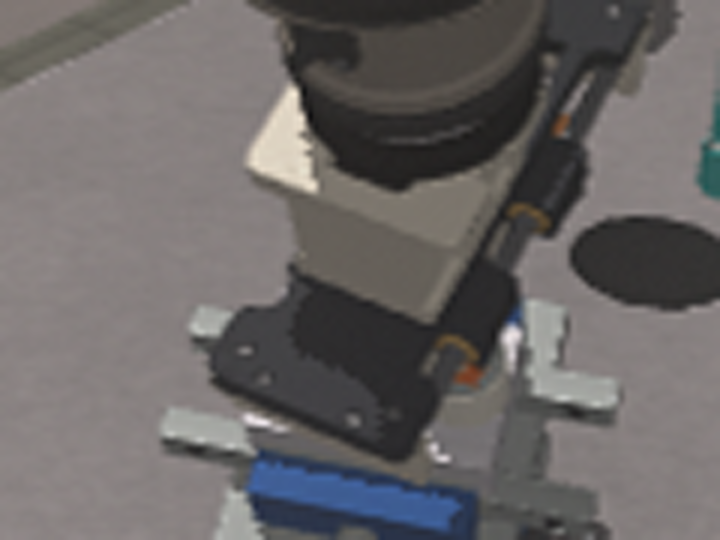

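At 39 N the near end does not move, so it is solidly home. I'll go back and re-press the far end.

{"name": "play_rows", "arguments": {"commands": [{"offset": [0,0,-0.01],"twist": 0},{"offset": [0.03,-0.008,0],"twist": 0},{"offset": [0.032,-0.008,0.0],"twist": 0},{"offset": [0,0,0.002],"twist": 0},{"offset": [0,0,0.002],"twist": 0}]}}

```text
time: 36.15
tool_pos: [466.8, 182.3, 323.9]
tcp_rot: [2.623, -0.096, 0.199]
contact_force: [0.3, -0.6, -2.3]
grip_width: 21.8
```

```bash
python3 - <<'E'
from h import *
face([0,31,47]);dtilt()
E
```

```text
face bed [-0.7 32.  46.9] F bed [-0.6 -0.  -2.3] grip 21.8 t 36.15
 offset mm [-0.8  1.  -0.1] TCP [466. 181. 324.]
drift tilt 29.92 az -65.24 err 0.23 need az -137.6 [ 0.36   0.415  1.717 -0.602  1.091  2.064] [466.8 182.3 323.9] 36.15
```

{"name": "play_rows", "arguments": {"commands": [{"offset": [-0.001,0,0.001],"twist": 0},{"offset": [0,0,0.001],"twist": 0}]}}

```text
time: 36.35
tool_pos: [465.7, 181.4, 323.5]
tcp_rot: [2.624, -0.099, 0.199]
contact_force: [-4.7, 7.5, 9.8]
grip_width: 22.1
```

```bash
python3 -c "
from h import *
face()"
```

```text
face bed [-0.7 31.3 46.4] F bed [-2.7 -1.2 12.8] grip 22.1 t 36.35
```

{"name": "play_rows", "arguments": {"commands": [{"offset": [0,0,0.001],"twist": 0},{"offset": [0,0,0],"twist": 0}]}}

```text
time: 36.55
tool_pos: [465.5, 181.3, 323.5]
tcp_rot: [2.624, -0.1, 0.199]
contact_force: [-5.2, 8.2, 9.6]
grip_width: 21.8
```

```bash
python3 -c "
from h import *
face()"
```

```text
face bed [-0.7 31.3 46.3] F bed [-3.5 -1.4 13.1] grip 21.8 t 36.55
```

{"name": "play_rows", "arguments": {"commands": [{"offset": [0,0,0.001],"twist": 0},{"offset": [0,0,0.001],"twist": 0}]}}

```text
time: 36.75
tool_pos: [465.5, 181.1, 323.4]
tcp_rot: [2.625, -0.101, 0.199]
contact_force: [-16.2, 17.7, 30.7]
grip_width: 21.9
```

```bash
python3 -c "
from h import *
face()"
```

```text
face bed [-0.7 31.5 46.2] F bed [-4.5 -7.5 38. ] grip 21.9 t 36.75
```

Both ends held at about 38–39 N without moving. I'll lift off and compute the route for the un-tilt.

{"name": "play_rows", "arguments": {"commands": [{"offset": [0,0,-0.02],"twist": 0},{"offset": [0,0,-0.045],"twist": 0},{"offset": [0,0,-0.02],"twist": 0}]}}

```text
time: 37.05
tool_pos: [450.4, 220.3, 396.3]
tcp_rot: [2.624, -0.099, 0.199]
contact_force: [-0.4, 0.4, -2.4]
grip_width: 21.9
```

```bash
python3 - <<'E'
from h import *
face();dtilt()
for P in [(-336,549,430),(-424,740,380),(-424,740,150),(-159,845,299)]: print(P,proj(cam('scene'),P).round(0))
plan([((250,400,440),-48),((-40,540,440),-16),((-330,560,430),0),((-420,740,420),0)],step=48)
im=viewer.capture('scene')[:,:,::-1]; cv2.imwrite('pics/s16.png',im); crop(im,170,110,290,200,6,'s16c.png')
E
```

```text
face bed [ -0.4  33.5 130.3] F bed [-1.6 -0.2 -1.8] grip 21.9 t 37.05
drift tilt 29.92 az -64.83 err 0.42 need az -145.9 [ 0.443  0.343  1.603 -0.55   1.283  2.024] [450.4 220.3 396.3] 37.05
(-336, 549, 430) [[ 73. -83.]]
(-424, 740, 380) [[ 96. -91.]]
(-424, 740, 150) [[113. -28.]]
(-159, 845, 299) [[175. -63.]]
[250. 400. 440.] rows 6
  {"offset": [-0.026, -0.026, -0.026], "twist": -8},
  {"offset": [-0.022, -0.030, -0.026], "twist": -8},
  {"offset": [-0.018, -0.032, -0.026], "twist": -8},
  {"offset": [-0.013, -0.035, -0.026], "twist": -8},
  {"offset": [-0.008, -0.036, -0.026], "twist": -8},
  {"offset": [-0.003, -0.037, -0.026], "twist": -8},
[-40. 540. 440.] rows 7
  {"offset": [-0.008, -0.042, -0.017], "twist": -2},
  {"offset": [-0.006, -0.042, -0.017], "twist": -2},
  {"offset": [-0.005, -0.043, -0.017], "twist": -2},
  {"offset": [-0.003, -0.043, -0.017], "twist": -2},
  {"offset": [-0.002, -0.043, -0.017], "twist": -2},
  {"offset": [-0.000, -0.043, -0.017], "twist": -2},
  {"offset": [0.001, -0.043, -0.017], "twist": -2},
[-330.  560.  430.] rows 7
  {"offset": [-0.011, -0.039, -0.008], "twist": 0},
  {"offset": [-0.011, -0.039, -0.008], "twist": 0},
  {"offset": [-0.011, -0.039, -0.008], "twist": 0},
  {"offset": [-0.011, -0.039, -0.008], "twist": 0},
  {"offset": [-0.011, -0.039, -0.008], "twist": 0},
  {"offset": [-0.011, -0.039, -0.008], "twist": 0},
  {"offset": [-0.011, -0.039, -0.008], "twist": 0},
[-420.  740.  420.] rows 5
  {"offset": [0.025, -0.025, -0.018], "twist": 0},
  {"offset": [0.025, -0.025, -0.018], "twist": 0},
  {"offset": [0.025, -0.025, -0.018], "twist": 0},
  {"offset": [0.025, -0.025, -0.018], "twist": 0},
  {"offset": [0.025, -0.025, -0.018], "twist": 0},
```

View pics/s16.png

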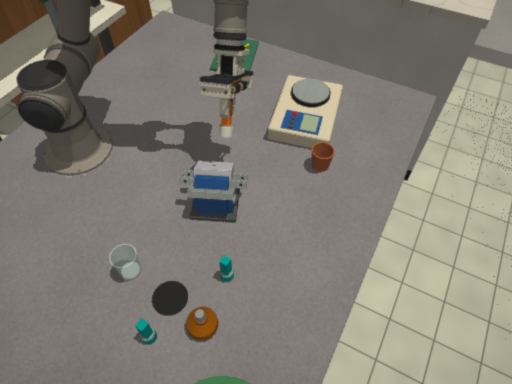

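View pics/s16c.png

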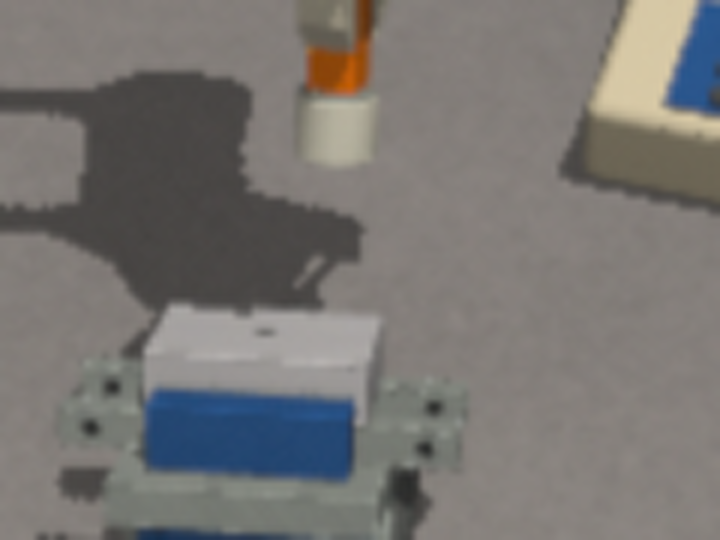

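Bar top now sits parallel and lower, and the parallels have not moved. On to the un-tilt position.

{"name": "play_rows", "arguments": {"commands": [{"offset": [-0.026,-0.026,-0.026],"twist": -8},{"offset": [-0.022,-0.03,-0.026],"twist": -8},{"offset": [-0.018,-0.032,-0.026],"twist": -8},{"offset": [-0.013,-0.035,-0.026],"twist": -8},{"offset": [-0.008,-0.036,-0.026],"twist": -8}]}}

```text
time: 37.6
tool_pos: [282.9, 368.2, 428.0]
tcp_rot: [2.672, 0.25, 0.817]
contact_force: [0.4, 0.1, -3.2]
grip_width: 22.2
```

{"name": "play_rows", "arguments": {"commands": [{"offset": [-0.003,-0.039,-0.024],"twist": -8},{"offset": [-0.008,-0.042,-0.017],"twist": -3},{"offset": [-0.006,-0.042,-0.017],"twist": -3},{"offset": [-0.005,-0.043,-0.017],"twist": -3},{"offset": [-0.003,-0.043,-0.017],"twist": -3}]}}

```text
time: 38.1
tool_pos: [80.8, 474.7, 434.0]
tcp_rot: [2.776, 0.391, 1.149]
contact_force: [1.0, 1.0, -2.5]
grip_width: 21.9
```

```bash
python3 - <<'E'
from h import *
dtilt()
plan([((-40,540,440),0),((-330,560,430),0),((-420,740,420),0)],step=48)
E
```

```text
drift tilt 28.45 az -67.57 err 1.81 need az -32.1 [ 1.327  0.368  1.456 -0.298  1.755  1.687] [ 80.8 474.7 434. ] 38.1
[-40. 540. 440.] rows 3
  {"offset": [0.002, -0.042, -0.019], "twist": 0},
  {"offset": [0.002, -0.042, -0.019], "twist": 0},
  {"offset": [0.002, -0.042, -0.019], "twist": 0},
[-330.  560.  430.] rows 7
  {"offset": [-0.013, -0.039, -0.008], "twist": 0},
  {"offset": [-0.013, -0.039, -0.008], "twist": 0},
  {"offset": [-0.013, -0.039, -0.008], "twist": 0},
  {"offset": [-0.013, -0.039, -0.008], "twist": 0},
  {"offset": [-0.013, -0.039, -0.008], "twist": 0},
  {"offset": [-0.013, -0.039, -0.008], "twist": 0},
  {"offset": [-0.013, -0.039, -0.008], "twist": 0},
[-420.  740.  420.] rows 5
  {"offset": [0.024, -0.026, -0.018], "twist": 0},
  {"offset": [0.024, -0.026, -0.018], "twist": 0},
  {"offset": [0.024, -0.026, -0.018], "twist": 0},
  {"offset": [0.024, -0.026, -0.018], "twist": 0},
  {"offset": [0.024, -0.026, -0.018], "twist": 0},
```

{"name": "play_rows", "arguments": {"commands": [{"offset": [0.002,-0.044,-0.019],"twist": 0},{"offset": [0.001,-0.044,-0.019],"twist": 0},{"offset": [-0.004,-0.044,-0.016],"twist": 0},{"offset": [-0.013,-0.043,-0.008],"twist": 0},{"offset": [-0.013,-0.043,-0.008],"twist": 0}]}}

```text
time: 38.6
tool_pos: [-139.6, 541.5, 432.3]
tcp_rot: [2.775, 0.389, 1.146]
contact_force: [0.1, 0.3, -2.8]
grip_width: 21.7
```

{"name": "play_rows", "arguments": {"commands": [{"offset": [-0.013,-0.043,-0.008],"twist": 0},{"offset": [-0.013,-0.043,-0.008],"twist": 0},{"offset": [-0.011,-0.043,-0.008],"twist": 0},{"offset": [0.0,-0.042,-0.01],"twist": 0},{"offset": [0.024,-0.028,-0.018],"twist": 0}]}}

```text
time: 39.1
tool_pos: [-336.8, 605.1, 417.1]
tcp_rot: [2.775, 0.39, 1.152]
contact_force: [-1.1, 2.5, -1.8]
grip_width: 21.5
```

{"name": "play_rows", "arguments": {"commands": [{"offset": [0.028,-0.032,-0.02],"twist": 0},{"offset": [0.028,-0.032,-0.02],"twist": 0},{"offset": [0.028,-0.032,-0.02],"twist": 0},{"offset": [0.028,-0.032,-0.02],"twist": 0},{"offset": [0.028,-0.032,-0.02],"twist": 0}]}}

```text
time: 39.6
tool_pos: [-374.2, 688.7, 369.2]
tcp_rot: [2.825, 0.355, 1.158]
contact_force: [-1.0, -0.3, -1.8]
grip_width: 21.9
```

```bash
python3 - <<'E'
from h import *
dtilt()
E
```

```text
drift tilt 25.18 az -68.83 err 5.03 need az -48.4 [1.966 1.189 0.042 0.035 2.381 2.342] [-374.2  688.7  369.2] 39.6
```

{"name": "play_rows", "arguments": {"commands": [{"offset": [0.038,-0.022,-0.02],"twist": 0},{"offset": [0.036,-0.026,-0.018],"twist": 0},{"offset": [0.034,-0.03,-0.016],"twist": 0},{"offset": [0.034,-0.031,-0.014],"twist": 0},{"offset": [0.034,-0.032,-0.012],"twist": 0}]}}

```text
time: 40.1
tool_pos: [-358.0, 732.7, 309.6]
tcp_rot: [2.931, 0.271, 1.181]
contact_force: [0.3, -0.1, -2.9]
grip_width: 21.7
```

```bash
python3 - <<'E'
from h import *
dtilt()
E
```

```text
drift tilt 17.71 az -71.76 err 12.52 need az -56.4 [1.927 1.252 0.04  0.029 2.19  2.301] [-358.   732.7  309.6] 40.1
```

{"name": "play_rows", "arguments": {"commands": [{"offset": [0.04,-0.02,-0.02],"twist": 0},{"offset": [0.038,-0.024,-0.018],"twist": 0},{"offset": [0.037,-0.027,-0.016],"twist": 0},{"offset": [0.037,-0.027,-0.014],"twist": 0},{"offset": [0.037,-0.027,-0.012],"twist": 0}]}}

```text
time: 40.6
tool_pos: [-327.1, 773.1, 283.1]
tcp_rot: [3.036, 0.172, 1.198]
contact_force: [0.4, 0.5, -2.4]
grip_width: 21.9
```

```bash
python3 - <<'E'
from h import *
dtilt()
E
```

```text
drift tilt 9.64 az -77.19 err 20.64 need az -60.0 [1.876 1.276 0.04  0.027 2.025 2.249] [-327.1  773.1  283.1] 40.6
```

{"name": "play_rows", "arguments": {"commands": [{"offset": [0.045,-0.012,-0.014],"twist": 0},{"offset": [0.045,-0.015,-0.014],"twist": 0},{"offset": [0.043,-0.02,-0.012],"twist": 0},{"offset": [0.043,-0.02,-0.012],"twist": 0}]}}

```text
time: 41.0
tool_pos: [-270.5, 813.0, 276.5]
tcp_rot: [3.115, 0.081, 1.203]
contact_force: [0.8, -0.0, -2.5]
grip_width: 21.6
```

```bash
python3 - <<'E'
from h import *
dtilt()
E
```

```text
drift tilt 2.94 az -94.63 err 27.46 need az -62.5 [1.799 1.282 0.038 0.025 1.903 2.173] [-270.5  813.   276.5] 41.0
```

{"name": "play_rows", "arguments": {"commands": [{"offset": [0.049,0.0,-0.01],"twist": 0},{"offset": [0.045,-0.008,-0.005],"twist": 0}]}}

```text
time: 41.2
tool_pos: [-224.2, 835.4, 272.1]
tcp_rot: [-3.136, 0.038, 1.203]
contact_force: [0.2, 0.1, -2.5]
grip_width: 21.9
```

```bash
python3 - <<'E'
from h import *
dtilt()
plan([((-60,640,430),0),((300,370,430),0),((470,0,430),24),((548,-268,400),18)],step=49)
E
```

```text
drift tilt 1.03 az 178.09 err 30.47 need az -63.8 [1.741 1.287 0.037 0.025 1.847 2.115] [-224.2  835.4  272.1] 41.2
[-60. 640. 430.] rows 7
  {"offset": [-0.018, 0.032, -0.022], "twist": 0},
  {"offset": [-0.018, 0.032, -0.022], "twist": 0},
  {"offset": [-0.018, 0.032, -0.022], "twist": 0},
  {"offset": [-0.018, 0.032, -0.022], "twist": 0},
  {"offset": [-0.018, 0.032, -0.022], "twist": 0},
  {"offset": [-0.018, 0.032, -0.022], "twist": 0},
  {"offset": [-0.018, 0.032, -0.022], "twist": 0},
[300. 370. 430.] rows 10
  {"offset": [-0.012, 0.043, 0.000], "twist": 0},
  {"offset": [-0.012, 0.043, 0.000], "twist": 0},
  {"offset": [-0.012, 0.043, 0.000], "twist": 0},
  {"offset": [-0.012, 0.043, 0.000], "twist": 0},
  {"offset": [-0.012, 0.043, 0.000], "twist": 0},
  {"offset": [-0.012, 0.043, 0.000], "twist": 0},
  {"offset": [-0.012, 0.043, 0.000], "twist": 0},
  {"offset": [-0.012, 0.043, 0.000], "twist": 0},
  {"offset": [-0.012, 0.043, 0.000], "twist": 0},
  {"offset": [-0.012, 0.043, 0.000], "twist": 0},
[470.   0. 430.] rows 9
  {"offset": [-0.032, 0.032, 0.001], "twist": 3},
  {"offset": [-0.030, 0.034, 0.001], "twist": 3},
  {"offset": [-0.028, 0.036, 0.001], "twist": 3},
  {"offset": [-0.026, 0.037, 0.001], "twist": 3},
  {"offset": [-0.024, 0.038, 0.001], "twist": 3},
  {"offset": [-0.022, 0.039, 0.001], "twist": 3},
  {"offset": [-0.020, 0.041, 0.001], "twist": 3},
  {"offset": [-0.018, 0.042, 0.001], "twist": 3},
  {"offset": [-0.016, 0.042, 0.001], "twist": 3},
[ 548. -268.  400.] rows 6
  {"offset": [-0.020, 0.042, 0.006], "twist": 3},
  {"offset": [-0.018, 0.043, 0.006], "twist": 3},
  {"offset": [-0.015, 0.044, 0.006], "twist": 3},
  {"offset": [-0.013, 0.044, 0.006], "twist": 3},
  {"offset": [-0.011, 0.045, 0.006], "twist": 3},
  {"offset": [-0.008, 0.046, 0.006], "twist": 3},
```

{"name": "play_rows", "arguments": {"commands": [{"offset": [-0.018,0.032,-0.024],"twist": 0},{"offset": [-0.018,0.034,-0.026],"twist": 0},{"offset": [-0.018,0.034,-0.026],"twist": 0},{"offset": [-0.018,0.034,-0.026],"twist": 0},{"offset": [-0.018,0.034,-0.026],"twist": 0}]}}

```text
time: 41.7
tool_pos: [-109.3, 709.9, 392.9]
tcp_rot: [-3.137, 0.04, 1.204]
contact_force: [0.1, 0.7, -2.0]
grip_width: 21.9
```

{"name": "play_rows", "arguments": {"commands": [{"offset": [-0.018,0.038,-0.022],"twist": 0},{"offset": [-0.014,0.043,-0.018],"twist": 0},{"offset": [-0.013,0.047,0.0],"twist": 0},{"offset": [-0.013,0.047,0.0],"twist": 0},{"offset": [-0.013,0.047,0.0],"twist": 0}]}}

```text
time: 42.2
tool_pos: [73.2, 565.2, 433.9]
tcp_rot: [-3.137, 0.039, 1.205]
contact_force: [1.1, 0.6, -1.3]
grip_width: 21.8
```

{"name": "play_rows", "arguments": {"commands": [{"offset": [-0.013,0.047,0.0],"twist": 0},{"offset": [-0.013,0.047,0.0],"twist": 0},{"offset": [-0.013,0.047,0.0],"twist": 0},{"offset": [-0.016,0.045,0.0],"twist": 3},{"offset": [-0.024,0.04,0.0],"twist": 4}]}}

```text
time: 42.7
tool_pos: [254.3, 409.2, 435.6]
tcp_rot: [3.14, 0.039, 1.079]
contact_force: [0.7, -0.1, -2.7]
grip_width: 22.3
```

```bash
python3 - <<'E'
from h import *
dtilt()
plan([((450,0,435),24),((550,-268,400),14)],step=49)
E
```

```text
drift tilt 0.74 az -172.62 err 30.22 need az -64.3 [ 0.858  0.249  1.569 -0.01   1.362  1.352] [254.3 409.2 435.6] 42.7
[450.   0. 435.] rows 10
  {"offset": [-0.027, 0.037, 0.001], "twist": 2},
  {"offset": [-0.026, 0.037, 0.001], "twist": 2},
  {"offset": [-0.024, 0.038, 0.001], "twist": 2},
  {"offset": [-0.023, 0.039, 0.001], "twist": 2},
  {"offset": [-0.021, 0.040, 0.001], "twist": 2},
  {"offset": [-0.020, 0.041, 0.001], "twist": 2},
  {"offset": [-0.019, 0.041, 0.001], "twist": 2},
  {"offset": [-0.017, 0.042, 0.001], "twist": 2},
  {"offset": [-0.016, 0.043, 0.001], "twist": 2},
  {"offset": [-0.014, 0.043, 0.001], "twist": 2},
[ 550. -268.  400.] rows 6
  {"offset": [-0.017, 0.044, 0.007], "twist": 2},
  {"offset": [-0.016, 0.045, 0.007], "twist": 2},
  {"offset": [-0.014, 0.045, 0.007], "twist": 2},
  {"offset": [-0.012, 0.046, 0.007], "twist": 2},
  {"offset": [-0.011, 0.046, 0.007], "twist": 2},
  {"offset": [-0.009, 0.047, 0.007], "twist": 2},
```

{"name": "play_rows", "arguments": {"commands": [{"offset": [-0.028,0.038,0.0],"twist": 2},{"offset": [-0.027,0.039,0.0],"twist": 2},{"offset": [-0.025,0.04,0.0],"twist": 2},{"offset": [-0.024,0.041,0.0],"twist": 2},{"offset": [-0.022,0.042,0.0],"twist": 2}]}}

```text
time: 43.2
tool_pos: [355.4, 195.6, 441.6]
tcp_rot: [3.133, 0.039, 0.906]
contact_force: [1.4, -0.7, -2.7]
grip_width: 22.1
```

{"name": "play_rows", "arguments": {"commands": [{"offset": [-0.021,0.042,0.0],"twist": 3},{"offset": [-0.019,0.043,0.0],"twist": 3},{"offset": [-0.017,0.044,0.0],"twist": 3},{"offset": [-0.015,0.045,0.0],"twist": 3},{"offset": [-0.013,0.045,0.003],"twist": 3}]}}

```text
time: 43.7
tool_pos: [454.0, -18.3, 444.6]
tcp_rot: [3.122, 0.036, 0.643]
contact_force: [0.7, 0.2, -1.4]
grip_width: 21.5
```

{"name": "play_rows", "arguments": {"commands": [{"offset": [-0.01,0.046,0.007],"twist": 2},{"offset": [-0.009,0.046,0.007],"twist": 2},{"offset": [-0.008,0.046,0.007],"twist": 2},{"offset": [-0.006,0.047,0.007],"twist": 2}]}}

```text
time: 44.1
tool_pos: [529.3, -191.1, 420.7]
tcp_rot: [3.118, 0.035, 0.504]
contact_force: [1.5, 0.8, -2.3]
grip_width: 21.9
```

```bash
cat >> h.py <<'E'
def facew(target):
    o=status.get_obs(); R=Rn.from_euler('xyz',o['tcp_rot']).as_matrix(); f=o['tool_pos']+R@FT
    print('face w',f.round(1),'offset',(R.T@(np.array(target)-f)).round(1),'F',o['contact_force'].round(1))
E
python3 - <<'E'
from h import *
dtilt();facew((546,-269,30))
plan([((550,-268,400),0)],step=49)
o=status.get_obs(); im=viewer.capture('wrist')[:,:,::-1]; cv2.imwrite('pics/w17.png',im); np.save('w17.npy',[o['tool_pos'],o['tcp_rot']])
E
```

```text
drift tilt 0.69 az -73.33 err 29.32 need az -65.5 [-0.472  0.402  1.389 -0.043  1.351  0.604] [ 529.3 -191.1  420.7] 44.1
face w [ 526.8 -198.4  191.7] offset [-11.7  67.3 163.9] F [ 1.5  0.8 -2.3]
[ 550. -268.  400.] rows 2
  {"offset": [-0.009, 0.038, 0.012], "twist": 0},
  {"offset": [-0.009, 0.038, 0.012], "twist": 0},
```

View pics/w17.png

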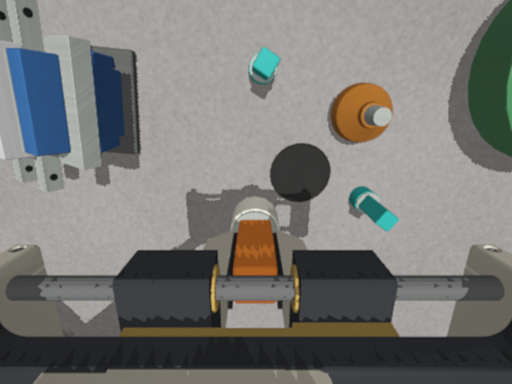

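```bash
python3 - <<'E'
from h import *
im=cv2.imread('pics/w17.png'); a=np.load('w17.npy'); c=cam('wrist',{'tool_pos':a[0],'tcp_rot':a[1]})
k=(im.max(2)<62).astype(np.uint8)
n,l,s,ce=cv2.connectedComponentsWithStats(k)
i=l[172,300]; print(s[i],ce[i],onz(c,ce[i],4).round(1))
facew((547,-269,30))
E
```

```text
[ 271  144   59   58 2635] [299.65844402 172.33624288] [ 545.4 -268.     4. ]
face w [ 528.7 -205.4  189.9] offset [ -8.6  60.2 162. ] F [ 1.5 -6.6 -2.4]
```

{"name": "play_rows", "arguments": {"commands": [{"offset": [-0.004,0.025,0.02],"twist": 0},{"offset": [-0.004,0.028,0.03],"twist": 0},{"offset": [-0.001,0.006,0.03],"twist": 0},{"offset": [0,0,0.03],"twist": 0},{"offset": [0,0,0.02],"twist": 0}]}}

```text
time: 44.65
tool_pos: [546.7, -249.7, 290.1]
tcp_rot: [3.121, 0.036, 0.505]
contact_force: [0.6, 1.1, -3.5]
grip_width: 21.7
```

{"name": "play_rows", "arguments": {"commands": [{"offset": [0,0,0],"twist": 0},{"offset": [0,0,0],"twist": 0}]}}

```text
time: 44.85
tool_pos: [547.8, -249.1, 293.0]
tcp_rot: [3.119, 0.035, 0.506]
contact_force: [0.3, 0.2, -3.4]
grip_width: 22.1
```

```bash
python3 - <<'E'
from h import *
dtilt();facew((546,-268.7,12))
im=viewer.capture('scene')[:,:,::-1]; crop(im,100,230,250,350,5,'s18.png')
E
```

```text
drift tilt 0.66 az -74.12 err 29.35 need az -65.5 [-0.544  0.584  1.453 -0.046  1.102  0.54 ] [ 547.8 -249.1  293. ] 44.85
face w [ 545.2 -256.4   64.1] offset [-3.4  9.9 52.5] F [ 0.3  0.2 -3.4]
```

View pics/s18.png

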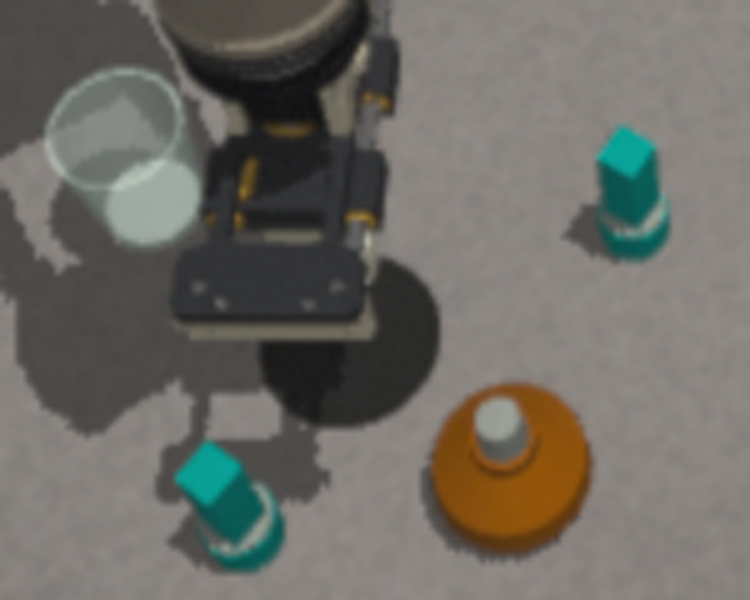

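{"name": "play_rows", "arguments": {"commands": [{"offset": [-0.003,0.01,0.02],"twist": 0},{"offset": [0,0,0.02],"twist": 0},{"offset": [0,0,0.006],"twist": 0},{"offset": [0,0,0],"twist": 0},{"offset": [0,0,0],"twist": 0}]}}

```text
time: 45.4
tool_pos: [549.9, -260.3, 248.2]
tcp_rot: [3.117, 0.034, 0.508]
contact_force: [0.1, -0.2, -2.3]
grip_width: 22.2
```

```bash
python3 - <<'E'
from h import *
dtilt();facew((546,-268.7,4))
E
```

```text
drift tilt 0.73 az -68.03 err 29.27 need az -65.6 [-0.558  0.646  1.477 -0.048  1.014  0.53 ] [ 549.9 -260.3  248.2] 45.4
face w [ 547.6 -267.7   19.3] offset [-1.4 -0.3 15.3] F [ 0.1 -0.2 -2.3]
```

{"name": "play_rows", "arguments": {"commands": [{"offset": [-0.001,0,0.008],"twist": 0},{"offset": [0,0,0.004],"twist": 0},{"offset": [0,0,0.001],"twist": 0},{"offset": [0,0,0],"twist": 0}]}}

```text
time: 45.8
tool_pos: [548.3, -261.1, 233.5]
tcp_rot: [3.12, 0.035, 0.508]
contact_force: [0.4, 0.4, -2.3]
grip_width: 22.2
```

```bash
python3 - <<'E'
from h import *
facew((546,-268.7,4))
im=viewer.capture('wrist')[:,:,::-1]; cv2.imwrite('pics/w19.png',im)
im=viewer.capture('side')[:,:,::-1]; crop(im,270,110,400,210,6,'d19.png')
E
```

```text
face w [ 545.5 -268.2    4.5] offset [0.2 0.7 0.5] F [ 0.4  0.4 -2.3]
```

View pics/w19.png

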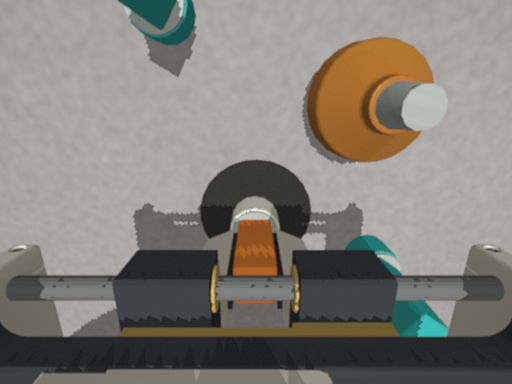

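View pics/d19.png

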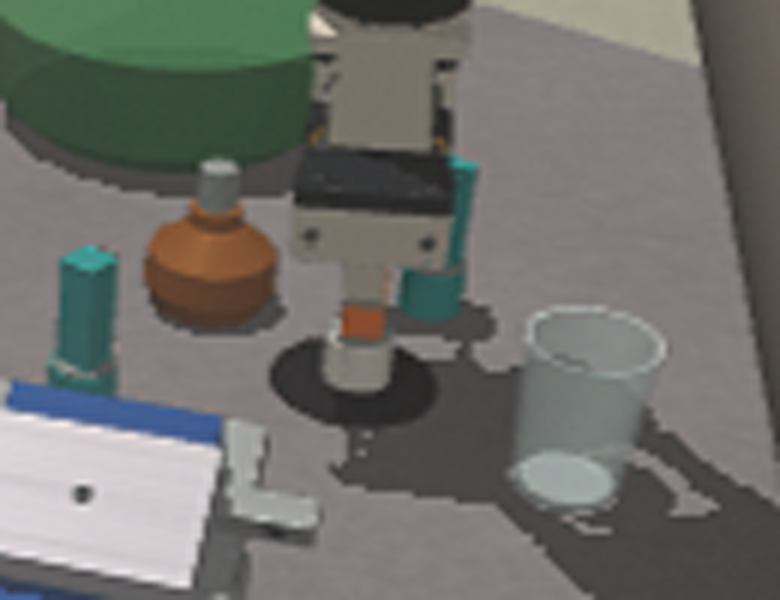

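{"name": "play_rows", "arguments": {"commands": [{"offset": [0,0,0.001],"twist": 0},{"offset": [0,0,0.001],"twist": 0},{"offset": [0,0,0],"twist": 0}]}}

```text
time: 46.2
tool_pos: [548.4, -261.3, 232.6]
tcp_rot: [3.119, 0.034, 0.507]
contact_force: [-0.6, 1.8, 4.3]
grip_width: 22.3
```

{"name": "play_rows", "arguments": {"commands": [{"offset": [0,0,0.001],"twist": 0},{"offset": [0,0,0.0],"twist": 0}]}}

```text
time: 46.4
tool_pos: [548.4, -261.2, 232.5]
tcp_rot: [3.118, 0.034, 0.507]
contact_force: [-3.4, 2.9, 10.5]
grip_width: 21.7
```

Seated, with force reversing to +10 N. Releasing.

{"name": "play_rows", "arguments": {"commands": [{"offset": [0,0,0],"twist": 0},{"offset": [0,0,0],"twist": 0},{"offset": [0,0,0],"twist": 0}], "jaw": 140}}

```text
time: 46.7
tool_pos: [548.3, -261.3, 230.5]
tcp_rot: [3.119, 0.035, 0.507]
contact_force: [0.6, -0.2, -0.6]
grip_width: 39.7
```

{"name": "play_rows", "arguments": {"commands": [{"offset": [0,0,-0.01],"twist": 0},{"offset": [0,0,-0.03],"twist": 0},{"offset": [0,0,-0.045],"twist": 0},{"offset": [0,0,-0.049],"twist": 0},{"offset": [0,-0.02,-0.045],"twist": 0}]}}

```text
time: 47.2
tool_pos: [542.2, -238.3, 411.8]
tcp_rot: [3.117, 0.034, 0.506]
contact_force: [0.2, 0.7, 1.2]
grip_width: 41.6
```

```bash
python3 - <<'E'
from h import *
o=status.get_obs(); tilt()
im=viewer.capture('wrist')[:,:,::-1]; cv2.imwrite('pics/w20.png',im); np.save('w20.npy',[o['tool_pos'],o['tcp_rot']])
E
```

```text
tilt 2.39 az -115.04 err 28.5 [-0.534  0.462  1.317 -0.042  1.358  0.54 ] [ 542.2 -238.3  411.8] t 47.2
```

View pics/w20.png

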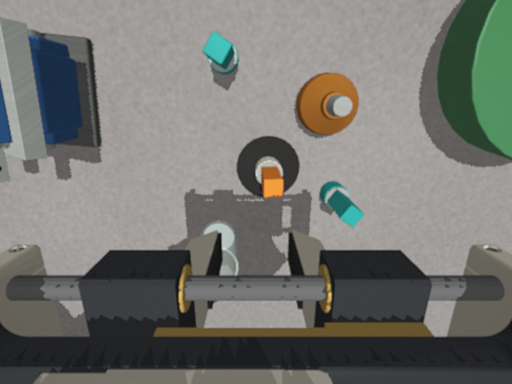

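The drift stands on the mat, head at (268,170) and mat centre at (268,167). Now the feel test at the far end of the low parallel.

```bash
python3 - <<'E'
from h import *
e=bed2w([-25,90,9]); a=bed2w([-25,135,9]); print(e,a)
R=Rn.from_euler('xyz',status.get_obs()['tcp_rot']).as_matrix()
t=a+[0,0,80]-R[:,2]*178; print('TCP',t)
go(a+[0,0,80]); plan([(t,5)],step=49)
E
```

```text
[561.90376941 101.05890855  81.04422863] [602.90721516 119.59852658  81.04422863]
TCP [604.34830753 127.03103404 338.88314756]
cur tip w [ 540.3 -242.7  242.3] bed [319.2 -71.3  -3.5] offset mm [ 233.  -288.5   65.6]
tool x in bed, angle from bed y (deg) 4.9 yaw world 29.09
[604.34830753 127.03103404 338.88314756] rows 8
  {"offset": [0.029, -0.036, 0.008], "twist": 1},
  {"offset": [0.028, -0.037, 0.008], "twist": 1},
  {"offset": [0.028, -0.037, 0.008], "twist": 1},
  {"offset": [0.027, -0.038, 0.008], "twist": 1},
  {"offset": [0.027, -0.038, 0.008], "twist": 1},
  {"offset": [0.026, -0.038, 0.008], "twist": 1},
  {"offset": [0.025, -0.039, 0.008], "twist": 1},
  {"offset": [0.025, -0.039, 0.008], "twist": 1},
```

{"name": "play_rows", "arguments": {"commands": [{"offset": [0.03,-0.036,0.0],"twist": 1},{"offset": [0.029,-0.037,0.0],"twist": 1},{"offset": [0.029,-0.037,0.0],"twist": 1},{"offset": [0.028,-0.038,0.008],"twist": 1},{"offset": [0.028,-0.038,0.008],"twist": 1}], "jaw": 255}}

```text
time: 47.75
tool_pos: [585.1, -4.9, 384.4]
tcp_rot: [3.116, 0.031, 0.419]
contact_force: [0.5, -0.3, -0.6]
grip_width: 5.8
```

{"name": "play_rows", "arguments": {"commands": [{"offset": [0.027,-0.038,0.008],"twist": 0},{"offset": [0.026,-0.039,0.008],"twist": 0},{"offset": [0.022,-0.03,0.01],"twist": 0},{"offset": [0,0,0],"twist": 0},{"offset": [0,0,0],"twist": 0}]}}

```text
time: 48.25
tool_pos: [609.2, 121.1, 352.6]
tcp_rot: [3.116, 0.033, 0.422]
contact_force: [0.4, -0.7, 0.1]
grip_width: 0.1
```

```bash
python3 - <<'E'
from h import *
go(bed2w([-25,125,9])-np.array([0,0,3])); tilt()
E
```

```text
cur tip w [605.6 114.6 174.8] bed [ 26.8 135.4  87.3] offset mm [-7.2 -8.1 96.8]
tool x in bed, angle from bed y (deg) 0.84 yaw world 24.19
tilt 2.4 az -118.83 err 28.62 [ 0.081  0.567  1.307 -0.036  1.292  1.239] [609.2 121.1 352.6] t 48.25
```

{"name": "play_rows", "arguments": {"commands": [{"offset": [0.0,-0.006,0.035],"twist": 0},{"offset": [0,-0.002,0.035],"twist": 0},{"offset": [0,0,0.022],"twist": 0},{"offset": [0,0,0.004],"twist": 0},{"offset": [0,0,0],"twist": 0}]}}

```text
time: 48.75
tool_pos: [604.5, 123.0, 257.2]
tcp_rot: [3.116, 0.033, 0.419]
contact_force: [-1.0, 0.5, -0.1]
grip_width: 0.5
```

{"name": "play_rows", "arguments": {"commands": [{"offset": [-0.01,0,0],"twist": 0},{"offset": [-0.008,0,0],"twist": 0},{"offset": [0,0,0],"twist": 0}]}}

```text
time: 49.05
tool_pos: [587.5, 116.3, 258.9]
tcp_rot: [3.116, 0.031, 0.419]
contact_force: [-0.2, 0.6, 0.2]
grip_width: 0.2
```

```bash
python3 - <<'E'
from h import *
go(bed2w([-25,100,9])-np.array([0,0,3])); print(bedT(0,YAW).T@status.get_obs()['contact_force'])
im=viewer.capture('scene')[:,:,::-1]; crop(im,170,130,290,220,6,'s21.png')
E
```

```text
cur tip w [584.4 109.9  81.1] bed [-23.9 114.1   8.4] offset mm [-14.   -1.3   3.4]
tool x in bed, angle from bed y (deg) 0.63 yaw world 24.03
[-0.48901981  0.0585191   0.49123669]
```

View pics/s21.png

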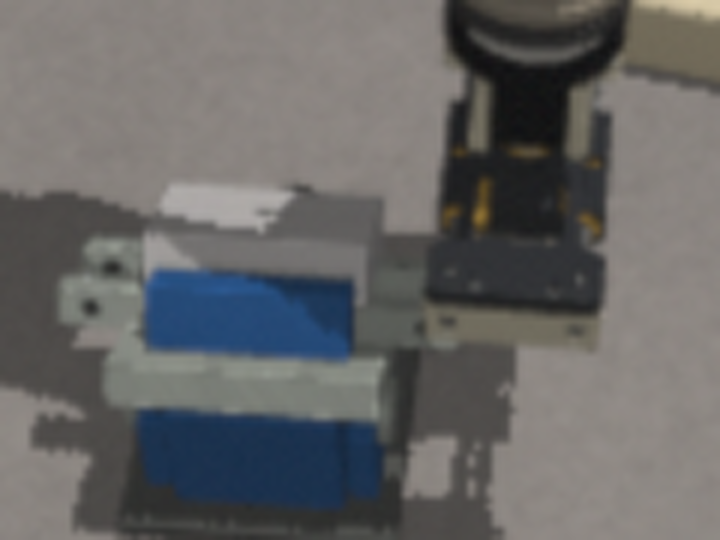

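{"name": "play_rows", "arguments": {"commands": [{"offset": [-0.006,0,0.001],"twist": 0},{"offset": [-0.005,0,0],"twist": 0},{"offset": [0,0,0],"twist": 0}]}}

```text
time: 49.4
tool_pos: [577.2, 112.2, 256.6]
tcp_rot: [3.117, 0.033, 0.42]
contact_force: [-0.5, 0.3, 0.1]
grip_width: 0.6
```

```bash
cat >> h.py <<'E'
def feel():
    o=status.get_obs();R=Rn.from_euler('xyz',o['tcp_rot']).as_matrix(); print('tip bed',w2bed(o['tool_pos']+R[:,2]*178).round(1),'F bed',(bedT(0,YAW).T@o['contact_force']).round(1),o['time'])
E
python3 -c "
from h import *
feel()"
```

```text
tip bed [-25.7 102.6   6.8] F bed [-0.4 -0.3  0.3] 49.4
```

{"name": "play_rows", "arguments": {"commands": [{"offset": [-0.001,0,0],"twist": 0},{"offset": [-0.001,0,0],"twist": 0}]}}

```text
time: 49.6
tool_pos: [576.0, 111.6, 256.7]
tcp_rot: [3.117, 0.032, 0.42]
contact_force: [0.2, -0.5, -0.5]
grip_width: 0.6
```

```bash
python3 -c "
from h import *
feel()"
```

```text
tip bed [-25.6 101.4   6.8] F bed [ 0.2 -0.1 -0.7] 49.6
```

{"name": "play_rows", "arguments": {"commands": [{"offset": [-0.001,0,0],"twist": 0},{"offset": [-0.001,0,0],"twist": 0}]}}

```text
time: 49.8
tool_pos: [574.9, 111.1, 257.0]
tcp_rot: [3.116, 0.029, 0.42]
contact_force: [5.9, 1.5, -2.5]
grip_width: 0.6
```

```bash
python3 -c "
from h import *
feel()"
```

```text
tip bed [-25.3 100.8   6.9] F bed [-0.3  6.  -2.7] 49.8
```

{"name": "play_rows", "arguments": {"commands": [{"offset": [-0.001,0,0],"twist": 0},{"offset": [0,0,0],"twist": 0}]}}

```text
time: 50.0
tool_pos: [574.1, 110.6, 257.1]
tcp_rot: [3.116, 0.029, 0.42]
contact_force: [5.4, 1.6, -3.1]
grip_width: 0.2
```

```bash
python3 -c "
from h import *
feel()"
```

```text
tip bed [-25.1  99.9   6.9] F bed [-0.9  5.6 -3. ] 50.0
```

```bash
python3 - <<'E'
from h import *
feel()
im=viewer.capture('scene')[:,:,::-1]; crop(im,170,130,290,220,6,'s22.png'); feel()
E
```

```text
tip bed [-25.1  99.9   6.9] F bed [-0.9  5.6 -3. ] 50.0
tip bed [-25.   99.8   6.9] F bed [-0.2  5.4 -2.6] 50.05
```

View pics/s22.png

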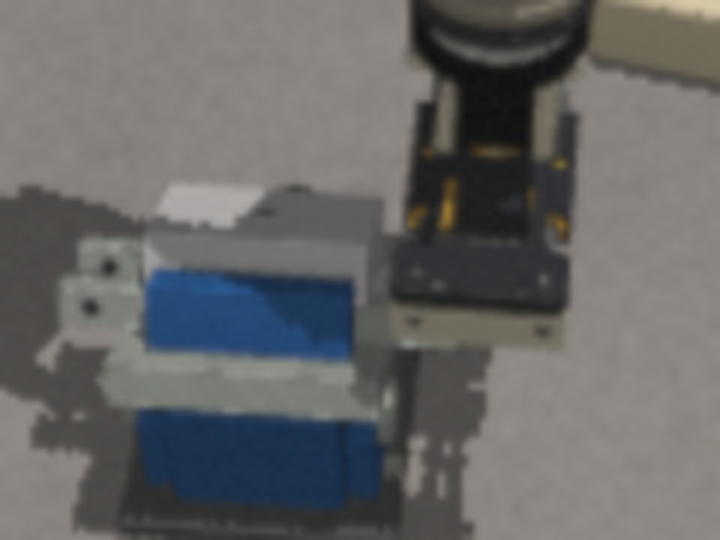

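The low parallel's near hole moved from (112,266) to (109,266), so it crept about 1.4 mm under about 5.6 N. I'll back off and check the bar height.

{"name": "play_rows", "arguments": {"commands": [{"offset": [0.02,0,0],"twist": 0},{"offset": [0.02,0,0],"twist": 0},{"offset": [0,-0.02,-0.03],"twist": 0},{"offset": [0,-0.03,-0.035],"twist": 0}]}}

```text
time: 50.45
tool_pos: [590.7, 174.0, 317.7]
tcp_rot: [3.117, 0.037, 0.418]
contact_force: [0.6, 0.8, -0.7]
grip_width: 0.5
```

```bash
python3 - <<'E'
from h import *
c=cam('scene');e=cam('side')
a=tri([ray(c,(214.4,162.6)),ray(e,(283.5,190.8))]); b=tri([ray(c,(264.5/6-.5+170,331.5/6-.5+110)),ray(e,(83.5/6-.5+270,493.5/6-.5+110))])
print(w2bed(a),w2bed(b))
im=viewer.capture('side')[:,:,::-1]; cv2.imwrite('pics/d23.png',im); crop(im,240,165,320,225,9,'d23c.png')
im=viewer.capture('scene')[:,:,::-1]; cv2.imwrite('pics/s23.png',im); crop(im,170,145,250,205,9,'s23c.png')
im=cv2.imread('pics/side0.png'); crop(im,240,165,320,225,9,'d0c.png')
E
```

```text
[-2.60002044  0.31028311 54.74280458] [-2.12715577 -0.41668117 48.83632344]
```

View pics/d23c.png

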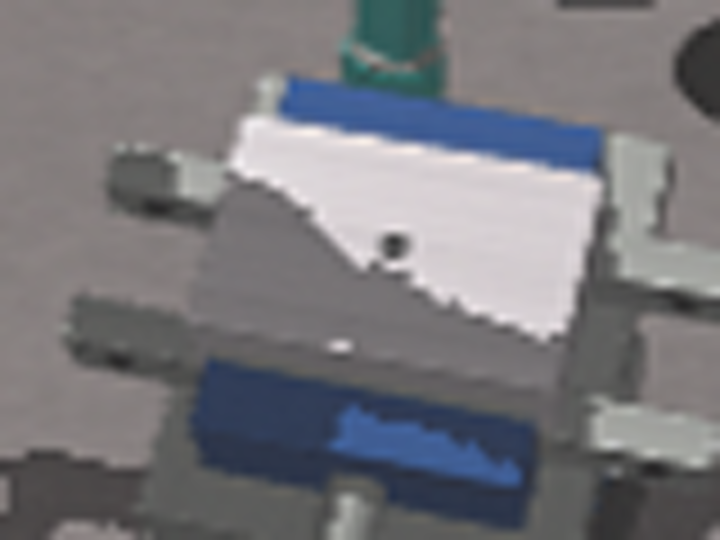

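View pics/d0c.png

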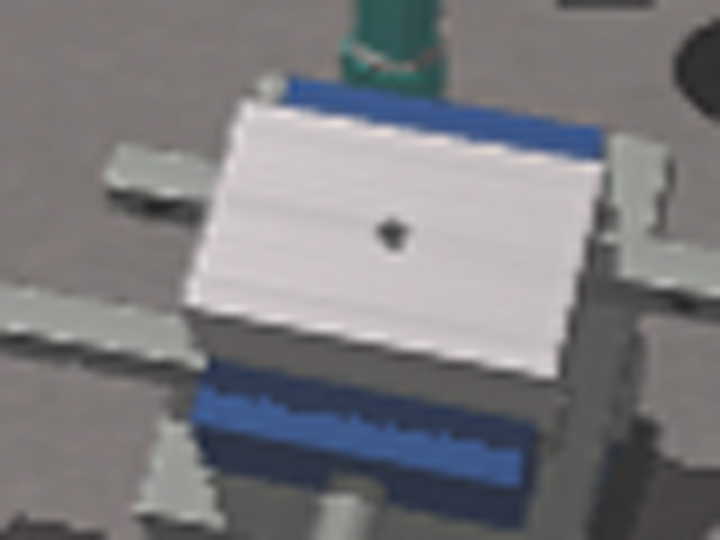

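View pics/s23c.png

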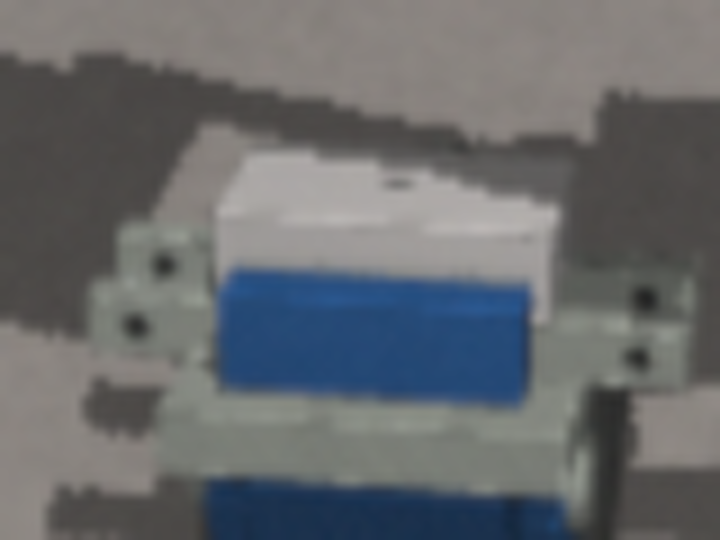

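The bar top dropped from 54.7 to 48.8 mm and is parallel to the jaw top (blue band 45 vs 44 px), so it is home. The parallel resists about 5.6 N, against about 2 N when it was free. I'll measure how even it is.

```bash
python3 - <<'E'
from h import *
c=cam('scene'); f=lambda x,y:((x+.5)/9-.5+170,(y+.5)/9-.5+145)
L=[onbx(c,f(*p),-17)[1] for p in [(645,298),(164,264)]]; H=[onbx(c,f(*p),31)[1] for p in [(638,357),(136,326)]]
J=[onbx(c,f(*p),54.5)[1] for p in [(529,345),(220,330)]]
print('low',L,np.mean(L),'high',H,np.mean(H),'jaw',J,np.mean(J))
im=cv2.imread('pics/s23.png'); crop(im,178,163,198,185,27,'n.png'); crop(im,232,168,252,190,27,'fa.png')
E
```

```text
low [np.float64(74.11186811565683), np.float64(-75.09660732501426)] -0.49236960467871427 high [np.float64(76.05214895859974), np.float64(-73.7041654408363)] 1.1739917588817192 jaw [np.float64(46.18334937554637), np.float64(-43.84931785621289)] 1.1670157596667394
```

The low parallel sits about 1.6 mm nearer the robot than the jaw centre, and the high one is at 0.0. There is time to nudge it back from the near end, then repeat a gentler feel.

```bash
python3 - <<'E'
from h import *
R=Rn.from_euler('xyz',status.get_obs()['tcp_rot']).as_matrix()
a=bed2w([-25,-125,9]); print(a); t=a+[0,0,110]-R[:,2]*178
p=status.get_obs()['tool_pos']
plan([((p[0]-20,p[1]-10,390),0),(t+[0,0,30],0),(t,0)],step=49)
E
```

```text
[365.9984175   12.48073351  81.04422863]
[570.35858539 167.63461655 390.        ] rows 2
  {"offset": [-0.012, 0.001, -0.033], "twist": 0},
  {"offset": [-0.012, 0.001, -0.033], "twist": 0},
[368.18405114  18.50943665 398.92867917] rows 6
  {"offset": [-0.041, 0.009, -0.000], "twist": 0},
  {"offset": [-0.041, 0.009, -0.000], "twist": 0},
  {"offset": [-0.041, 0.009, -0.000], "twist": 0},
  {"offset": [-0.041, 0.009, -0.000], "twist": 0},
  {"offset": [-0.041, 0.009, -0.000], "twist": 0},
  {"offset": [-0.041, 0.009, -0.000], "twist": 0},
[368.18405114  18.50943665 368.92867917] rows 1
  {"offset": [0.001, -0.001, 0.030], "twist": 0},
```

{"name": "play_rows", "arguments": {"commands": [{"offset": [-0.012,0.001,-0.036],"twist": 0},{"offset": [-0.02,0.004,-0.036],"twist": 0},{"offset": [-0.046,0.01,0],"twist": 0},{"offset": [-0.046,0.01,0],"twist": 0},{"offset": [-0.046,0.01,0],"twist": 0}]}}

```text
time: 51.05
tool_pos: [449.3, 75.0, 397.2]
tcp_rot: [3.116, 0.033, 0.421]
contact_force: [0.6, -0.6, 0.2]
grip_width: 0.7
```

{"name": "play_rows", "arguments": {"commands": [{"offset": [-0.046,0.01,0],"twist": 0},{"offset": [-0.04,0.008,0],"twist": 0},{"offset": [0,0,0.02],"twist": 0},{"offset": [0,0,0.02],"twist": 0},{"offset": [0,0,0],"twist": 0}]}}

```text
time: 51.55
tool_pos: [378.0, 22.7, 359.1]
tcp_rot: [3.119, 0.037, 0.419]
contact_force: [-0.1, -0.1, 1.1]
grip_width: 0.4
```

```bash
python3 - <<'E'
from h import *
tilt();go(bed2w([-25,-118,9])-np.array([0,0,2]));feel()
E
```

```text
tilt 2.48 az -124.31 err 28.78 [-0.129  0.131  1.95  -0.044  1.081  1.043] [378.   22.7 359.1] t 51.55
cur tip w [373.7  16.3 181.2] bed [  24.8 -116.4   95.9] offset mm [  2.2  -2.  102.2]
tool x in bed, angle from bed y (deg) 0.8 yaw world 24.03
tip bed [  24.8 -116.4   95.9] F bed [ 0.7 -0.1  0.9] 51.55
```

{"name": "play_rows", "arguments": {"commands": [{"offset": [0,0,0.035],"twist": 0},{"offset": [0,0,0.035],"twist": 0},{"offset": [0,-0.001,0.022],"twist": 0},{"offset": [0,0,0.008],"twist": 0},{"offset": [0,0,0],"twist": 0}]}}

```text
time: 52.05
tool_pos: [377.0, 20.3, 260.7]
tcp_rot: [3.117, 0.034, 0.421]
contact_force: [-0.5, -0.0, 0.0]
grip_width: 0.2
```

```bash
python3 - <<'E'
from h import *
tilt();go(bed2w([-25,-104,9])-np.array([0,0,2]));feel()
E
```

```text
tilt 2.4 az -120.56 err 28.68 [-0.135  0.291  2.09  -0.055  0.777  1.054] [377.   20.3 260.7] t 52.05
cur tip w [373.2  13.9  82.8] bed [ -22.7 -117.8    9.7] offset mm [13.9 -1.8  3.3]
tool x in bed, angle from bed y (deg) 0.77 yaw world 24.09
tip bed [ -22.7 -117.8    9.7] F bed [-0.1 -0.4  0.1] 52.05
```

{"name": "play_rows", "arguments": {"commands": [{"offset": [0.006,-0.001,0.002],"twist": 0},{"offset": [0.006,0,0],"twist": 0},{"offset": [0.001,0,0],"twist": 0},{"offset": [0,0,0],"twist": 0}]}}

```text
time: 52.45
tool_pos: [388.7, 26.7, 258.9]
tcp_rot: [3.116, 0.032, 0.421]
contact_force: [0.6, 0.4, 1.0]
grip_width: 0.4
```

```bash
python3 -c "
from h import *
feel()"
```

```text
tip bed [ -24.2 -104.1    8.6] F bed [0.4 0.7 0.9] 52.45
```

{"name": "play_rows", "arguments": {"commands": [{"offset": [0.001,0,0],"twist": 0},{"offset": [0.001,0,0],"twist": 0}]}}

```text
time: 52.65
tool_pos: [390.0, 27.3, 258.5]
tcp_rot: [3.116, 0.033, 0.42]
contact_force: [0.1, 1.1, -0.5]
grip_width: 0.7
```

```bash
python3 -c "
from h import *
feel()"
```

```text
tip bed [ -24.5 -102.8    8.3] F bed [-1.1  0.5  0.1] 52.65
```

{"name": "play_rows", "arguments": {"commands": [{"offset": [0.001,0,0],"twist": 0},{"offset": [0.001,0,0],"twist": 0}]}}

```text
time: 52.85
tool_pos: [391.3, 28.0, 258.3]
tcp_rot: [3.117, 0.035, 0.421]
contact_force: [-6.1, -4.8, 6.7]
grip_width: 0.2
```

```bash
python3 -c "
from h import *
feel()"
```

```text
tip bed [ -24.7 -101.8    8.1] F bed [ 5.  -7.5  4.9] 52.85
```

{"name": "play_rows", "arguments": {"commands": [{"offset": [0.001,0,0],"twist": 0},{"offset": [0,0,0],"twist": 0}]}}

```text
time: 53.05
tool_pos: [391.6, 28.2, 258.2]
tcp_rot: [3.117, 0.037, 0.421]
contact_force: [-6.9, -5.4, 5.7]
grip_width: 0.6
```

```bash
python3 - <<'E'
from h import *
feel()
im=viewer.capture('scene')[:,:,::-1]; cv2.imwrite('pics/s24.png',im); crop(im,170,145,250,205,9,'s24c.png')
E
```

```text
tip bed [ -24.9 -101.8    8.1] F bed [ 4.7 -8.5  3.9] 53.05
```

View pics/s24c.png

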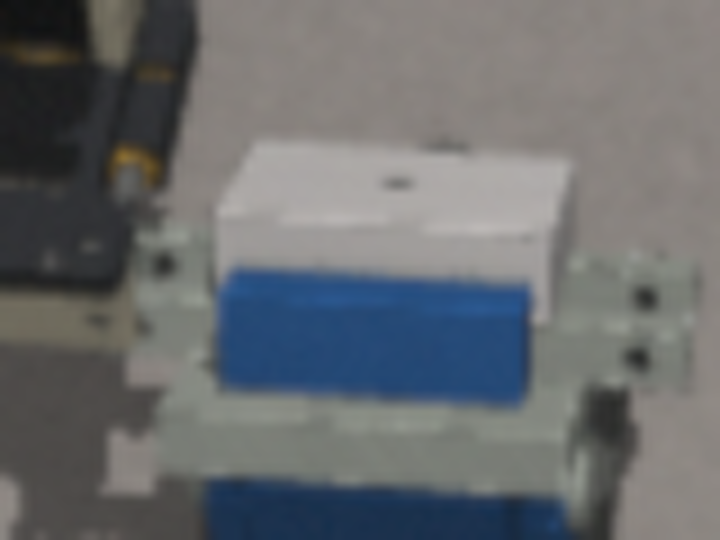

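{"name": "play_rows", "arguments": {"commands": [{"offset": [0.001,0,0],"twist": 0},{"offset": [0.001,0,0],"twist": 0}]}}

```text
time: 53.3
tool_pos: [392.5, 28.6, 257.9]
tcp_rot: [3.118, 0.041, 0.421]
contact_force: [-14.5, -10.6, 12.3]
grip_width: 0.7
```

```bash
python3 - <<'E'
from h import *
feel()
im=viewer.capture('scene')[:,:,::-1]; cv2.imwrite('pics/s25.png',im); crop(im,170,145,250,205,9,'s25c.png')
E
```

```text
tip bed [ -25.1 -101.5    8. ] F bed [  9.3 -17.6   8.8] 53.3
```

View pics/s25c.png

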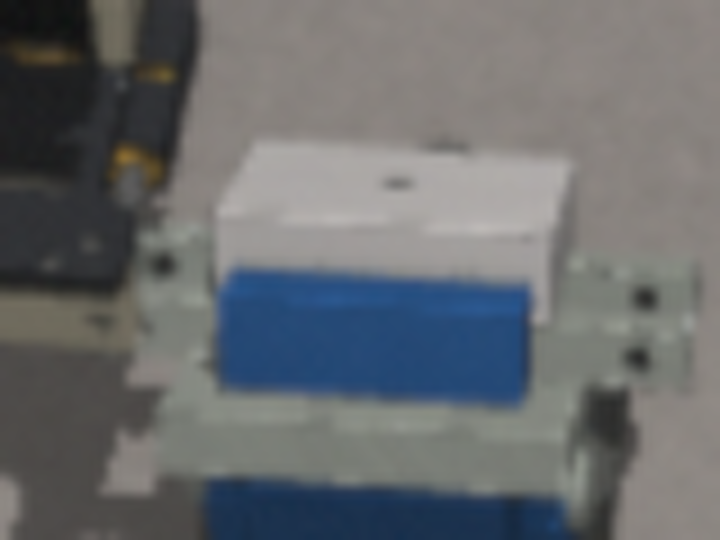

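17.6 N does not move it, so it is gripped, though part of that force presses it down into the groove. I'll unload the downward part by lifting slightly.

{"name": "play_rows", "arguments": {"commands": [{"offset": [0,0,-0.001],"twist": 0},{"offset": [0,0,0],"twist": 0}]}}

```text
time: 53.55
tool_pos: [392.5, 28.7, 258.3]
tcp_rot: [3.118, 0.041, 0.421]
contact_force: [-7.7, -8.4, -0.1]
grip_width: 0.0
```

```bash
python3 - <<'E'
from h import *
feel();print(status.get_obs()['contact_force'])
E
```

```text
tip bed [ -25.  -101.4    8.4] F bed [  3.9 -10.5  -2.4] 53.55
[-7.65576191 -8.44794063 -0.14384626]
```

{"name": "play_rows", "arguments": {"commands": [{"offset": [0.001,0,-0.0005],"twist": 0},{"offset": [0,0,0],"twist": 0}]}}

```text
time: 53.75
tool_pos: [393.1, 29.0, 258.4]
tcp_rot: [3.119, 0.043, 0.421]
contact_force: [-9.1, -12.2, -2.3]
grip_width: 0.1
```

```bash
python3 - <<'E'
from h import *
feel();print(status.get_obs()['contact_force'])
E
```

```text
tip bed [ -25.1 -101.1    8.5] F bed [  5.2 -13.3  -5.7] 53.75
[ -9.09204341 -12.17889221  -2.30209006]
```

{"name": "play_rows", "arguments": {"commands": [{"offset": [0.001,0,0],"twist": 0},{"offset": [0.001,0,0],"twist": 0}]}}

```text
time: 53.95
tool_pos: [394.9, 29.9, 258.3]
tcp_rot: [3.119, 0.042, 0.421]
contact_force: [-8.4, -9.2, -3.0]
grip_width: 0.1
```

```bash
python3 - <<'E'
from h import *
feel()
im=viewer.capture('scene')[:,:,::-1]; cv2.imwrite('pics/s26.png',im); crop(im,170,145,250,205,9,'s26c.png')
E
```

```text
tip bed [-25.2 -99.    8.5] F bed [  2.8 -11.5  -5. ] 53.95
```

View pics/s26c.png

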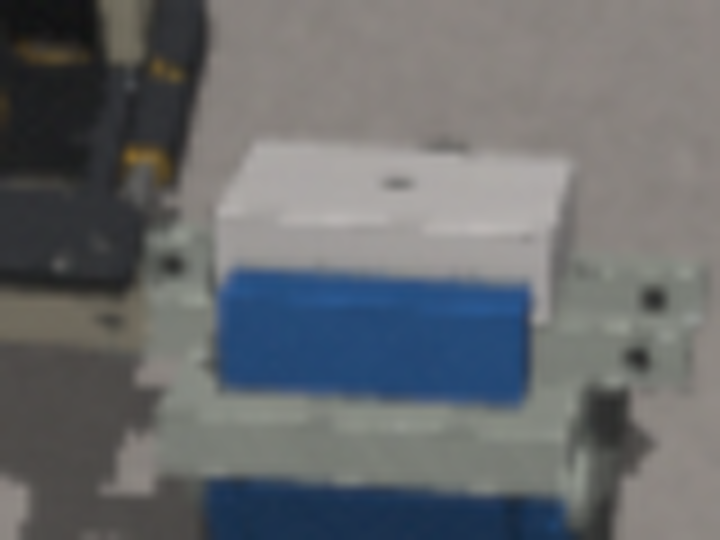

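It moved +2.1 mm, and the far hole went from 645 to 654 px, so it is now near even. I'll back off and go round for the final light feel at the far end.

{"name": "play_rows", "arguments": {"commands": [{"offset": [-0.012,0,0],"twist": 0},{"offset": [-0.008,0,-0.03],"twist": 0},{"offset": [0,0,-0.045],"twist": 0},{"offset": [0,0,-0.045],"twist": 0},{"offset": [0.03,-0.005,-0.02],"twist": 0}]}}

```text
time: 54.5
tool_pos: [406.1, 43.8, 403.3]
tcp_rot: [3.113, 0.027, 0.418]
contact_force: [0.3, -0.2, -0.0]
grip_width: 0.8
```

```bash
python3 - <<'E'
from h import *
tilt();R=Rn.from_euler('xyz',status.get_obs()['tcp_rot']).as_matrix()
im=viewer.capture('scene')[:,:,::-1]; cv2.imwrite('pics/s27.png',im); crop(im,170,145,250,205,9,'s27c.png')
t=bed2w([-25,122,9])+[0,0,100]-R[:,2]*178
plan([(t,0)],step=49)
E
```

```text
tilt 2.24 az -110.15 err 28.44 [-0.068  0.133  1.81  -0.04   1.21   1.099] [406.1  43.8 403.3] t 54.5
[593.46157324 120.78363707 358.90781762] rows 5
  {"offset": [0.040, 0.001, 0.008], "twist": 0},
  {"offset": [0.040, 0.001, 0.008], "twist": 0},
  {"offset": [0.040, 0.001, 0.008], "twist": 0},
  {"offset": [0.040, 0.001, 0.008], "twist": 0},
  {"offset": [0.040, 0.001, 0.008], "twist": 0},
```

View pics/s27c.png

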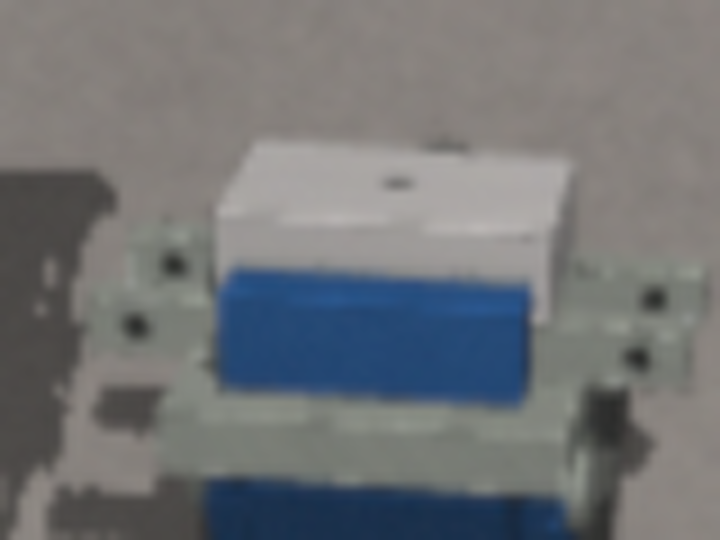

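{"name": "play_rows", "arguments": {"commands": [{"offset": [0.042,0.001,0.0],"twist": 0},{"offset": [0.042,0.001,0.0],"twist": 0},{"offset": [0.042,0.001,0.008],"twist": 0},{"offset": [0.042,0.001,0.012],"twist": 0},{"offset": [0.036,0.001,0.02],"twist": 0}]}}

```text
time: 55.05
tool_pos: [596.4, 122.3, 352.6]
tcp_rot: [3.116, 0.029, 0.421]
contact_force: [-0.2, -0.1, 0.3]
grip_width: 0.2
```

{"name": "play_rows", "arguments": {"commands": [{"offset": [0,0,0.02],"twist": 0},{"offset": [0,0,0.02],"twist": 0},{"offset": [0,0,0],"twist": 0}]}}

```text
time: 55.35
tool_pos: [593.0, 119.9, 309.1]
tcp_rot: [3.119, 0.039, 0.42]
contact_force: [-0.6, -0.4, -0.6]
grip_width: 0.1
```

```bash
python3 - <<'E'
from h import *
feel();go(bed2w([-25,114,9])-np.array([0,0,2]))
E
```

```text
tip bed [ -0.2 119.2  52.7] F bed [-0.2 -0.7 -0.6] 55.35
cur tip w [588.4 113.5 131.3] bed [ -0.2 119.2  52.7] offset mm [-3.2 -0.8 52.4]
tool x in bed, angle from bed y (deg) 0.9 yaw world 24.09
```

{"name": "play_rows", "arguments": {"commands": [{"offset": [0,0,0.03],"twist": 0},{"offset": [0,0,0.02],"twist": 0},{"offset": [-0.003,0,0.002],"twist": 0},{"offset": [-0.004,0,0],"twist": 0},{"offset": [0,0,0],"twist": 0}]}}

```text
time: 55.85
tool_pos: [586.4, 115.1, 262.7]
tcp_rot: [3.116, 0.03, 0.42]
contact_force: [0.7, 0.4, 0.4]
grip_width: 0.4
```

```bash
python3 -c "
from h import *
feel()"
```

```text
tip bed [-21.5 112.7  11.3] F bed [0.1 0.8 0.4] 55.85
```

{"name": "play_rows", "arguments": {"commands": [{"offset": [-0.005,-0.001,0.003],"twist": 0},{"offset": [-0.004,0,0],"twist": 0},{"offset": [0,0,0],"twist": 0}]}}

```text
time: 56.15
tool_pos: [577.4, 112.4, 258.7]
tcp_rot: [3.116, 0.032, 0.42]
contact_force: [-0.0, -0.8, 0.1]
grip_width: 0.4
```

{"name": "play_rows", "arguments": {"commands": [{"offset": [-0.001,0,0],"twist": 0},{"offset": [0,0,0],"twist": 0}]}}

```text
time: 56.35
tool_pos: [577.1, 112.2, 258.6]
tcp_rot: [3.116, 0.031, 0.42]
contact_force: [1.9, 1.4, 1.3]
grip_width: 0.3
```

```bash
python3 -c "
from h import *
feel()"
```

```text
tip bed [-24.6 102.8   8.4] F bed [0.3 2.3 1.4] 56.35
```

{"name": "play_rows", "arguments": {"commands": [{"offset": [-0.001,0,0],"twist": 0},{"offset": [0,0,0],"twist": 0},{"offset": [0,0,0],"twist": 0}]}}

```text
time: 56.65
tool_pos: [576.6, 112.0, 258.6]
tcp_rot: [3.116, 0.03, 0.42]
contact_force: [4.5, 2.5, 0.5]
grip_width: 0.4
```

```bash
python3 -c "
from h import *
feel()"
```

```text
tip bed [-24.6 102.6   8.5] F bed [-0.1  5.1  0.6] 56.65
```

{"name": "play_rows", "arguments": {"commands": [{"offset": [-0.001,0,0],"twist": 0},{"offset": [0,0,0],"twist": 0},{"offset": [0,0,0],"twist": 0}]}}

```text
time: 56.95
tool_pos: [575.8, 111.6, 258.7]
tcp_rot: [3.116, 0.029, 0.42]
contact_force: [4.1, 3.8, 0.7]
grip_width: 0.2
```

```bash
python3 - <<'E'
from h import *
feel()
im=viewer.capture('scene')[:,:,::-1]; cv2.imwrite('pics/s28.png',im); crop(im,170,145,250,205,9,'s28c.png')
E
```

```text
tip bed [-24.5 101.8   8.5] F bed [-1.2  5.3  1.5] 56.95
```

View pics/s28c.png

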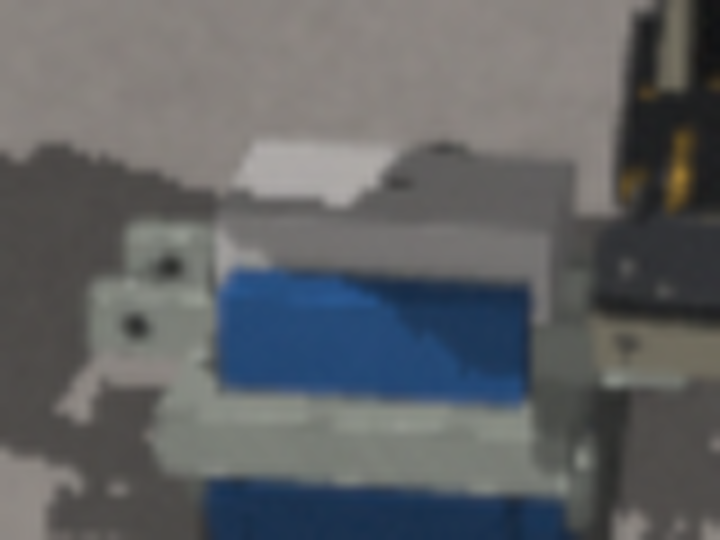

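Centre is now within about 0.3 mm of even, and it resisted about 5 N before creeping. I'll back away and do the final checks.

{"name": "play_rows", "arguments": {"commands": [{"offset": [0.02,0,0],"twist": 0},{"offset": [0.03,0,-0.01],"twist": 0},{"offset": [0,0,-0.045],"twist": 0},{"offset": [0,-0.02,-0.045],"twist": 0},{"offset": [0,-0.03,-0.035],"twist": 0}]}}

```text
time: 57.5
tool_pos: [603.2, 181.4, 392.0]
tcp_rot: [3.116, 0.033, 0.418]
contact_force: [0.6, 0.9, -0.1]
grip_width: 0.4
```

{"name": "play_rows", "arguments": {"commands": [{"offset": [0,-0.04,0],"twist": 0},{"offset": [0,-0.04,0],"twist": 0},{"offset": [0,0,0],"twist": 0},{"offset": [0,0,0],"twist": 0}]}}

```text
time: 57.9
tool_pos: [569.6, 255.7, 387.8]
tcp_rot: [3.116, 0.034, 0.422]
contact_force: [0.7, 0.1, 0.5]
grip_width: 0.5
```

```bash
python3 - <<'E'
from h import *
print(status.get_obs()['time'],status.get_obs()['tool_pos'])
im=viewer.capture('scene')[:,:,::-1]; cv2.imwrite('pics/s29.png',im); crop(im,170,145,250,205,9,'s29c.png'); crop(im,100,230,250,350,5,'s29d.png')
E
```

```text
57.9 [569.63444527 255.66373602 387.81498663]
```

View pics/s29c.png

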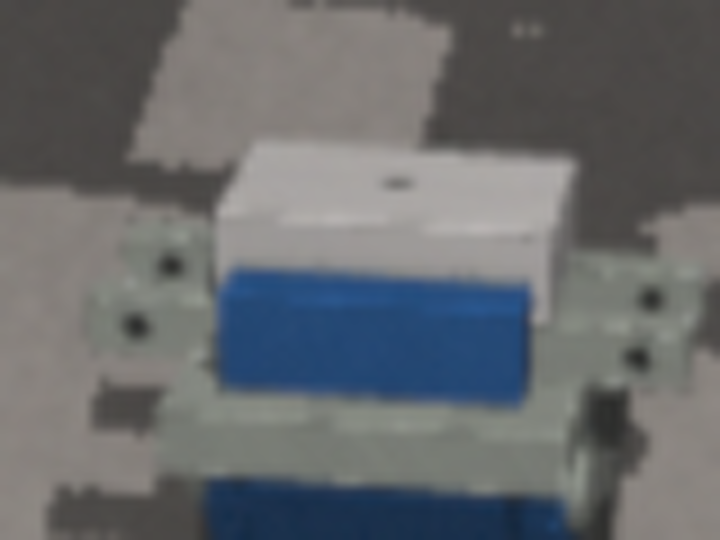

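View pics/s29d.png

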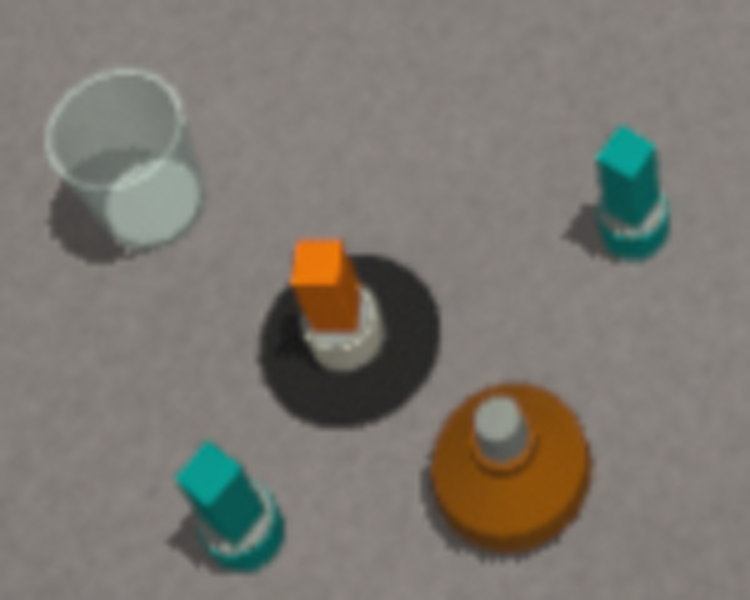

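Final picture: the low parallel's holes are at (170,265) and (651,298), within about 0.5 mm of even. The drift stands upright in the middle of the mat, and the beaker, burner and look-alikes are unmoved. Handing in.

```bash
python3 -c "
from plant import ticket,status
print(ticket.close_job(),status.get_obs()['time'])"
```

```text
the job is handed in; nothing more can be done
the job is handed in; nothing more can be done
```

The job is handed in at about 58 s. Everything was done in the order asked, but the low parallel still creeps under a firm push, so I can't be sure it is properly gripped.

- **Low parallel:** I slid it back first. It is now within about 0.5 mm of even, and the high parallel has not moved.
- **Bar:** I tapped it with the drift within about 0.5° of square to the bar's top face. The top face came down from 54.7 to 48.8 mm above the bed (48 mm is home) and now sits parallel to the jaws. Neither end gave way at 38–39 N.
- **Drift:** It is back upright in the middle of the mat.
- **Everything else:** The beaker, burner and look-alikes show no movement in the last picture. The cup and balance were never touched, but I did not measure them at the end.

**The check that disagreed:** the far end of the low parallel held until about 5 N, then crept about 1 mm each time I tried it. It had shown 2–5 N while still loose, so this alone doesn't prove a firm grip. From the near end it held 10–17 N before giving way. The first try had left it about 1.6 mm off, so I nudged it back from the near end and felt the far end again. There was not enough time left for another round of tapping.

**Joint 3:** to tilt the tool I had to push the arm to the end of its reach, where joint 3 read 0.037 rad against its 0.04 limit.

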